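# Close down the vial incubator

## Task

Close down the vial incubator for the day: switch all four heater switches off first, then squeeze the two blue side tabs of its clear hood together to free it, and set the hood aside on the bench. Drop every used vial from the incubator into the yellow tub, then snap the hood back on with both tabs caught. Leave the blue vent handle half open, at 45 degrees (the red tick), and do not disturb the other things on the bench.

Things in the scene. Friction and masses are not known exactly. Their poses are not given: they have to be found in the camera images.
- incubator: Pale grey bench incubator, fixed. Origin: on the bench under the middle of the row of wells; x away from its front, y along the row (robot's left at yaw 0). Housing x -112 to 50, y -95 to 148 mm. Deck at z 50 mm, switch console in front (x < -50) at z 30. Wells on x = 0 at y = -60, -20, 20, 60, floor at z 20. Hood rails 7 mm high; keepers for the hooks at y 0, x 31.5 to 39 either side, up to z 68.
- bank (a point): Point on the console top (z 30 mm) midway along the row of switches; switches at -60, -20, +20, +60 mm from it along the incubator's y.
- switch_1 (a joint): Stiff toggle at y -60 mm, black lever 23 mm long, 6 thick, pivot on the console top. 0 = on, leaning 0.3 rad to +y of the incubator (top 22 mm above the console); 1.25 = thrown fully over to -y (top 15 mm above it); off beyond 0.75. Stays where it is left; about 1 N. A finger end drawn towards -y along the row, 16 to 19 mm above the console, throws all four off and passes over them.
- switch_2 (a joint): Toggle at y -20 mm, as switch_1.
- switch_3 (a joint): Toggle at y +20 mm, as switch_1.
- switch_4 (a joint): Toggle at y +60 mm, as switch_1.
- vent (a joint): Angle of the blue vent handle (rad): 0 = shut, bar along the incubator's x; grows anticlockwise seen from above; 1.57 = fully open, bar along y. Half open = 0.785, at the red tick of the scale on the deck. Friction 0.05 N m; it stays where it is left.
- vent_grip (a point): On the axis of the vent handle, a bar 46 mm long, 10 mm thick, 15 mm high, its top 7 mm above this point. At x 0, y 118 mm of the incubator, 77.5 mm above the bench, 27.5 mm above the deck.
- hood: Clear snap-fit hood over the wells, 54 (x) x 158 (y) x 56 mm high, 0.1 kg, open below, same either way round. Origin: middle of its underside, which rests on the deck (z 50 mm) when fitted, with 2 mm of play to the rails; x, y then as the incubator's. Blue press tabs in the middle of both long sides. It can be lifted by the pinched tabs and may stand on the bench meanwhile.
- tab_front (a joint): Travel (m) of the blue tab on the hood's -x side: 0 = sprung out, 0.005 = fully in. Pad 20 mm wide, 23 to 49 mm above the hood's underside, at y 0; the two pads are 66 mm apart over their faces, 56 fully pinched (3.5 N; grip with 10 N or more). Pinched, the hooks clear the keepers. To refit, lower with tabs pinched and let go, or press the hood's top down with 20 N till they snap.
- tab_back (a joint): Travel of the tab on the hood's +x side, as tab_front.
- seat (a point): Middle of the deck, z 50 mm: where the fitted hood's origin lies.
- vial_1: Capped sample vial, 72 mm tall, body 20 mm, cap 23 mm in diameter, 22 g. Origin: middle of its foot; z along it. Stands in a well, foot 20 mm and top 92 mm above the bench. Two to four of vials 1 to 4 are present, the rest absent; which well holds which varies. Wells are 40 mm apart along y, so take it across the incubator's x.
- vial_2: As vial_1.
- vial_3: As vial_1.
- vial_4: As vial_1.
- tub: Open yellow tub, loose, 187 (x) x 207 (y) x 178 mm high, about 0.34 kg; origin in the middle of its underside. Mouth about 160 mm wide inside, tapering to a floor about 120 mm wide. Used vials are simply dropped in.
- cassette_a: Bystander: white test cassette, 72 x 24 x 9 mm, lying behind the incubator.
- aside (a point): A point on the bench to the left of the incubator: the middle of a free patch 180 mm long (world x) by 90 mm wide (world y), with room for the hood.

How it is judged:
By the outcome, as a careful person would: the job done as asked, in the order asked, and still so for the second after the job is handed in, with the robot touching nothing.
Of vial_1, vial_2, vial_3, vial_4 only 2 to 4 are there at a start; the rules pass over those that are not, and their reading is None.
At some moment in a run one of hood, tub may be knocked a few centimetres aside while the robot is not near it.
It also fails if it takes over 210 s, if anything falls off the work surface, if the arm or the gripper's body presses on something with over 40 N, if the wrist force passes 120 N, or if a joint passes its speed limit or range.

## Robot

A 7-joint arm with a two-finger parallel gripper is mounted at the origin on a cart in front of the work surface, level with it; the furniture and walls round the work are solid. World frame = base frame: x ahead of the robot, y to its left, z up, the work surface at z = 0. Lengths are in m, angles in rad, forces in N, time in s.
With the tool pointing down it reaches from about 0.4 to 0.875 m from the base axis. Payload 6.5 kg.
Tool frame: the origin (TCP) lies at the centre of the arm's flange, where the gripper is bolted on; the fingertips stand 166 mm ahead of it and the grasp point (between the pads) lies 147 mm ahead of it; z points along the fingers, y is the direction in which the jaws open and shut (so a half turn about z gives the same grasp; the last joint's range is limited). The gripper opens to 88 mm and grips with 3 to 60 N. Pads are 18 mm wide; open, the fingers measure 123 mm over their backs; the gripper's body (75 mm by 187 mm) begins 45 mm behind the grasp point.
Start: joints at [1.137, 0.536, -0.004, 1.538, 0.003, 1.067, -0.071], TCP at [0.234, -0.607, 0.405] pointing down, gripper open.
Joint ranges: [-2.7, 2.7], [-0.37, 2.16], [-1.27, 1.26], [0.24, 2.4], [-1.31, 4.45], [0.19, 1.91], [-2.76, 2.76]. Speed limits (rad/s): [2.39, 2.39, 3.14, 3.14, 3.14, 3.14, 3.14].

## Interface

Orientations are given as a 3x3 rotation matrix whose columns are the frame's x, y, z axes.
In Python, from cell import ctrl gives the robot as it stands.
- The arm moves only by the tool drive_tool, never from a script. Its argument "increments" is a list of rows, each an object of numbers: "grip": the closure, from -1 (fully open) to 1 (shut); "tx", "ty", "tz": the shift along the tool's x, y, z scaled (see below); "wx", "wy", "wz": the turn, a rotation vector about the tool's x, y, z scaled (see below). A call has 1 to 12 rows; each row shifts and turns the commanded pose from where the row before left it, along the tool's axes as they then stand; what a row does not reach is not made up. The controller multiplies each number of a shift by 30 mm and each number of a turn by 6 degrees. A row lasts 1/12 s, in which the tool goes at most 41.7 mm and 7.16 degrees, less where a joint would pass 70% of its speed; a pose out of reach is approached as far as the arm can. A call with a number of a shift or a turn outside -1 to 1 is refused whole. A call with a gripper value outside its range is refused whole. The fingers move at their own pace and stop on an object; "force" is the grip in N (left out, the last holds). Time passes only in rows, so rows that do not move let the fingers close. It gives the time, the measured TCP pose, the force and the opening at its end, in the units of the state.
- ctrl.read_state(): the state, without advancing time (a new reading comes with each control period).
- ctrl.snapshot(name): name is "scene" or "top"; returns a dict with "image" (384x512x3 uint8, blue, green, red), "fx", "fy", "cx", "cy" (pixels), "rvec" (rotation vector, rad) and "tvec" (3), from world to camera coordinates, as OpenCV has them. Camera axes: x right, y down, z forward; pixel columns grow to the right and rows downward; lengths in m; the calibration is good to about 2 mm. A picture is of the moment at which its call begins. There is no depth.
- ctrl.job_done(): hands the job in, once; it reports no verdict.
The state is a dict: "time": time; "joints": joint angles; "joint_vel": joint speeds; "joint_torque": joint torques, N m; "ee_pos": TCP position; "eef_rot": TCP orientation; "wrist_force": force on the tool from outside, world axes, zero at the start; "ft_torque": the same for the moment, N m; "opening": opening from 0.0 (shut) to 1.0 (fully open).
Only numpy, scipy, OpenCV 4.12 (cv2) and the standard library are available. Lean on these libraries where they do the work, as an engineer would, in place of code of your own. Each camera call takes 0.05 s, during which the arm holds its last target.

## Working session

There is one attempt and no reset: what is moved stays moved. The work goes in short steps, Python scripts to look and compute and a tool call to move; the robot and the scene stay as the last step left them, time stands still between calls to the robot, and variables do not carry over. Pictures are saved under pics/ and viewed, and the job is handed in when it is done.

Besides the shell and the picture viewer there is one more tool, called as name(argument=value, ...) on one line, values as JSON. drive_tool: Moves the arm, as the interface text tells. Its arguments: {"type":"object","properties":{"increments":{"type":"array","items":{"type":"object","properties":{"grip":{"type":"number"},"tx":{"type":"number"},"ty":{"type":"number"},"tz":{"type":"number"},"wx":{"type":"number"},"wy":{"type":"number"},"wz":{"type":"number"}}}},"force":{"type":"number"}},"required":["increments"]}

```bash
ls; mkdir -p pics
python3 - <<'E'
from cell import ctrl
import cv2
s=ctrl.read_state()
print({k:(v if not hasattr(v,'round') or isinstance(v,float) else v.round(4)) for k,v in s.items()})
for n in("scene","top"):
    d=ctrl.snapshot(n); cv2.imwrite(f"pics/{n}0.png",d["image"]); print(n,{k:v for k,v in d.items() if k!="image"})
E
```

```text
pics
{'time': 0.0, 'joints': array([ 1.1368,  0.5372, -0.0044,  1.5388,  0.0026,  1.0673, -0.0712]), 'joint_vel': array([-0.0006,  0.0006, -0.0004,  0.0015, -0.0012, -0.0007,  0.0004]), 'joint_torque': array([ 3.00000e-04, -5.70988e+01,  9.91300e-01, -2.51601e+01,
       -5.62000e-02,  1.81000e-02,  2.00000e-04]), 'ee_pos': array([ 0.2336, -0.6062,  0.4039]), 'eef_rot': array([[ 9.331e-01,  3.596e-01, -7.000e-04],
       [ 3.596e-01, -9.331e-01,  1.500e-03],
       [-1.000e-04, -1.700e-03, -1.000e+00]]), 'wrist_force': array([ 0.3483, -0.4791, -0.5968]), 'ft_torque': array([-0.0302, -0.0395,  0.0176]), 'opening': 0.9996401036010295}
scene {'fx': 351.1388132645688, 'fy': 351.1388132645688, 'cx': 260.34606749777316, 'cy': 192.2598713263673, 'rvec': array([ 0.01013719, -3.04734253,  0.74638323]), 'tvec': array([ 0.62409477, -0.08554983,  1.1060565 ])}
top {'fx': 409.03696673373855, 'fy': 409.03696673373855, 'cx': 256.0875786457975, 'cy': 185.92912506905068, 'rvec': array([ 2.15588543, -2.20698176,  0.03442704]), 'tvec': array([0.17577393, 0.59711049, 0.96496171])}
```

View pics/scene0.png

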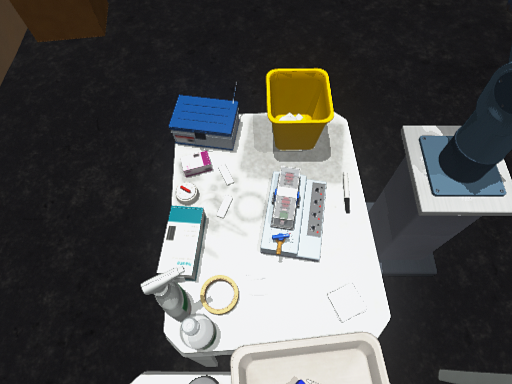

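View pics/top0.png

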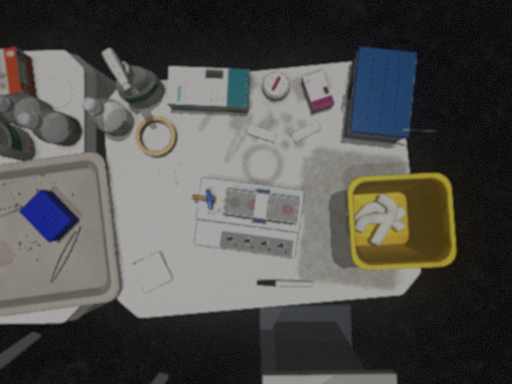

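```bash
cat > h.py <<'E'
import numpy as np, cv2
from cell import ctrl
def cam(d):
    K=np.array([[d["fx"],0,d["cx"]],[0,d["fy"],d["cy"]],[0,0,1.]])
    R=cv2.Rodrigues(np.array(d["rvec"]))[0]; t=np.array(d["tvec"]); return K,R,t
def ray(d,u,v):
    K,R,t=cam(d); c=-R.T@t; w=R.T@np.linalg.inv(K)@np.array([u,v,1.]); return c,w/np.linalg.norm(w)
def onz(d,u,v,z):
    c,w=ray(d,u,v); return c+w*(z-c[2])/w[2]
def tri(d1,p1,d2,p2):
    c1,w1=ray(d1,*p1); c2,w2=ray(d2,*p2)
    A=np.stack([w1,-w2],1); s=np.linalg.lstsq(A,c2-c1,rcond=None)[0]
    a=c1+s[0]*w1;b=c2+s[1]*w2; return (a+b)/2,np.linalg.norm(a-b)
def proj(d,P):
    K,R,t=cam(d); p=K@(R@np.asarray(P,float)+t); return p[:2]/p[2]
def snap(tag):
    o={}
    for n in("scene","top"):
        d=ctrl.snapshot(n); cv2.imwrite(f"pics/{n}{tag}.png",d["image"]); np.save(f"pics/{n}{tag}.npy",d,allow_pickle=True); o[n]=d
    return o
def load(n,tag): return np.load(f"pics/{n}{tag}.npy",allow_pickle=True).item()
def crop(n,tag,x0,y0,w,h,s):
    d=load(n,tag); im=cv2.resize(d["image"][y0:y0+h,x0:x0+w],None,fx=s,fy=s,interpolation=cv2.INTER_CUBIC); cv2.imwrite(f"pics/{n}{tag}_c{x0}_{y0}_{s}.png",im)
E
python3 - <<'E'
from h import *
o=snap("1")
crop("scene","1",240,150,110,120,5); crop("top","1",180,165,140,105,5)
for n in o: print(n,ray(o[n],256,192)[0].round(3))
E
```

```text
scene [0.617 0.592 0.943]
top [0.546 0.139 1.   ]
```

```bash
ls pics
```

```text
scene0.png
scene1.npy
scene1.png
scene1_c240_150_5.png
top0.png
top1.npy
top1.png
top1_c180_165_5.png
```

View pics/scene1_c240_150_5.png

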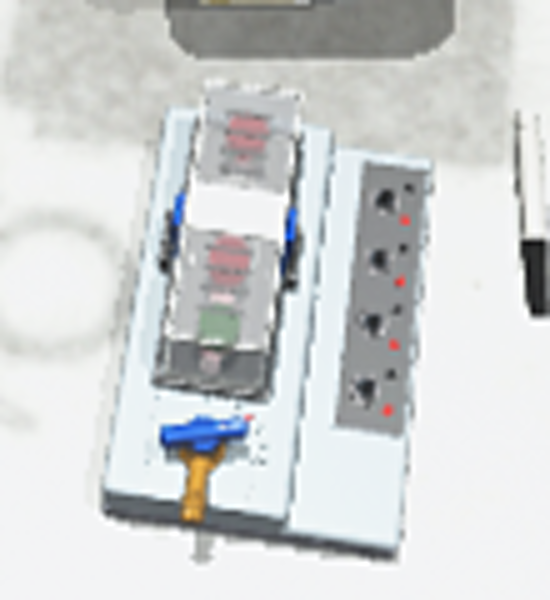

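View pics/top1_c180_165_5.png

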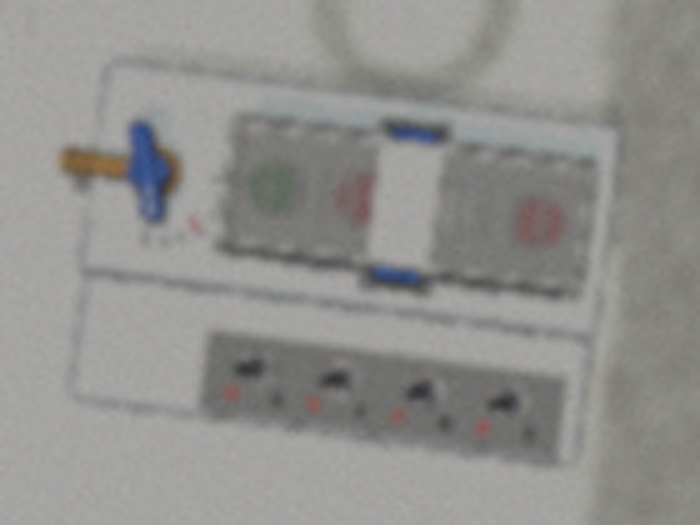

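Run:
```python
from h import *
S=load("scene","1");T=load("top","1")
def t(u,v): return (180+(u-2)/5,165+(v-2)/5)
def s(u,v): return (240+(u-2)/5,150+(v-2)/5)
obs=[]
# (incub xyz, view, px)
L=[((50,148,50),T,t(105,62)),((50,-95,50),T,t(615,128)),((-112,148,30),T,t(72,400)),((-112,-95,30),T,t(578,462)),
((50,148,50),S,s(103,492)),((50,-95,50),S,s(165,107)),((-112,148,30),S,s(397,550)),((-112,-95,30),S,s(433,157)),((-50,148,50),S,s(285,521)),((-50,-95,50),S,s(333,128))]
A=[];B=[]
for p,d,px in L:
    w=onz(d,*px,p[2]/1000); A.append(np.array(p[:2])/1000);B.append(w[:2]); print(p,"T" if d is T else "S",w.round(4))
def fit(A,B):
    A=np.array(A);B=np.array(B);a=A-A.mean(0);b=B-B.mean(0)
    th=np.arctan2((a[:,0]*b[:,1]-a[:,1]*b[:,0]).sum(),(a*b).sum()); R=np.array([[np.cos(th),-np.sin(th)],[np.sin(th),np.cos(th)]])
    o=B.mean(0)-R@A.mean(0); print("yaw",np.degrees(th),"o",o,"res mm",((A@R.T+o-B)*1000).round(1).tolist()); return th,o
fit(A,B); fit(A[:4],B[:4]); fit(A[4:],B[4:])
# blue blobs
for n,d in(("scene",S),("top",T)):
    hsv=cv2.cvtColor(d["image"],cv2.COLOR_BGR2HSV); m=cv2.inRange(hsv,(105,120,60),(130,255,255))
    k,_,st,c=cv2.connectedComponentsWithStats(m)
    for i in range(1,k):
        if 180<c[i][0]<350 and 150<c[i][1]<280: print(n,st[i].tolist(),c[i].round(2))
```

```text
(50, 148, 50) T [0.6233 0.2903 0.05  ]
(50, -95, 50) T [0.5868 0.0533 0.05  ]
(-112, 148, 30) T [0.4649 0.3116 0.03  ]
(-112, -95, 30) T [0.4311 0.0734 0.03  ]
(50, 148, 50) S [0.6222 0.2927 0.05  ]
(50, -95, 50) S [0.5873 0.0551 0.05  ]
(-112, 148, 30) S [0.4655 0.3172 0.03  ]
(-112, -95, 30) S [0.4272 0.0768 0.03  ]
(-50, 148, 50) S [0.5265 0.308  0.05  ]
(-50, -95, 50) S [0.4886 0.0689 0.05  ]
yaw -8.475547074634859 o [0.55286959 0.15338108] res mm [[0.8, 2.1], [1.5, -1.3], [-1.0, 4.7], [-3.0, 2.5], [1.9, -0.3], [1.0, -3.0], [-1.6, -0.9], [0.9, -0.9], [-1.3, -0.8], [0.8, -2.1]]
yaw -8.147045291035342 o [0.55346474 0.15153195] res mm [[0.6, 0.7], [2.7, -2.9], [-1.4, 2.3], [-1.9, -0.0]]
yaw -8.69216755674846 o [0.55247005 0.15459183] res mm [[2.0, 0.6], [0.2, -1.9], [-1.3, 0.6], [0.2, 0.8], [-1.1, 0.5], [0.0, -0.6]]
scene [274, 189, 3, 6, 10] [275.2 191.3]
scene [296, 192, 3, 13, 18] [297.22 197.44]
scene [274, 196, 1, 1, 1] [274. 196.]
scene [272, 233, 17, 7, 70] [279.23 236.23]
top [207, 190, 6, 12, 48] [208.81 196.46]
top [260, 191, 3, 1, 3] [261. 191.]
top [264, 192, 2, 1, 2] [264.5 192. ]
top [256, 219, 7, 2, 9] [258.44 219.78]
```

Run:
```python
from h import *
S=load("scene","1");T=load("top","1")
th=np.radians(-8.47);R=np.array([[np.cos(th),-np.sin(th)],[np.sin(th),np.cos(th)]]);o=np.array([.5529,.1534])
loc=lambda w: np.r_[(R.T@(w[:2]-o)),w[2]]*1000
W=lambda x,y,z: np.r_[R@np.array([x,y])/1000+o,z/1000]
print("vent tri",[ (loc(a).round(1),e*1000) for a,e in [tri(S,(279.2,236.2),T,(208.8,196.5))]], loc(onz(T,208.8,196.5,.08)),loc(onz(S,279.2,236.2,.08)))
# dark blobs in strip
for n,d in(("scene",S),("top",T)):
    g=d["image"].max(2); m=np.uint8(g<(60 if n=="scene" else 60))*255
    k,_,st,c=cv2.connectedComponentsWithStats(m)
    for i in range(1,k):
        p=c[i]
        l=loc(onz(d,*p,.041))
        if -112<l[0]<-52 and abs(l[1])<95 and st[i][4]>=2: print(n,st[i].tolist(),p.round(1),l.round(1))
    hsv=cv2.cvtColor(d["image"],cv2.COLOR_BGR2HSV); m=cv2.inRange(hsv,(0,90,60),(8,255,255))|cv2.inRange(hsv,(172,90,60),(180,255,255))
    k,_,st,c=cv2.connectedComponentsWithStats(m)
    for i in range(1,k):
        l=loc(onz(d,*c[i],.030)); l2=loc(onz(d,*c[i],.050))
        if -112<l[0]<50 and abs(l[1])<130: print(n,"red",st[i][4],l.round(1),l2.round(1))
for n,p in(("tabf",(-31,0,86)),("tabb",(31,0,86)),("vent",(0,118,85)),("bank",(-83,0,30))): print(n,((proj(S,W(*p))-[240,150])*5+2).round(),((proj(T,W(*p))-[180,165])*5+2).round())
```

```text
vent tri [(array([  4.5, 117.1,  75.7]), np.float64(3.8255470094711805))] [  6.33726939 116.41745154  80.        ] [  2.54662948 118.72849058  80.        ]
scene [316, 188, 2, 3, 5] [316.6 189.2] [-86.  -56.1  41. ]
scene [315, 201, 2, 2, 4] [315.5 201.5] [-86.1 -15.9  41. ]
scene [314, 213, 1, 3, 3] [314. 214.] [-85.2  23.7  41. ]
scene [313, 227, 1, 2, 2] [313.  227.5] [-85.9  64.7  41. ]
scene red 4 [-99.4 -49.7  30. ] [-97.3 -38.9  50. ]
scene red 3 [-100.1  -10.    30. ] [-97.9  -0.1  50. ]
scene red 4 [-99.9  30.5  30. ] [-97.7  39.5  50. ]
scene red 4 [-99.   70.9  30. ] [-96.8  79.1  50. ]
scene red 1 [-22.8  86.5  30. ] [-22.3  94.3  50. ]
top [246, 240, 2, 1, 2] [246.5 240. ] [-82.9  21.1  41. ]
top [263, 243, 2, 1, 2] [263.5 243. ] [-84.8 -19.1  41. ]
top [280, 245, 2, 1, 2] [280.5 245. ] [-84.4 -59.   41. ]
top red 1 [-98.2 -50.4  30. ] [-96.3 -49.7  50. ]
tabf [288. 235.] [391. 275.]
tabb [175. 220.] [408. 137.]
vent [203. 429.] [139. 173.]
bank [369. 292.] [380. 381.]
```

drive_tool(increments=[{"grip": 1,"wz": 1},{"wz": 1},{"wz": 1},{"wz": 1},{"wz": 0.92},{}], force=20)

```text
invalid input at $.increments[0]: expected keys grip, tx, ty, tz, wx, wy, wz
```

```bash
cat >> h.py <<'E'
TH=np.radians(-8.47);R2=np.array([[np.cos(TH),-np.sin(TH)],[np.sin(TH),np.cos(TH)]]);O=np.array([.5529,.1534])
loc=lambda w: np.r_[(R2.T@(np.asarray(w)[:2]-O)),w[2]]*1000
W=lambda x,y,z: np.r_[R2@np.array([x,y])/1000+O,z/1000]
def to(x,y,ztip,off=166,world=False):
    """units needed (tool axes) to bring point off mm ahead of TCP to incubator (x,y,z) mm"""
    s=ctrl.read_state();p=s["ee_pos"];R=s["eef_rot"]
    tgt=(np.array([x,y,ztip])/1000. if world else W(x,y,ztip))
    cur=p+R[:,2]*off/1000
    d=R.T@(tgt-cur)
    print("cur loc",loc(cur).round(1),"world",cur.round(4),"yaw rel deg",round(np.degrees(np.arctan2(R[1,0],R[0,0])-TH),2),"tilt",R[2,:2].round(4),"open",round(s["opening"],3),"t",round(s["time"],2),"F",np.round(s["wrist_force"],1))
    print("units",(d/.03).round(2),"mm",(d*1000).round(1))
E
python3 - <<'E'
from h import *
to(500,-180,240,world=True); to(-85,105,240)
E
```

```text
cur loc [-204.  -798.3  238.2] world [ 0.2336 -0.6062  0.2382] yaw rel deg 29.55 tilt [-0.0001 -0.001 ] open 1.002 t 0.2 F [-0.  -0.4 -0.6]
units [ 13.4  -10.06  -0.05] mm [ 401.9 -301.9   -1.5]
cur loc [-204.  -798.3  238.2] world [ 0.2336 -0.6062  0.2382] yaw rel deg 29.55 tilt [-0.0001 -0.001 ] open 1.002 t 0.2 F [-0.  -0.4 -0.6]
units [ 18.3  -24.24  -0.04] mm [ 549.  -727.2   -1.1]
```

All keys are required in each row.

drive_tool(increments=[{"grip": 1,"tx": 0,"ty": 0,"tz": 0,"wx": 0,"wy": 0,"wz": 1},{"grip": 1,"tx": 0,"ty": 0,"tz": 0,"wx": 0,"wy": 0,"wz": 1},{"grip": 1,"tx": 0,"ty": 0,"tz": 0,"wx": 0,"wy": 0,"wz": 1},{"grip": 1,"tx": 0,"ty": 0,"tz": 0,"wx": 0,"wy": 0,"wz": 1},{"grip": 1,"tx": 0,"ty": 0,"tz": 0,"wx": 0,"wy": 0,"wz": 0.92},{"grip": 1,"tx": 0,"ty": 0,"tz": 0,"wx": 0,"wy": 0,"wz": 0}], force=20)

```text
time: 0.7
ee_pos: [0.2339, -0.6064, 0.4045]
eef_rot: [[0.989, -0.15, -0.0], [-0.15, -0.989, 0.0], [-0.0, -0.0, -1.0]]
wrist_force: [0.3, 0.2, 0.3]
opening: 0.568
```

Run:
```python
from h import *
to(500,-180,240,world=True); to(-85,105,240)
```

```text
cur loc [-203.7 -798.4  238.5] world [ 0.2338 -0.6063  0.2385] yaw rel deg -0.16 tilt [-0.0004 -0.0003] open 0.568 t 0.7 F [0.3 0.2 0.3]
units [  6.64 -15.38  -0.05] mm [ 199.2 -461.4   -1.5]
cur loc [-203.7 -798.4  238.5] world [ 0.2338 -0.6063  0.2385] yaw rel deg -0.16 tilt [-0.0004 -0.0003] open 0.568 t 0.7 F [0.3 0.2 0.3]
units [  3.87 -30.13  -0.04] mm [ 116.2 -903.8   -1.3]
```

drive_tool(increments=[{"grip": 1,"tx": 0.55,"ty": -1,"tz": 0,"wx": 0,"wy": 0,"wz": 0},{"grip": 1,"tx": 0.55,"ty": -1,"tz": 0,"wx": 0,"wy": 0,"wz": 0},{"grip": 1,"tx": 0.55,"ty": -1,"tz": 0,"wx": 0,"wy": 0,"wz": 0},{"grip": 1,"tx": 0.55,"ty": -1,"tz": 0,"wx": 0,"wy": 0,"wz": 0},{"grip": 1,"tx": 0.55,"ty": -1,"tz": 0,"wx": 0,"wy": 0,"wz": 0},{"grip": 1,"tx": 0.55,"ty": -1,"tz": 0,"wx": 0,"wy": 0,"wz": 0},{"grip": 1,"tx": 0.55,"ty": -1,"tz": 0,"wx": 0,"wy": 0,"wz": 0},{"grip": 1,"tx": 0.55,"ty": -1,"tz": 0,"wx": 0,"wy": 0,"wz": 0},{"grip": 1,"tx": 0.55,"ty": -1,"tz": 0,"wx": 0,"wy": 0,"wz": 0},{"grip": 1,"tx": 0.55,"ty": -1,"tz": 0,"wx": 0,"wy": 0,"wz": 0},{"grip": 1,"tx": 0.55,"ty": -1,"tz": 0,"wx": 0,"wy": 0,"wz": 0},{"grip": 1,"tx": 0,"ty": -1,"tz": 0,"wx": 0,"wy": 0,"wz": 0}])

```text
time: 1.7
ee_pos: [0.4688, -0.2751, 0.4049]
eef_rot: [[0.99, -0.141, 0.002], [-0.141, -0.99, -0.0], [0.002, -0.0, -1.0]]
wrist_force: [0.7, 0.4, -0.2]
opening: 0.006
```

drive_tool(increments=[{"grip": 1,"tx": 0,"ty": -1,"tz": 0,"wx": 0,"wy": 0,"wz": 0},{"grip": 1,"tx": 0,"ty": -1,"tz": 0,"wx": 0,"wy": 0,"wz": 0},{"grip": 1,"tx": 0,"ty": -1,"tz": 0,"wx": 0,"wy": 0,"wz": 0},{"grip": 1,"tx": 0,"ty": -1,"tz": 0,"wx": 0,"wy": 0,"wz": 0},{"grip": 1,"tx": 0,"ty": -1,"tz": 0,"wx": 0,"wy": 0,"wz": 0},{"grip": 1,"tx": -0.1,"ty": -1,"tz": 0,"wx": 0,"wy": 0,"wz": 0},{"grip": 1,"tx": -0.3,"ty": -1,"tz": 0,"wx": 0,"wy": 0,"wz": 0},{"grip": 1,"tx": -0.3,"ty": -1,"tz": 0,"wx": 0,"wy": 0,"wz": 0},{"grip": 1,"tx": -0.3,"ty": -1,"tz": 0,"wx": 0,"wy": 0,"wz": 0},{"grip": 1,"tx": -0.3,"ty": -1,"tz": 0,"wx": 0,"wy": 0,"wz": 0},{"grip": 1,"tx": -0.3,"ty": -1,"tz": 0,"wx": 0,"wy": 0,"wz": 0},{"grip": 1,"tx": -0.3,"ty": -1,"tz": 0,"wx": 0,"wy": 0,"wz": 0}])

```text
time: 2.7
ee_pos: [0.4621, 0.0888, 0.4049]
eef_rot: [[0.99, -0.144, 0.0], [-0.144, -0.99, -0.0], [0.0, 0.0, -1.0]]
wrist_force: [0.3, 0.4, 0.1]
opening: 0.007
```

Run:
```python
from h import *
to(-85,105,60)
```

```text
cur loc [-80.2 -77.3 238.9] world [0.4622 0.0888 0.2389] yaw rel deg 0.22 tilt [0.0005 0.0002] open 0.007 t 2.7 F [0.3 0.4 0.1]
units [-0.14 -6.08  5.96] mm [  -4.2 -182.3  178.8]
```

drive_tool(increments=[{"grip": 1,"tx": -0.14,"ty": -1,"tz": 0,"wx": 0,"wy": 0,"wz": 0},{"grip": 1,"tx": 0,"ty": -1,"tz": 0,"wx": 0,"wy": 0,"wz": 0},{"grip": 1,"tx": 0,"ty": -1,"tz": 0,"wx": 0,"wy": 0,"wz": 0},{"grip": 1,"tx": 0,"ty": -1,"tz": 0,"wx": 0,"wy": 0,"wz": 0},{"grip": 1,"tx": 0,"ty": -1,"tz": 0,"wx": 0,"wy": 0,"wz": 0},{"grip": 1,"tx": 0,"ty": -1,"tz": 1,"wx": 0,"wy": 0,"wz": 0},{"grip": 1,"tx": 0,"ty": 0,"tz": 1,"wx": 0,"wy": 0,"wz": 0},{"grip": 1,"tx": 0,"ty": 0,"tz": 1,"wx": 0,"wy": 0,"wz": 0},{"grip": 1,"tx": 0,"ty": 0,"tz": 1,"wx": 0,"wy": 0,"wz": 0},{"grip": 1,"tx": 0,"ty": 0,"tz": 1,"wx": 0,"wy": 0,"wz": 0},{"grip": 1,"tx": 0,"ty": 0,"tz": 0.9,"wx": 0,"wy": 0,"wz": 0},{"grip": 1,"tx": 0,"ty": 0,"tz": 0,"wx": 0,"wy": 0,"wz": 0}])

```text
time: 3.7
ee_pos: [0.4827, 0.2643, 0.2236]
eef_rot: [[0.99, -0.144, -0.007], [-0.144, -0.99, -0.004], [-0.007, 0.005, -1.0]]
wrist_force: [-0.8, -0.7, 0.0]
opening: 0.006
```

Run:
```python
from h import *
to(-85,105,47)
snap("2"); crop("scene","2",240,150,150,120,5); crop("top","2",180,165,140,105,5)
```

```text
cur loc [-86.8  98.5  57.6] world [0.4815 0.2636 0.0576] yaw rel deg 0.21 tilt [-0.0067  0.0053] open 0.006 t 3.7 F [-0.8 -0.7  0. ]
units [ 0.06 -0.22  0.35] mm [ 1.9 -6.6 10.6]
```

View pics/scene2_c240_150_5.png

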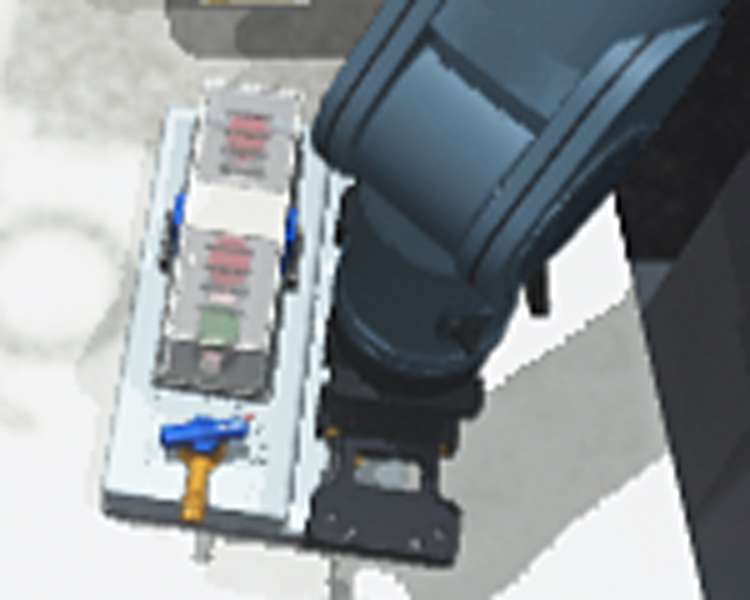

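View pics/top2_c180_165_5.png

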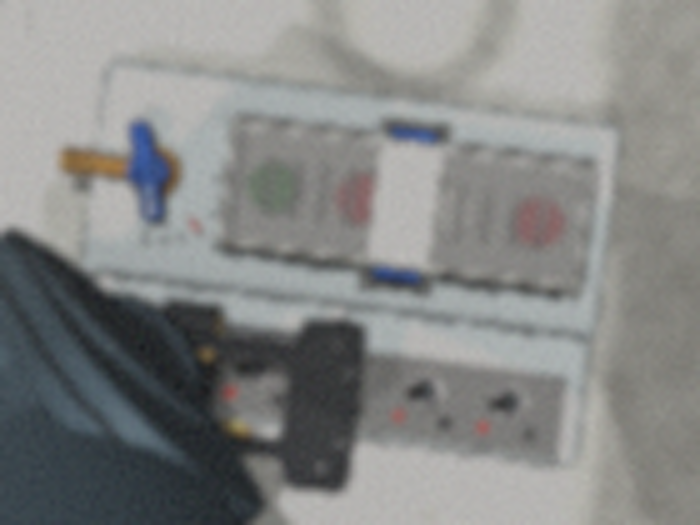

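drive_tool(increments=[{"grip": 1,"tx": 0.06,"ty": -0.2,"tz": 0.35,"wx": 0,"wy": 0,"wz": 0},{"grip": 1,"tx": 0,"ty": 0,"tz": 0,"wx": 0,"wy": 0,"wz": 0},{"grip": 1,"tx": 0,"ty": 0,"tz": 0,"wx": 0,"wy": 0,"wz": 0}])

```text
time: 4.05
ee_pos: [0.4879, 0.2719, 0.2186]
eef_rot: [[0.989, -0.146, 0.001], [-0.146, -0.989, 0.001], [0.001, -0.001, -1.0]]
wrist_force: [-0.4, -0.4, -0.2]
opening: 0.008
```

Run:
```python
from h import *
to(-85,-90,47)
```

```text
cur loc [-81.5 107.9  52.6] world [0.4881 0.2721 0.0526] yaw rel deg 0.08 tilt [ 0.0012 -0.0013] open 0.008 t 4.05 F [-0.4 -0.4 -0.2]
units [-0.12  6.6   0.18] mm [ -3.7 197.9   5.4]
```

drive_tool(increments=[{"grip": 1,"tx": -0.12,"ty": 0,"tz": 0.18,"wx": 0,"wy": 0,"wz": 0},{"grip": 1,"tx": 0,"ty": 0,"tz": 0,"wx": 0,"wy": 0,"wz": 0},{"grip": 1,"tx": 0,"ty": 0,"tz": 0,"wx": 0,"wy": 0,"wz": 0}])

```text
time: 4.3
ee_pos: [0.4836, 0.2717, 0.2124]
eef_rot: [[0.989, -0.146, -0.0], [-0.146, -0.989, -0.0], [-0.0, 0.0, -1.0]]
wrist_force: [0.8, -1.0, -0.2]
opening: 0.003
```

Run:
```python
from h import *
to(-85,-90,47)
```

```text
cur loc [-86.1 106.8  46.4] world [0.4835 0.2717 0.0464] yaw rel deg 0.05 tilt [-0.0003  0.0002] open 0.003 t 4.3 F [ 0.8 -1.  -0.2]
units [ 0.03  6.56 -0.02] mm [  0.9 196.8  -0.6]
```

drive_tool(increments=[{"grip": 1,"tx": 0.03,"ty": 0.55,"tz": -0.02,"wx": 0,"wy": 0,"wz": 0},{"grip": 1,"tx": 0,"ty": 0.55,"tz": 0,"wx": 0,"wy": 0,"wz": 0},{"grip": 1,"tx": 0,"ty": 0.55,"tz": 0,"wx": 0,"wy": 0,"wz": 0},{"grip": 1,"tx": 0,"ty": 0.55,"tz": 0,"wx": 0,"wy": 0,"wz": 0},{"grip": 1,"tx": 0,"ty": 0.55,"tz": 0,"wx": 0,"wy": 0,"wz": 0},{"grip": 1,"tx": 0,"ty": 0.55,"tz": 0,"wx": 0,"wy": 0,"wz": 0},{"grip": 1,"tx": 0,"ty": 0.55,"tz": 0,"wx": 0,"wy": 0,"wz": 0},{"grip": 1,"tx": 0,"ty": 0.55,"tz": 0,"wx": 0,"wy": 0,"wz": 0},{"grip": 1,"tx": 0,"ty": 0.55,"tz": 0,"wx": 0,"wy": 0,"wz": 0},{"grip": 1,"tx": 0,"ty": 0.55,"tz": 0,"wx": 0,"wy": 0,"wz": 0},{"grip": 1,"tx": 0,"ty": 0.55,"tz": 0,"wx": 0,"wy": 0,"wz": 0},{"grip": 1,"tx": 0,"ty": 0.55,"tz": 0,"wx": 0,"wy": 0,"wz": 0}])

```text
time: 5.3
ee_pos: [0.4558, 0.0752, 0.2134]
eef_rot: [[0.989, -0.146, 0.001], [-0.146, -0.989, 0.0], [0.001, -0.0, -1.0]]
wrist_force: [0.2, -0.9, 0.3]
opening: 0.002
```

Run:
```python
from h import *
to(-85,-90,47)
snap("3"); crop("scene","3",240,150,150,120,5); crop("top","3",180,165,140,105,5)
```

```text
cur loc [-84.3 -91.6  47.4] world [0.456  0.0752 0.0474] yaw rel deg 0.05 tilt [ 0.001  -0.0005] open 0.002 t 5.3 F [ 0.2 -0.9  0.3]
units [-0.02 -0.05  0.01] mm [-0.7 -1.6  0.4]
```

View pics/top3_c180_165_5.png

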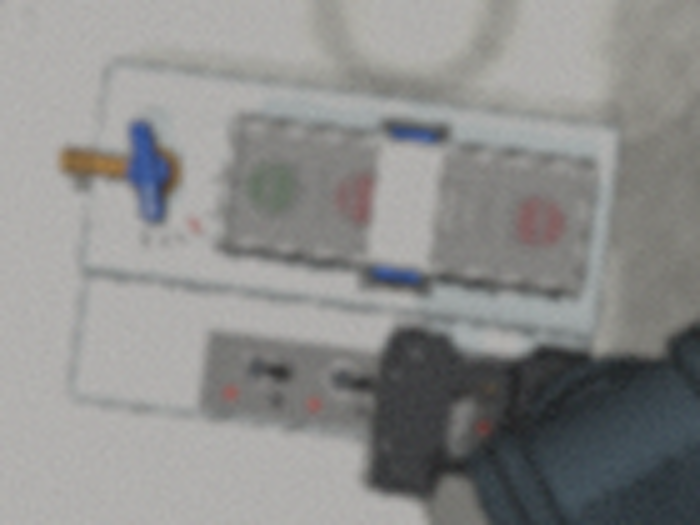

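drive_tool(increments=[{"grip": 1,"tx": 0,"ty": 0,"tz": -1,"wx": 0,"wy": 0,"wz": 0},{"grip": 1,"tx": 0,"ty": 0,"tz": -1,"wx": 0,"wy": 0,"wz": 0},{"grip": 1,"tx": 0,"ty": 0,"tz": -1,"wx": 0,"wy": 0,"wz": 0},{"grip": -1,"tx": 0,"ty": 0,"tz": -1,"wx": 0,"wy": 0,"wz": 0},{"grip": -1,"tx": 0,"ty": 0,"tz": -1,"wx": 0,"wy": 0,"wz": 0},{"grip": -1,"tx": 0,"ty": 0,"tz": 0,"wx": 0,"wy": 0,"wz": -1},{"grip": -1,"tx": 0,"ty": 0,"tz": 0,"wx": 0,"wy": 0,"wz": -1},{"grip": -1,"tx": 0,"ty": 0,"tz": 0,"wx": 0,"wy": 0,"wz": -1},{"grip": -1,"tx": 0,"ty": 0,"tz": 0,"wx": 0,"wy": 0,"wz": -1},{"grip": -1,"tx": 0,"ty": 0,"tz": 0,"wx": 0,"wy": 0,"wz": -1},{"grip": -1,"tx": 0,"ty": 0,"tz": 0,"wx": 0,"wy": 0,"wz": -1},{"grip": -1,"tx": 0,"ty": 0,"tz": 0,"wx": 0,"wy": 0,"wz": -1}])

```text
time: 6.4
ee_pos: [0.4557, 0.0768, 0.3632]
eef_rot: [[0.83, 0.558, 0.001], [0.558, -0.83, 0.0], [0.001, -0.0, -1.0]]
wrist_force: [0.6, 0.7, -0.6]
opening: 0.662
```

drive_tool(increments=[{"grip": -1,"tx": 0,"ty": 0,"tz": 0,"wx": 0,"wy": 0,"wz": -1},{"grip": -1,"tx": 0,"ty": 0,"tz": 0,"wx": 0,"wy": 0,"wz": -1},{"grip": -1,"tx": 0,"ty": 0,"tz": 0,"wx": 0,"wy": 0,"wz": -1},{"grip": -1,"tx": 0,"ty": 0,"tz": 0,"wx": 0,"wy": 0,"wz": -1},{"grip": -1,"tx": 0,"ty": 0,"tz": 0,"wx": 0,"wy": 0,"wz": -1},{"grip": -1,"tx": 0,"ty": 0,"tz": 0,"wx": 0,"wy": 0,"wz": -1},{"grip": -1,"tx": 0,"ty": 0,"tz": 0,"wx": 0,"wy": 0,"wz": -1},{"grip": -1,"tx": 0,"ty": 0,"tz": 0,"wx": 0,"wy": 0,"wz": -1},{"grip": -1,"tx": 0,"ty": 0,"tz": 0,"wx": 0,"wy": 0,"wz": 0}])

```text
time: 7.15
ee_pos: [0.4557, 0.0766, 0.3632]
eef_rot: [[0.142, 0.99, 0.0], [0.99, -0.142, 0.001], [0.001, 0.0, -1.0]]
wrist_force: [0.8, 0.1, 0.5]
opening: 0.998
```

Run:
```python
from h import *
to(0,0,140)
print(ctrl.read_state()["joints"].round(2))
snap("4"); crop("scene","4",240,150,110,120,5); crop("top","4",180,165,140,105,5)
```

```text
cur loc [-84.8 -90.2 197.2] world [0.4558 0.0767 0.1972] yaw rel deg 90.29 tilt [0.0006 0.0002] open 0.998 t 7.15 F [0.8 0.1 0.5]
units [2.99 2.84 1.91] mm [89.7 85.2 57.2]
[ 0.27  0.34 -0.63  2.03  0.26  0.85 -0.65]
```

View pics/scene4_c240_150_5.png

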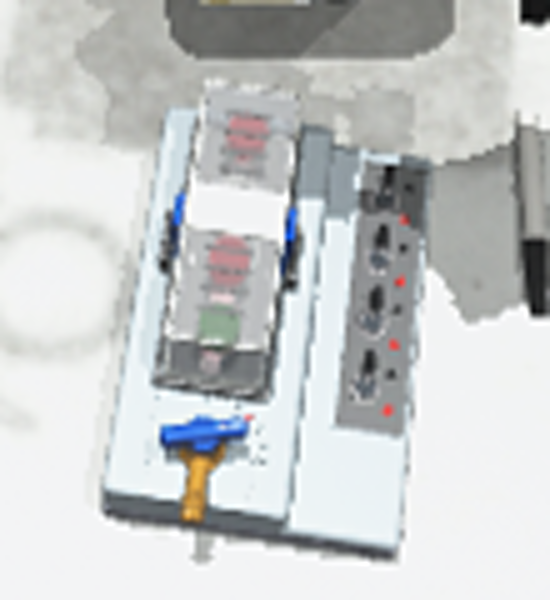

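View pics/top4_c180_165_5.png

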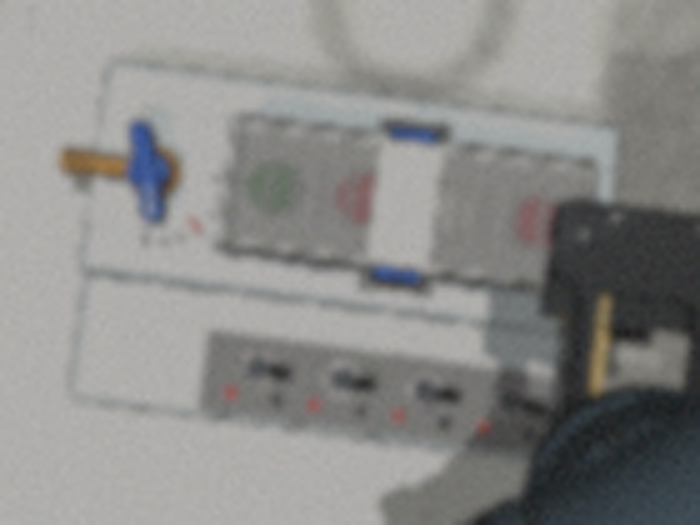

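drive_tool(increments=[{"grip": -1,"tx": 1,"ty": 0.95,"tz": 0,"wx": 0,"wy": 0,"wz": 0.05},{"grip": -1,"tx": 1,"ty": 0.95,"tz": 0,"wx": 0,"wy": 0,"wz": 0},{"grip": -1,"tx": 0.99,"ty": 0.94,"tz": 0.9,"wx": 0,"wy": 0,"wz": 0},{"grip": -1,"tx": 0,"ty": 0,"tz": 1,"wx": 0,"wy": 0,"wz": 0},{"grip": -1,"tx": 0,"ty": 0,"tz": 0,"wx": 0,"wy": 0,"wz": 0},{"grip": -1,"tx": 0,"ty": 0,"tz": 0,"wx": 0,"wy": 0,"wz": 0}])

```text
time: 7.75
ee_pos: [0.5478, 0.148, 0.3088]
eef_rot: [[0.153, 0.988, -0.004], [0.988, -0.153, -0.001], [-0.002, -0.004, -1.0]]
wrist_force: [-0.2, -0.3, -0.4]
opening: 1.001
```

Run:
```python
from h import *
to(0,0,72)
snap("5"); crop("scene","5",240,100,110,120,5); crop("top","5",200,165,140,105,5)
```

```text
cur loc [ -4.9  -6.3 142.8] world [0.5471 0.1479 0.1428] yaw rel deg 89.66 tilt [-0.0016 -0.0036] open 1.001 t 7.75 F [-0.2 -0.3 -0.4]
units [0.22 0.17 2.36] mm [ 6.5  5.1 70.8]
```

View pics/scene5_c240_100_5.png

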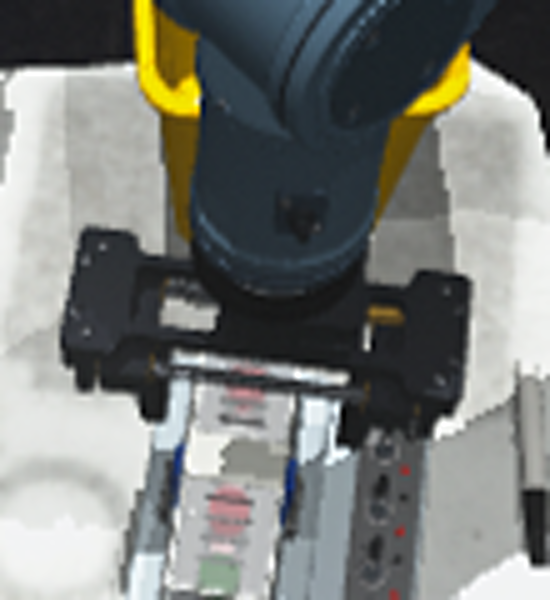

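View pics/top5_c200_165_5.png

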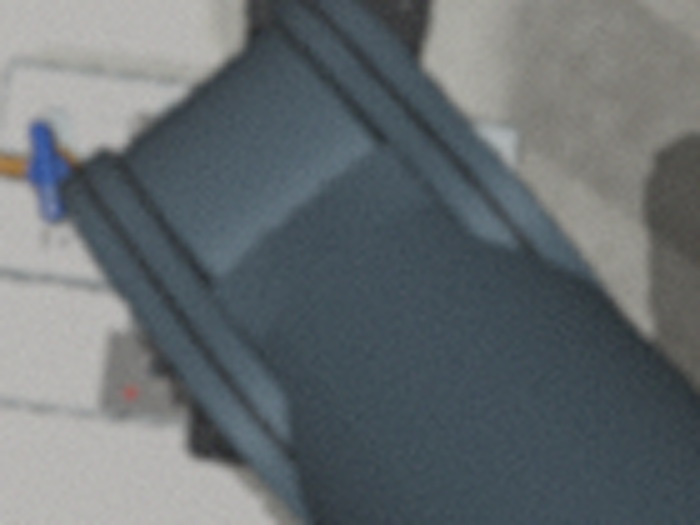

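Run:
```python
from h import *
to(0,0,72)
```

```text
cur loc [ -3.4  -6.2 145.1] world [0.5486 0.1477 0.1451] yaw rel deg 89.65 tilt [-0.      0.0008] open 1.003 t 7.85 F [ 0.4  0.3 -0. ]
units [0.21 0.11 2.44] mm [ 6.3  3.3 73.1]
```

drive_tool(increments=[{"grip": -1,"tx": 0.21,"ty": 0.11,"tz": 0.6,"wx": 0,"wy": 0,"wz": -0.06},{"grip": -1,"tx": 0,"ty": 0,"tz": 0.6,"wx": 0,"wy": 0,"wz": 0},{"grip": -1,"tx": 0,"ty": 0,"tz": 0,"wx": 0,"wy": 0,"wz": 0},{"grip": -1,"tx": 0,"ty": 0,"tz": 0,"wx": 0,"wy": 0,"wz": 0}])

```text
time: 8.18
ee_pos: [0.5527, 0.1531, 0.2751]
eef_rot: [[0.147, 0.989, 0.0], [0.989, -0.147, -0.0], [-0.0, 0.0, -1.0]]
wrist_force: [-0.0, 0.3, 0.7]
opening: 0.999
```

Run:
```python
from h import *
to(0,0,72)
snap("6"); crop("scene","6",240,130,110,120,5)
```

```text
cur loc [-1.000e-01 -4.000e-01  1.091e+02] world [0.5528 0.153  0.1091] yaw rel deg 90.02 tilt [-0.0004  0.0004] open 0.999 t 8.18 F [-0.   0.3  0.7]
units [0.01 0.   1.24] mm [ 0.4  0.1 37.1]
```

View pics/scene6_c240_130_5.png

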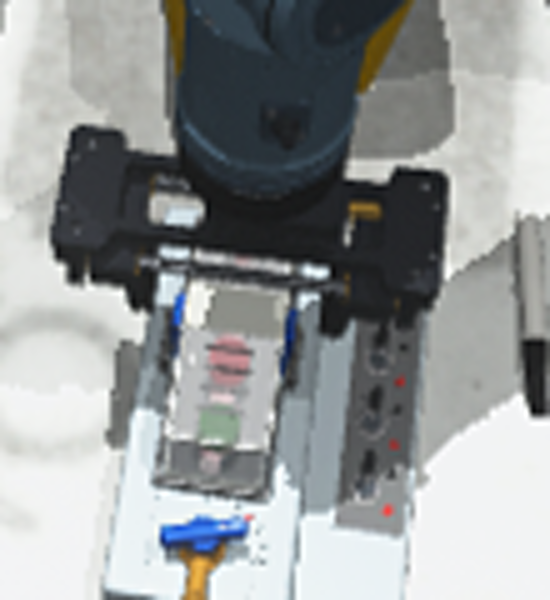

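drive_tool(increments=[{"grip": -1,"tx": 0.01,"ty": 0,"tz": 0.62,"wx": 0,"wy": 0,"wz": 0},{"grip": -1,"tx": 0,"ty": 0,"tz": 0.61,"wx": 0,"wy": 0,"wz": 0},{"grip": -1,"tx": 0,"ty": 0,"tz": 0,"wx": 0,"wy": 0,"wz": 0},{"grip": -1,"tx": 0,"ty": 0,"tz": 0,"wx": 0,"wy": 0,"wz": 0},{"grip": 1,"tx": 0,"ty": 0,"tz": 0,"wx": 0,"wy": 0,"wz": 0},{"grip": 1,"tx": 0,"ty": 0,"tz": 0,"wx": 0,"wy": 0,"wz": 0},{"grip": 1,"tx": 0,"ty": 0,"tz": 0,"wx": 0,"wy": 0,"wz": 0},{"grip": 1,"tx": 0,"ty": 0,"tz": 0,"wx": 0,"wy": 0,"wz": 0},{"grip": 1,"tx": 0,"ty": 0,"tz": 0,"wx": 0,"wy": 0,"wz": 0},{"grip": 1,"tx": 0,"ty": 0,"tz": 0,"wx": 0,"wy": 0,"wz": 0}], force=18)

```text
time: 9.12
ee_pos: [0.5533, 0.154, 0.2381]
eef_rot: [[0.146, 0.989, 0.001], [0.989, -0.146, 0.0], [0.0, 0.001, -1.0]]
wrist_force: [-0.7, -1.2, 6.7]
opening: 0.626
```

Run:
```python
from h import *
to(0,0,72)
```

```text
cur loc [ 0.5  0.8 72.1] world [0.5535 0.1541 0.0721] yaw rel deg 90.08 tilt [0.0004 0.0014] open 0.626 t 9.12 F [-0.7 -1.2  6.7]
units [-0.03 -0.02  0.  ] mm [-0.8 -0.5  0.1]
```

drive_tool(increments=[{"grip": 1,"tx": 0,"ty": 0,"tz": -0.2,"wx": 0,"wy": 0,"wz": 0},{"grip": 1,"tx": 0,"ty": 0,"tz": -0.4,"wx": 0,"wy": 0,"wz": 0},{"grip": 1,"tx": 0,"ty": 0,"tz": -0.5,"wx": 0,"wy": 0,"wz": 0},{"grip": 1,"tx": 0,"ty": 0,"tz": 0,"wx": 0,"wy": 0,"wz": 0}])

```text
time: 9.45
ee_pos: [0.5537, 0.1544, 0.273]
eef_rot: [[0.146, 0.989, 0.004], [0.989, -0.146, 0.001], [0.002, 0.003, -1.0]]
wrist_force: [-0.4, 0.3, -1.8]
opening: 0.624
```

Run:
```python
from h import *
to(0,0,150)
snap("7"); crop("scene","7",240,130,110,120,5)
crop("top","1",110,120,130,180,4)
crop("scene","1",190,230,190,120,4)
```

```text
cur loc [  1.2   1.4 107. ] world [0.5543 0.1546 0.107 ] yaw rel deg 90.09 tilt [0.0019 0.0035] open 0.624 t 9.45 F [-0.4  0.3 -1.8]
units [-0.05 -0.03 -1.43] mm [ -1.4  -1.  -43. ]
```

View pics/scene7_c240_130_5.png

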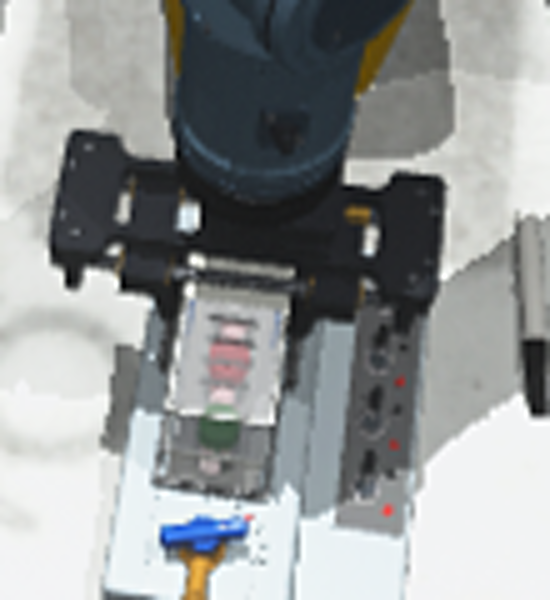

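View pics/top1_c110_120_4.png

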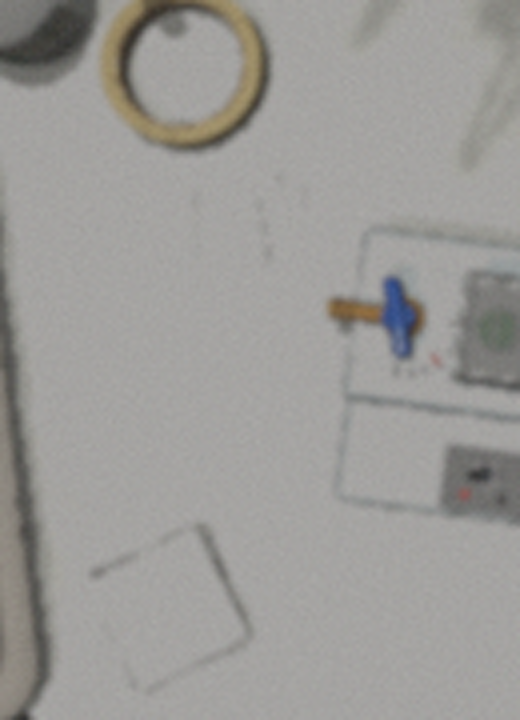

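View pics/scene1_c190_230_4.png

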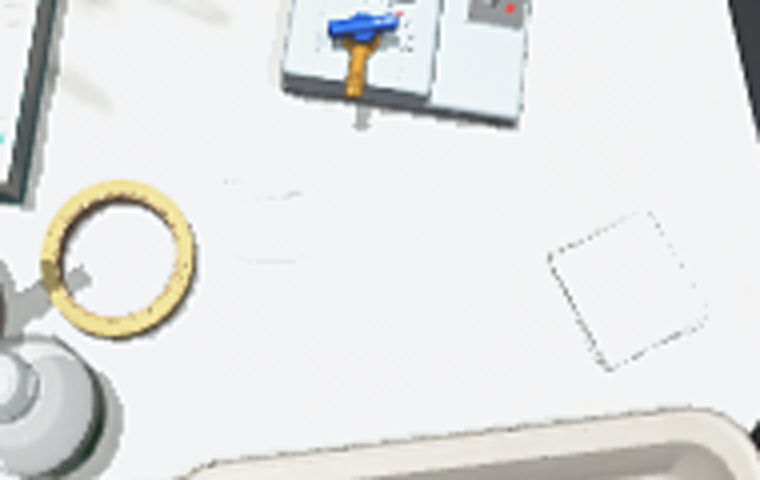

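Run:
```python
from h import *
for n,r in(("scene",(230,255,100,70)),("top",(140,140,80,130))):
    x,y,w,h=r; g=cv2.cvtColor(load(n,"1")["image"],cv2.COLOR_BGR2GRAY)[y:y+h,x:x+w]
    if n=="top": g=cv2.GaussianBlur(g,(3,3),0)
    lo,hi=np.percentile(g,[3,99]); g=np.uint8(np.clip((g-lo)/(hi-lo+1e-6)*255.,0,255)); print(lo,hi)
    cv2.imwrite(f"pics/{n}_enh.png",cv2.resize(g,None,fx=5 if n=="scene" else 4,fy=5 if n=="scene" else 4))
```

```text
185.0 247.01000000000022
116.0 165.0
```

View pics/scene_enh.png

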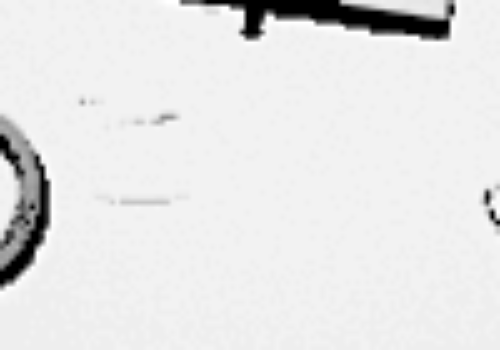

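View pics/top_enh.png

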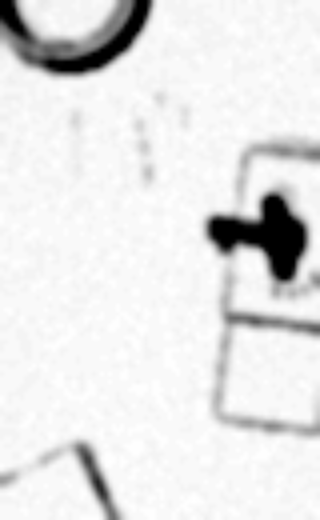

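Run:
```python
from h import *
S=load("scene","1");T=load("top","1")
t=lambda u,v:(140+(u-1.5)/4,140+(v-1.5)/4)
s=lambda u,v:(230+(u-2)/5,255+(v-2)/5)
for a in [(75,110),(75,178),(140,120),(148,185),(158,97),(185,110)]: print("T",onz(T,*t(*a),0).round(3))
for a in [(95,198),(120,203),(170,203),(188,197),(120,123),(178,116),(82,101)]: print("S",onz(S,*s(*a),0).round(3))
for a in [(200,525),(250,635),(90,575),(140,692)]: print("tile",onz(T,110+a[0]/4,120+a[1]/4,0).round(3))
for a in [(190,150),(265,80)]: print("ring",onz(T,110+a[0]/4,120+a[1]/4,0).round(3))
for a in [(15,400),(45,640),(5,250)]: print("tray",onz(T,110+a[0]/4,120+a[1]/4,0.05).round(3))
print("orange end",onz(T,110+330/4,120+310/4,.06),"inc left", W(50,148,0),W(-112,148,0))
```

```text
T [0.654 0.403 0.   ]
T [0.612 0.403 0.   ]
T [0.647 0.362 0.   ]
T [0.607 0.358 0.   ]
T [0.661 0.351 0.   ]
T [0.653 0.334 0.   ]
S [0.652 0.403 0.   ]
S [0.639 0.405 0.   ]
S [0.613 0.405 0.   ]
S [0.603 0.402 0.   ]
S [0.64  0.363 0.   ]
S [0.608 0.359 0.   ]
S [0.66  0.352 0.   ]
tile [0.448 0.401 0.   ]
tile [0.381 0.371 0.   ]
tile [0.419 0.468 0.   ]
tile [0.348 0.438 0.   ]
ring [0.678 0.405 0.   ]
ring [0.721 0.357 0.   ]
tray [0.528 0.495 0.05 ]
tray [0.389 0.478 0.05 ]
tray [0.616 0.501 0.05 ]
orange end [0.57554616 0.3081895  0.06      ] inc left [0.6241538 0.2924212 0.       ] [0.46392072 0.31628243 0.        ]
```

drive_tool(increments=[{"grip": 1,"tx": 0,"ty": 0,"tz": -0.7,"wx": 0,"wy": 0,"wz": 0},{"grip": 1,"tx": 0,"ty": 0,"tz": -0.8,"wx": 0,"wy": 0,"wz": 0},{"grip": 1,"tx": 0,"ty": 0,"tz": 0,"wx": 0,"wy": 0,"wz": 0.6},{"grip": 1,"tx": 0,"ty": 0,"tz": 0,"wx": 0,"wy": 0,"wz": 1},{"grip": 1,"tx": 0,"ty": 0,"tz": 0,"wx": 0,"wy": 0,"wz": 1},{"grip": 1,"tx": 0,"ty": 0,"tz": 0,"wx": 0,"wy": 0,"wz": 1},{"grip": 1,"tx": 0,"ty": 0,"tz": 0,"wx": 0,"wy": 0,"wz": 1},{"grip": 1,"tx": 0,"ty": 0,"tz": 0,"wx": 0,"wy": 0,"wz": 1},{"grip": 1,"tx": 0,"ty": 0,"tz": 0,"wx": 0,"wy": 0,"wz": 1},{"grip": 1,"tx": 0,"ty": 0,"tz": 0,"wx": 0,"wy": 0,"wz": 1},{"grip": 1,"tx": 0,"ty": 0,"tz": 0,"wx": 0,"wy": 0,"wz": 1},{"grip": 1,"tx": 0,"ty": 0,"tz": 0,"wx": 0,"wy": 0,"wz": 1}])

```text
time: 10.55
ee_pos: [0.5524, 0.1537, 0.3142]
eef_rot: [[0.916, 0.402, -0.002], [0.402, -0.916, -0.001], [-0.002, -0.0, -1.0]]
wrist_force: [-0.6, 0.6, -1.6]
opening: 0.626
```

drive_tool(increments=[{"grip": 1,"tx": 0,"ty": 0,"tz": 0,"wx": 0,"wy": 0,"wz": 1},{"grip": 1,"tx": 0,"ty": 0,"tz": 0,"wx": 0,"wy": 0,"wz": 1},{"grip": 1,"tx": 0,"ty": 0,"tz": 0,"wx": 0,"wy": 0,"wz": 1},{"grip": 1,"tx": 0,"ty": 0,"tz": 0,"wx": 0,"wy": 0,"wz": 1},{"grip": 1,"tx": 0,"ty": 0,"tz": 0,"wx": 0,"wy": 0,"wz": 0},{"grip": 1,"tx": 0,"ty": 0,"tz": 0,"wx": 0,"wy": 0,"wz": 0}])

```text
time: 11.05
ee_pos: [0.5525, 0.1539, 0.3145]
eef_rot: [[1.0, 0.004, -0.001], [0.004, -1.0, -0.001], [-0.001, 0.001, -1.0]]
wrist_force: [-0.8, -0.1, -1.4]
opening: 0.622
```

Run:
```python
from h import *
to(545,400,150,world=True)
snap("8")
print(ctrl.read_state()["joints"].round(2))
```

```text
cur loc [ -0.7   0.3 148.5] world [0.5523 0.1538 0.1485] yaw rel deg 8.68 tilt [-0.0011  0.0007] open 0.622 t 11.05 F [-0.8 -0.1 -1.4]
units [-0.21 -8.21 -0.06] mm [  -6.4 -246.3   -1.7]
[-0.18  0.53 -0.22  1.81  0.15  0.82 -2.05]
```

View pics/scene8.png

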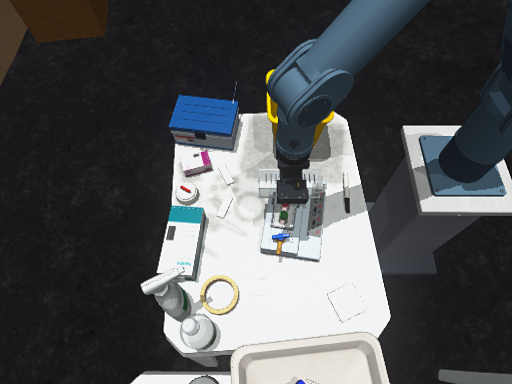

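drive_tool(increments=[{"grip": 1,"tx": 0,"ty": -1,"tz": 0,"wx": 0,"wy": 0,"wz": 0},{"grip": 1,"tx": 0,"ty": -1,"tz": 0,"wx": 0,"wy": 0,"wz": 0},{"grip": 1,"tx": 0,"ty": -1,"tz": 0,"wx": 0,"wy": 0,"wz": 0},{"grip": 1,"tx": 0,"ty": -1,"tz": 0,"wx": 0,"wy": 0,"wz": 0},{"grip": 1,"tx": 0,"ty": -1,"tz": 0,"wx": 0,"wy": 0,"wz": 0},{"grip": 1,"tx": -0.1,"ty": -1,"tz": 0,"wx": 0,"wy": 0,"wz": 0},{"grip": 1,"tx": -0.1,"ty": -1,"tz": 0,"wx": 0,"wy": 0,"wz": 0},{"grip": 1,"tx": 0,"ty": -0.8,"tz": 0,"wx": 0,"wy": 0,"wz": 0},{"grip": 1,"tx": 0,"ty": -0.4,"tz": 0.8,"wx": 0,"wy": 0,"wz": 0},{"grip": 1,"tx": 0,"ty": 0,"tz": 0.8,"wx": 0,"wy": 0,"wz": 0},{"grip": 1,"tx": 0,"ty": 0,"tz": 0,"wx": 0,"wy": 0,"wz": 0},{"grip": 1,"tx": 0,"ty": 0,"tz": 0,"wx": 0,"wy": 0,"wz": 0}])

```text
time: 12.15
ee_pos: [0.5464, 0.399, 0.2657]
eef_rot: [[1.0, 0.001, -0.003], [0.001, -1.0, -0.003], [-0.003, 0.003, -1.0]]
wrist_force: [0.0, 0.3, -0.8]
opening: 0.623
```

Run:
```python
from h import *
to(545,400,24,world=True)
snap("9"); crop("scene","9",190,180,180,130,4)
```

```text
cur loc [-43.  241.4  99.7] world [0.5459 0.3985 0.0997] yaw rel deg 8.54 tilt [-0.0028  0.0026] open 0.623 t 12.15 F [ 0.   0.3 -0.8]
units [-0.02 -0.06  2.52] mm [-0.7 -1.7 75.7]
```

View pics/scene9_c190_180_4.png

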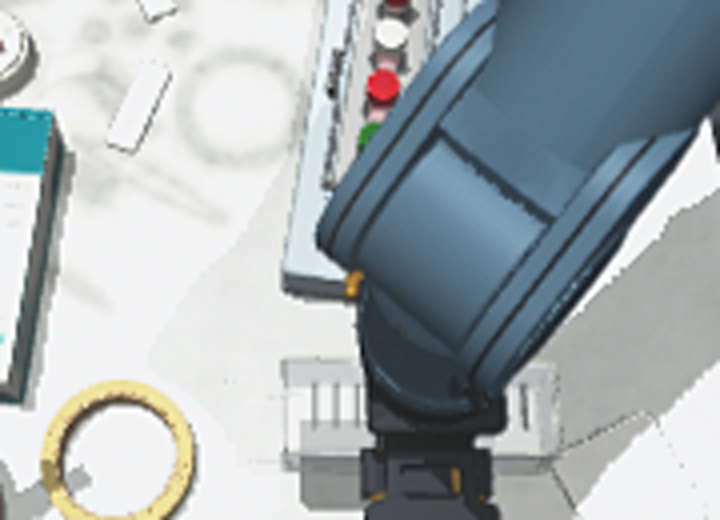

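View pics/top9.png

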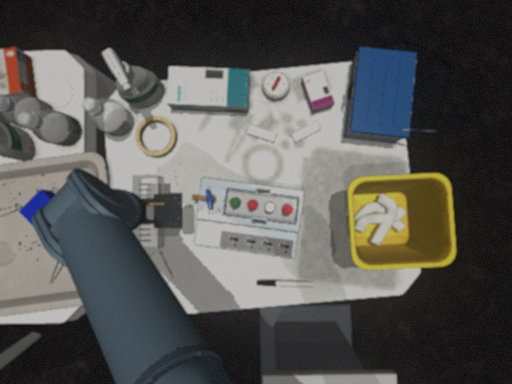

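drive_tool(increments=[{"grip": 1,"tx": 0,"ty": 0,"tz": 0.8,"wx": 0,"wy": 0,"wz": 0},{"grip": 1,"tx": 0,"ty": 0,"tz": 0.8,"wx": 0,"wy": 0,"wz": 0},{"grip": 1,"tx": 0,"ty": 0,"tz": 0.5,"wx": 0,"wy": 0,"wz": 0},{"grip": 1,"tx": 0,"ty": 0,"tz": 0.2,"wx": 0,"wy": 0,"wz": 0},{"grip": 1,"tx": 0,"ty": 0,"tz": 0,"wx": 0,"wy": 0,"wz": 0},{"grip": 1,"tx": 0,"ty": 0,"tz": 0,"wx": 0,"wy": 0,"wz": 0}])

```text
time: 12.75
ee_pos: [0.5473, 0.4, 0.1991]
eef_rot: [[1.0, 0.0, 0.001], [0.0, -1.0, 0.001], [0.001, -0.001, -1.0]]
wrist_force: [-0.2, 0.7, -0.8]
opening: 0.624
```

Run:
```python
from h import *
to(545,400,24,world=True)
```

```text
cur loc [-41.7 243.3  33.1] world [0.5475 0.4002 0.0331] yaw rel deg 8.47 tilt [ 0.001  -0.0008] open 0.624 t 12.75 F [-0.2  0.7 -0.8]
units [-0.08  0.01  0.3 ] mm [-2.5  0.2  9.1]
```

drive_tool(increments=[{"grip": 1,"tx": 0,"ty": 0,"tz": 0.2,"wx": 0,"wy": 0,"wz": 0},{"grip": 1,"tx": 0,"ty": 0,"tz": 0.12,"wx": 0,"wy": 0,"wz": 0},{"grip": 1,"tx": 0,"ty": 0,"tz": 0,"wx": 0,"wy": 0,"wz": 0},{"grip": 1,"tx": 0,"ty": 0,"tz": 0,"wx": 0,"wy": 0,"wz": 0}])

```text
time: 13.08
ee_pos: [0.5469, 0.4, 0.1888]
eef_rot: [[1.0, 0.0, 0.0], [0.0, -1.0, 0.0], [0.0, -0.0, -1.0]]
wrist_force: [0.2, -0.7, -1.1]
opening: 0.623
```

Run:
```python
from h import *
to(545,400,22,world=True)
```

```text
cur loc [-42.2 243.   22.8] world [0.5469 0.4    0.0228] yaw rel deg 8.49 tilt [ 0.0004 -0.0003] open 0.623 t 13.08 F [ 0.2 -0.7 -1.1]
units [-0.06  0.    0.03] mm [-1.9  0.   0.8]
```

drive_tool(increments=[{"grip": 1,"tx": 0,"ty": 0,"tz": 0.05,"wx": 0,"wy": 0,"wz": 0},{"grip": 1,"tx": 0,"ty": 0,"tz": 0,"wx": 0,"wy": 0,"wz": 0},{"grip": 1,"tx": 0,"ty": 0,"tz": 0,"wx": 0,"wy": 0,"wz": 0},{"grip": -1,"tx": 0,"ty": 0,"tz": 0,"wx": 0,"wy": 0,"wz": 0},{"grip": -1,"tx": 0,"ty": 0,"tz": 0,"wx": 0,"wy": 0,"wz": 0},{"grip": -1,"tx": 0,"ty": 0,"tz": 0,"wx": 0,"wy": 0,"wz": 0},{"grip": -1,"tx": 0,"ty": 0,"tz": 0,"wx": 0,"wy": 0,"wz": 0},{"grip": -1,"tx": 0,"ty": 0,"tz": 0,"wx": 0,"wy": 0,"wz": 0},{"grip": -1,"tx": 0,"ty": 0,"tz": -0.5,"wx": 0,"wy": 0,"wz": 0},{"grip": -1,"tx": 0,"ty": 0,"tz": -1,"wx": 0,"wy": 0,"wz": 0},{"grip": -1,"tx": 0,"ty": 0,"tz": -1,"wx": 0,"wy": 0,"wz": 0},{"grip": -1,"tx": 0,"ty": 0,"tz": -1,"wx": 0,"wy": 0,"wz": 0}])

```text
time: 14.08
ee_pos: [0.5466, 0.3998, 0.294]
eef_rot: [[1.0, 0.0, -0.0], [0.0, -1.0, 0.0], [-0.0, -0.0, -1.0]]
wrist_force: [0.5, -0.1, -0.2]
opening: 1.001
```

drive_tool(increments=[{"grip": -1,"tx": 0,"ty": 0,"tz": -1,"wx": 0,"wy": 0,"wz": -1},{"grip": -1,"tx": 0,"ty": 0,"tz": -1,"wx": 0,"wy": 0,"wz": -1},{"grip": -1,"tx": 0,"ty": 0,"tz": 0,"wx": 0,"wy": 0,"wz": -1},{"grip": -1,"tx": 0,"ty": 0,"tz": 0,"wx": 0,"wy": 0,"wz": -1},{"grip": -1,"tx": 0,"ty": 0,"tz": 0,"wx": 0,"wy": 0,"wz": -1},{"grip": -1,"tx": 0,"ty": 0,"tz": 0,"wx": 0,"wy": 0,"wz": -1},{"grip": -1,"tx": 0,"ty": 0,"tz": 0,"wx": 0,"wy": 0,"wz": -1},{"grip": -1,"tx": 0,"ty": 0,"tz": 0,"wx": 0,"wy": 0,"wz": -1},{"grip": -1,"tx": 0,"ty": 0,"tz": 0,"wx": 0,"wy": 0,"wz": -1},{"grip": -1,"tx": 0,"ty": 0,"tz": 0,"wx": 0,"wy": 0,"wz": -1},{"grip": -1,"tx": 0,"ty": 0,"tz": 0,"wx": 0,"wy": 0,"wz": -1},{"grip": -1,"tx": 0,"ty": 0,"tz": 0,"wx": 0,"wy": 0,"wz": -1}])

```text
time: 15.08
ee_pos: [0.5468, 0.3997, 0.3531]
eef_rot: [[0.304, 0.953, 0.001], [0.953, -0.304, 0.0], [0.0, 0.001, -1.0]]
wrist_force: [-0.1, 0.0, -0.4]
opening: 0.999
```

drive_tool(increments=[{"grip": -1,"tx": 0,"ty": 0,"tz": 0,"wx": 0,"wy": 0,"wz": -1},{"grip": -1,"tx": 0,"ty": 0,"tz": 0,"wx": 0,"wy": 0,"wz": -0.58},{"grip": -1,"tx": 0,"ty": 0,"tz": 0,"wx": 0,"wy": 0,"wz": 0}])

```text
time: 15.33
ee_pos: [0.5469, 0.3996, 0.3529]
eef_rot: [[0.146, 0.989, 0.001], [0.989, -0.146, 0.0], [0.0, 0.0, -1.0]]
wrist_force: [-0.1, -0.4, 0.3]
opening: 1.001
```

Run:
```python
from h import *
to(0,60,130)
snap("10"); crop("scene","10",190,180,180,130,4)
```

```text
cur loc [-42.1 242.6 186.9] world [0.547  0.3996 0.1869] yaw rel deg 90.07 tilt [0.0002 0.0005] open 1.001 t 15.33 F [-0.1 -0.4  0.3]
units [-6.09  1.4   1.9 ] mm [-182.7   41.9   56.9]
```

View pics/scene10_c190_180_4.png

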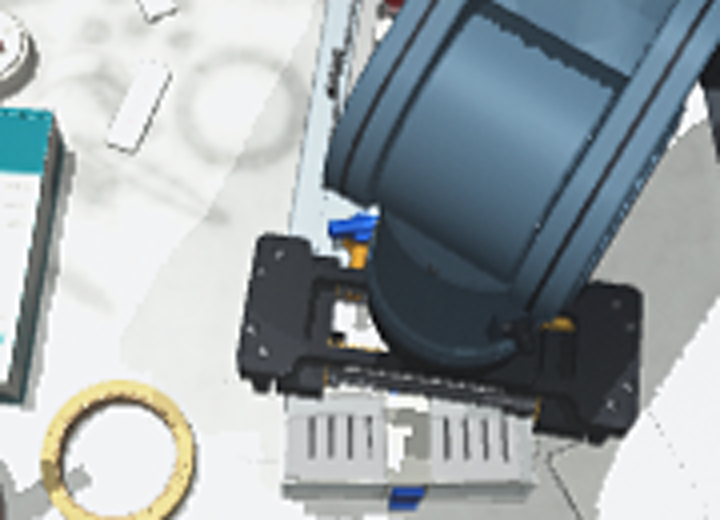

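View pics/top10.png

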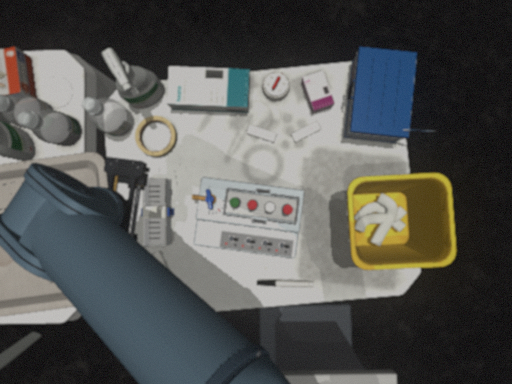

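Run:
```python
from h import *
T=load("top","10"); crop("top","10",185,170,130,95,6)
hsv=cv2.cvtColor(T["image"],cv2.COLOR_BGR2HSV)
for nm,m in(("red",cv2.inRange(hsv,(0,110,50),(8,255,255))|cv2.inRange(hsv,(172,110,50),(180,255,255))),("green",cv2.inRange(hsv,(45,80,30),(85,255,255)))):
    k,_,st,c=cv2.connectedComponentsWithStats(m)
    for i in range(1,k):
        if st[i][4]>15 and 200<c[i][0]<310 and 180<c[i][1]<260: print(nm,st[i].tolist(),c[i].round(1),loc(onz(T,*c[i],.092)).round(1))
S=load("scene","9")
print([ (proj(S,W(0,y,92))-[190,180])*4+1.5 for y in(-60,-20,20,60)])
```

```text
red [248, 200, 9, 10, 63] [251.9 204.6] [ 0.3 17.2 92. ]
red [283, 205, 9, 9, 66] [287.1 209.2] [ -0.  -61.4  92. ]
green [231, 199, 8, 8, 52] [234.4 202.2] [ 0.7 56.4 92. ]
[array([395.83588122, -17.31131533]), array([388.98418282,  32.38516274]), array([381.86855011,  83.99599909]), array([374.47343307, 137.63398056])]
```

View pics/top10_c185_170_6.png

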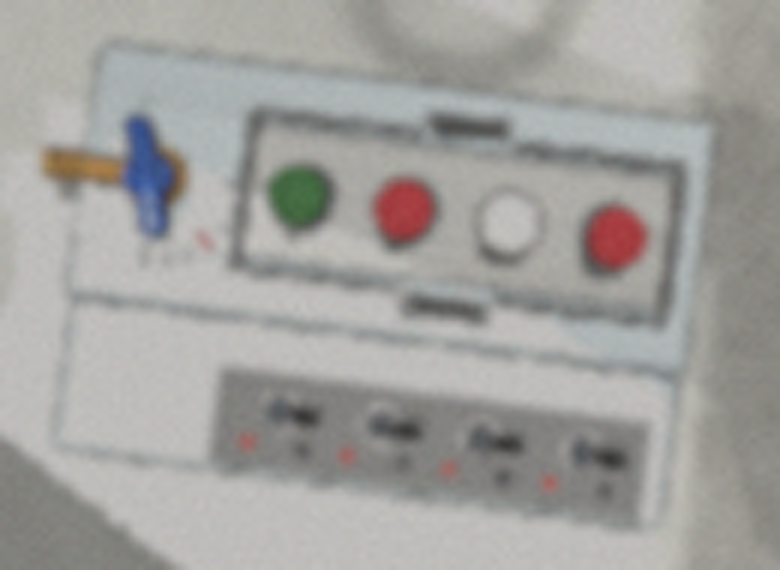

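```bash
cat >> h.py <<'E'
def tub(tag):
    for n in("top","scene"):
        d=load(n,tag)
        hsv=cv2.cvtColor(d["image"],cv2.COLOR_BGR2HSV); m=cv2.inRange(hsv,(20,130,60),(35,255,255))
        k,lab,st,c=cv2.connectedComponentsWithStats(m); i=1+np.argmax(st[1:,4]); print(n,st[i])
        cs=max(cv2.findContours(np.uint8(lab==i),cv2.RETR_EXTERNAL,cv2.CHAIN_APPROX_NONE)[0],key=cv2.contourArea)
        P=np.array([onz(d,*p[0],.178)[:2] for p in cs],np.float32)
        r=cv2.minAreaRect(P); print("rim",np.round(r[0],3),np.round(r[1],3),round(r[2],1),"min",P.min(0).round(3),"max",P.max(0).round(3))
E
python3 - <<'E'
from h import *
tub("1");tub("10")
E
```

```text
top [ 347  172  110   98 8112]
rim [ 0.516 -0.129] [0.191 0.21 ] 1.4 min [ 0.422 -0.235] max [ 0.612 -0.023]
scene [ 265   68   69   82 4571]
rim [ 0.515 -0.083] [0.188 0.296] 1.6 min [ 0.42 -0.23] max [0.611 0.065]
top [ 347  172  111   98 8160]
rim [ 0.516 -0.129] [0.191 0.21 ] 1.2 min [ 0.422 -0.236] max [ 0.612 -0.024]
scene [ 265   68   69   82 4571]
rim [ 0.515 -0.083] [0.188 0.296] 1.5 min [ 0.42 -0.23] max [0.611 0.065]
```

drive_tool(increments=[{"grip": -1,"tx": -1,"ty": 0.14,"tz": 0,"wx": 0,"wy": 0,"wz": 0},{"grip": -1,"tx": -1,"ty": 0.14,"tz": 0,"wx": 0,"wy": 0,"wz": 0},{"grip": -1,"tx": -1,"ty": 0.14,"tz": 0,"wx": 0,"wy": 0,"wz": 0},{"grip": -1,"tx": -1,"ty": 0.14,"tz": 0,"wx": 0,"wy": 0,"wz": 0},{"grip": -1,"tx": -1,"ty": 0.14,"tz": 0,"wx": 0,"wy": 0,"wz": 0},{"grip": -1,"tx": -1,"ty": 0.14,"tz": 0,"wx": 0,"wy": 0,"wz": 0},{"grip": -1,"tx": -1,"ty": 0.14,"tz": 0,"wx": 0,"wy": 0,"wz": 0},{"grip": -1,"tx": -1,"ty": 0.14,"tz": 0,"wx": 0,"wy": 0,"wz": 0},{"grip": -1,"tx": -1,"ty": 0.14,"tz": 0.9,"wx": 0,"wy": 0,"wz": 0},{"grip": -1,"tx": -1,"ty": 0.14,"tz": 1,"wx": 0,"wy": 0,"wz": 0},{"grip": -1,"tx": 0,"ty": 0,"tz": 0,"wx": 0,"wy": 0,"wz": 0},{"grip": -1,"tx": 0,"ty": 0,"tz": 0,"wx": 0,"wy": 0,"wz": 0}])

```text
time: 16.43
ee_pos: [0.5435, 0.0953, 0.2945]
eef_rot: [[0.153, 0.988, -0.003], [0.988, -0.153, -0.002], [-0.002, -0.003, -1.0]]
wrist_force: [-0.4, 0.7, 0.0]
opening: 0.998
```

Run:
```python
from h import *
to(0,-60,70)
snap("11"); crop("scene","11",220,60,150,130,5)
```

```text
cur loc [ -1.2 -59.2 128.5] world [0.543  0.095  0.1285] yaw rel deg 89.66 tilt [-0.0023 -0.0026] open 0.998 t 16.43 F [-0.4  0.7  0. ]
units [-0.02  0.04  1.95] mm [-0.6  1.3 58.5]
```

View pics/scene11_c220_60_5.png

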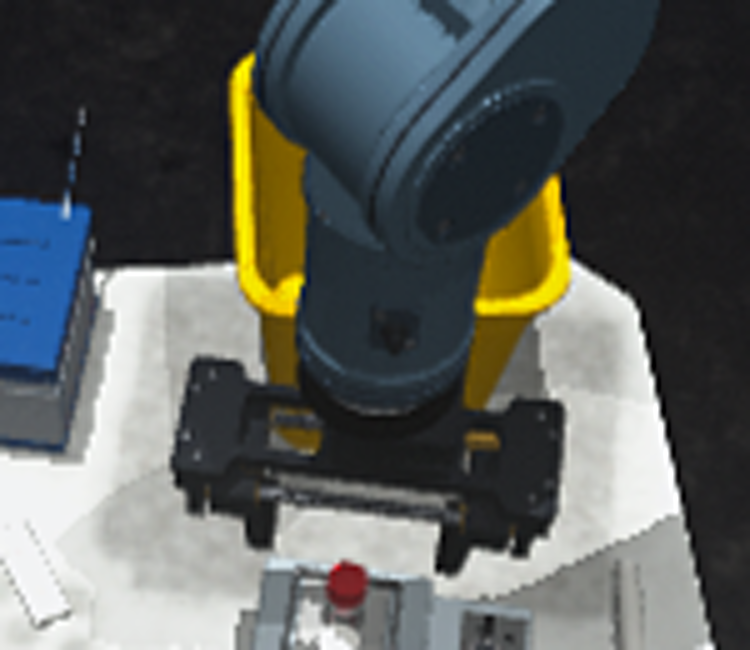

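drive_tool(increments=[{"grip": -1,"tx": 0,"ty": 0.02,"tz": 0.7,"wx": 0,"wy": 0,"wz": -0.05},{"grip": -1,"tx": 0,"ty": 0,"tz": 0.7,"wx": 0,"wy": 0,"wz": 0},{"grip": -1,"tx": 0,"ty": 0,"tz": 0.5,"wx": 0,"wy": 0,"wz": 0},{"grip": -1,"tx": 0,"ty": 0,"tz": 0,"wx": 0,"wy": 0,"wz": 0},{"grip": -1,"tx": 0,"ty": 0,"tz": 0,"wx": 0,"wy": 0,"wz": 0}])

```text
time: 16.95
ee_pos: [0.5447, 0.0991, 0.2394]
eef_rot: [[0.141, 0.99, 0.0], [0.99, -0.141, 0.001], [0.001, 0.0, -1.0]]
wrist_force: [-0.1, -0.2, -0.3]
opening: 1.004
```

Run:
```python
from h import *
to(0,-60,70)
```

```text
cur loc [ -0.1 -54.8  73.4] world [0.5447 0.0992 0.0734] yaw rel deg 90.36 tilt [0.0008 0.0002] open 1.004 t 16.95 F [-0.1 -0.2 -0.3]
units [-0.17  0.    0.11] mm [-5.2  0.1  3.4]
```

drive_tool(increments=[{"grip": -1,"tx": -0.17,"ty": 0,"tz": 0.1,"wx": 0,"wy": 0,"wz": 0.05},{"grip": -1,"tx": 0,"ty": 0,"tz": 0,"wx": 0,"wy": 0,"wz": 0},{"grip": -1,"tx": 0,"ty": 0,"tz": 0,"wx": 0,"wy": 0,"wz": 0},{"grip": 1,"tx": 0,"ty": 0,"tz": 0,"wx": 0,"wy": 0,"wz": 0},{"grip": 1,"tx": 0,"ty": 0,"tz": 0,"wx": 0,"wy": 0,"wz": 0},{"grip": 1,"tx": 0,"ty": 0,"tz": 0,"wx": 0,"wy": 0,"wz": 0},{"grip": 1,"tx": 0,"ty": 0,"tz": 0,"wx": 0,"wy": 0,"wz": 0},{"grip": 1,"tx": 0,"ty": 0,"tz": 0,"wx": 0,"wy": 0,"wz": 0},{"grip": 1,"tx": 0,"ty": 0,"tz": 0,"wx": 0,"wy": 0,"wz": 0},{"grip": 1,"tx": 0,"ty": 0,"tz": 0,"wx": 0,"wy": 0,"wz": 0},{"grip": 1,"tx": 0,"ty": 0,"tz": 0,"wx": 0,"wy": 0,"wz": 0}], force=15)

```text
time: 17.87
ee_pos: [0.5438, 0.0925, 0.2357]
eef_rot: [[0.148, 0.989, -0.0], [0.989, -0.148, 0.0], [-0.0, -0.0, -1.0]]
wrist_force: [-0.4, 1.1, 0.1]
opening: 0.417
```

Run:
```python
from h import *
to(516,-130,150,world=True)
```

```text
cur loc [ -0.1 -61.6  69.7] world [0.5438 0.0925 0.0697] yaw rel deg 89.97 tilt [-0.     -0.0001] open 0.417 t 17.87 F [-0.4  1.1  0.1]
units [-7.47  0.18 -2.68] mm [-224.2    5.4  -80.3]
```

drive_tool(increments=[{"grip": 1,"tx": 0,"ty": 0,"tz": 0,"wx": 0,"wy": 0,"wz": 0},{"grip": 1,"tx": 0,"ty": 0,"tz": 0,"wx": 0,"wy": 0,"wz": 0},{"grip": 1,"tx": 0,"ty": 0,"tz": 0,"wx": 0,"wy": 0,"wz": 0},{"grip": 1,"tx": 0,"ty": 0,"tz": 0,"wx": 0,"wy": 0,"wz": 0},{"grip": 1,"tx": 0,"ty": 0,"tz": -0.4,"wx": 0,"wy": 0,"wz": 0},{"grip": 1,"tx": 0,"ty": 0,"tz": -0.9,"wx": 0,"wy": 0,"wz": 0},{"grip": 1,"tx": 0,"ty": 0,"tz": -1,"wx": 0,"wy": 0,"wz": 0},{"grip": 1,"tx": 0,"ty": 0,"tz": -1,"wx": 0,"wy": 0,"wz": 0},{"grip": 1,"tx": 0,"ty": 0,"tz": -1,"wx": 0,"wy": 0,"wz": 0},{"grip": 1,"tx": 0,"ty": 0,"tz": -1,"wx": 0,"wy": 0,"wz": 0},{"grip": 1,"tx": 0,"ty": 0,"tz": -1,"wx": 0,"wy": 0,"wz": 0},{"grip": 1,"tx": 0,"ty": 0,"tz": 0,"wx": 0,"wy": 0,"wz": 0}])

```text
time: 18.87
ee_pos: [0.545, 0.0936, 0.4314]
eef_rot: [[0.148, 0.989, 0.01], [0.989, -0.148, 0.002], [0.003, 0.009, -1.0]]
wrist_force: [0.6, 1.1, -0.4]
opening: 0.253
```

Run:
```python
from h import *
to(516,-130,150,world=True)
snap("12");crop("scene","12",220,60,150,130,5); crop("top","12",185,140,140,105,5);
```

```text
cur loc [  2.6 -59.8 265.4] world [0.5467 0.0938 0.2654] yaw rel deg 89.98 tilt [0.0031 0.0094] open 0.253 t 18.87 F [ 0.6  1.1 -0.4]
units [-7.54  0.05  3.83] mm [-226.3    1.6  114.8]
```

View pics/scene12_c220_60_5.png

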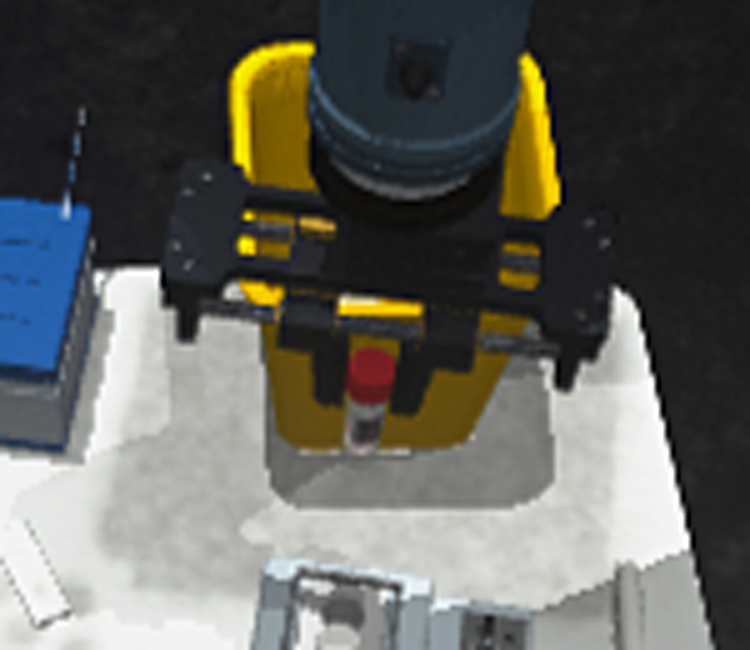

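View pics/top12.png

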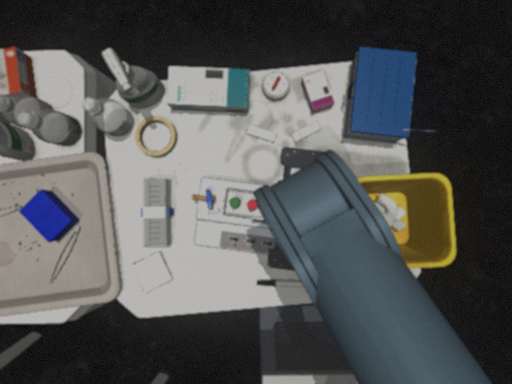

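drive_tool(increments=[{"grip": 1,"tx": -0.75,"ty": 0,"tz": 0,"wx": 0,"wy": 0,"wz": 0},{"grip": 1,"tx": -1,"ty": 0,"tz": 0,"wx": 0,"wy": 0,"wz": 0},{"grip": 1,"tx": -1,"ty": 0,"tz": 0,"wx": 0,"wy": 0,"wz": 0},{"grip": 1,"tx": -1,"ty": 0,"tz": 0,"wx": 0,"wy": 0,"wz": 0},{"grip": 1,"tx": -1,"ty": 0,"tz": 0,"wx": 0,"wy": 0,"wz": 0},{"grip": 1,"tx": -1,"ty": 0,"tz": 0,"wx": 0,"wy": 0,"wz": 0},{"grip": 1,"tx": -1,"ty": 0,"tz": 0,"wx": 0,"wy": 0,"wz": 0},{"grip": 1,"tx": -0.75,"ty": 0.05,"tz": 0.5,"wx": 0,"wy": 0,"wz": 0},{"grip": 1,"tx": 0,"ty": 0,"tz": 1,"wx": 0,"wy": 0,"wz": 0},{"grip": 1,"tx": 0,"ty": 0,"tz": 1,"wx": 0,"wy": 0,"wz": 0},{"grip": 1,"tx": 0,"ty": 0,"tz": 0,"wx": 0,"wy": 0,"wz": 0}])

```text
time: 19.88
ee_pos: [0.509, -0.1306, 0.344]
eef_rot: [[0.149, 0.989, -0.011], [0.989, -0.149, 0.003], [0.001, -0.011, -1.0]]
wrist_force: [-0.7, -0.9, 0.2]
opening: 0.255
```

Run:
```python
from h import *
to(516,-130,150,world=True)
snap("13");crop("scene","13",220,30,150,130,5); crop("top","13",320,140,140,150,4);
```

```text
cur loc [  -3.4 -287.2  178. ] world [ 0.5072 -0.1302  0.178 ] yaw rel deg 89.92 tilt [ 0.001 -0.011] open 0.255 t 19.88 F [-0.7 -0.9  0.2]
units [0.05 0.3  0.93] mm [ 1.5  9.  27.9]
```

View pics/scene13_c220_30_5.png

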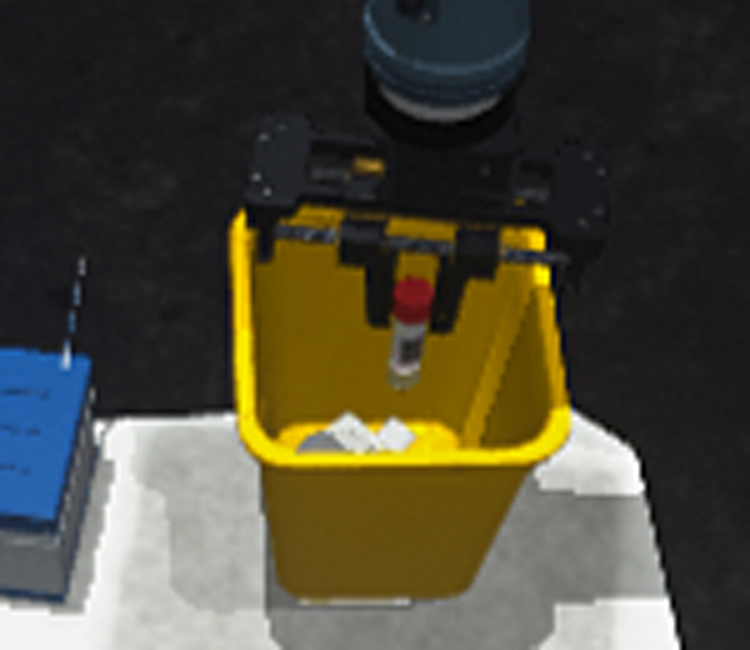

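View pics/top13_c320_140_4.png

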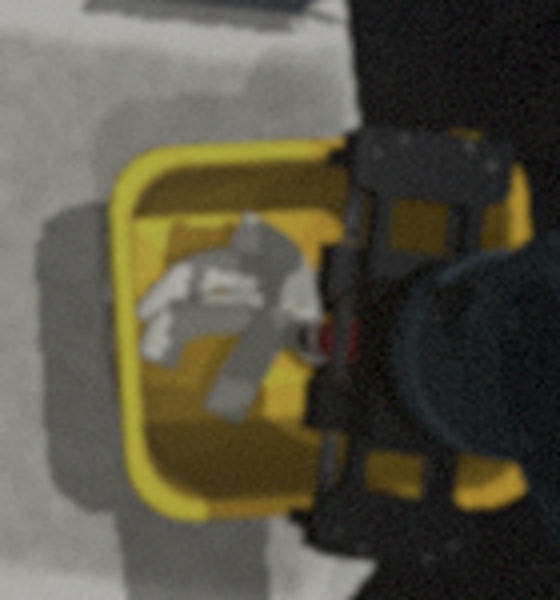

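drive_tool(increments=[{"grip": 1,"tx": 0,"ty": 0.2,"tz": 0.5,"wx": 0,"wy": 0,"wz": 0},{"grip": 1,"tx": 0,"ty": 0,"tz": 0.4,"wx": 0,"wy": 0,"wz": 0},{"grip": 1,"tx": 0,"ty": 0,"tz": 0,"wx": 0,"wy": 0,"wz": 0},{"grip": -1,"tx": 0,"ty": 0,"tz": 0,"wx": 0,"wy": 0,"wz": 0},{"grip": -1,"tx": 0,"ty": 0,"tz": 0,"wx": 0,"wy": 0,"wz": 0},{"grip": -1,"tx": 0,"ty": 0,"tz": 0,"wx": 0,"wy": 0,"wz": 0},{"grip": -1,"tx": 0,"ty": 0,"tz": -0.5,"wx": 0,"wy": 0,"wz": 0},{"grip": -1,"tx": 0,"ty": 0,"tz": -1,"wx": 0,"wy": 0,"wz": 0},{"grip": -1,"tx": 0,"ty": 0,"tz": -0.6,"wx": 0,"wy": 0,"wz": 0},{"grip": -1,"tx": 0,"ty": 0,"tz": 0,"wx": 0,"wy": 0,"wz": 0}])

```text
time: 20.82
ee_pos: [0.5193, -0.131, 0.3901]
eef_rot: [[0.148, 0.989, 0.007], [0.989, -0.148, -0.002], [-0.001, 0.007, -1.0]]
wrist_force: [1.3, -0.3, 0.6]
opening: 0.761
```

Run:
```python
from h import *
to(0,-20,130)
snap("14"); crop("top","14",180,140,280,150,3); tub("14")
```

```text
cur loc [   9.9 -286.4  224.1] world [ 0.5205 -0.1313  0.2241] yaw rel deg 89.97 tilt [-0.0008  0.0073] open 0.761 t 20.82 F [ 1.3 -0.3  0.6]
units [ 8.88 -0.36  3.13] mm [266.5 -10.7  93.8]
top [ 347  173   70   97 3849]
rim [ 0.516 -0.094] [0.187 0.14 ] 1.4 min [ 0.422 -0.162] max [ 0.611 -0.023]
scene [ 266   68   68   82 4371]
rim [ 0.514 -0.083] [0.188 0.294] 0.3 min [ 0.42 -0.23] max [0.608 0.065]
```

View pics/top14_c180_140_3.png

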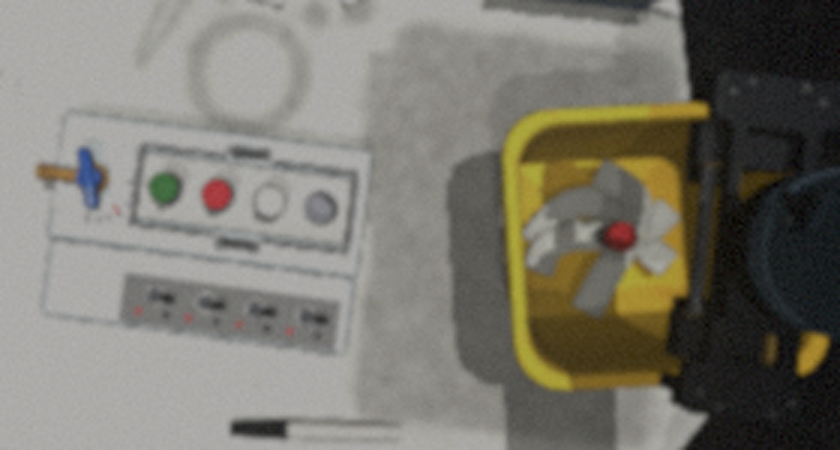

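drive_tool(increments=[{"grip": -1,"tx": 0.9,"ty": -0.05,"tz": 0,"wx": 0,"wy": 0,"wz": 0},{"grip": -1,"tx": 1,"ty": -0.05,"tz": 0,"wx": 0,"wy": 0,"wz": 0},{"grip": -1,"tx": 1,"ty": -0.05,"tz": 0,"wx": 0,"wy": 0,"wz": 0},{"grip": -1,"tx": 1,"ty": -0.05,"tz": 0,"wx": 0,"wy": 0,"wz": 0},{"grip": -1,"tx": 1,"ty": 0,"tz": 0,"wx": 0,"wy": 0,"wz": 0},{"grip": -1,"tx": 1,"ty": 0,"tz": 0,"wx": 0,"wy": 0,"wz": 0},{"grip": -1,"tx": 1,"ty": 0,"tz": 0.6,"wx": 0,"wy": 0,"wz": 0},{"grip": -1,"tx": 1,"ty": 0,"tz": 0.7,"wx": 0,"wy": 0,"wz": 0},{"grip": -1,"tx": 0.9,"ty": 0,"tz": 0.8,"wx": 0,"wy": 0,"wz": 0},{"grip": -1,"tx": 0,"ty": 0,"tz": 1,"wx": 0,"wy": 0,"wz": 0},{"grip": -1,"tx": 0,"ty": 0,"tz": 0,"wx": 0,"wy": 0,"wz": 0},{"grip": -1,"tx": 0,"ty": 0,"tz": 0,"wx": 0,"wy": 0,"wz": 0}])

```text
time: 21.92
ee_pos: [0.55, 0.1302, 0.2909]
eef_rot: [[0.147, 0.989, -0.005], [0.989, -0.147, -0.002], [-0.002, -0.005, -1.0]]
wrist_force: [0.3, -0.0, 0.5]
opening: 0.996
```

drive_tool(increments=[{"grip": -1,"tx": 0,"ty": 0,"tz": 0,"wx": 0,"wy": 0,"wz": 0}])

```text
time: 22.0
ee_pos: [0.5513, 0.1299, 0.2933]
eef_rot: [[0.149, 0.989, -0.0], [0.989, -0.149, -0.001], [-0.001, 0.0, -1.0]]
wrist_force: [-0.1, 0.9, 1.3]
opening: 0.997
```

Run:
```python
from h import *
to(0,-20,70)
```

```text
cur loc [  1.9 -23.6 127.3] world [0.5513 0.1297 0.1273] yaw rel deg 89.88 tilt [-0.0006  0.0001] open 0.997 t 22.0 F [-0.1  0.9  1.3]
units [ 0.12 -0.06  1.91] mm [ 3.7 -1.9 57.3]
```

drive_tool(increments=[{"grip": -1,"tx": 0.08,"ty": -0.06,"tz": 0.7,"wx": 0,"wy": 0,"wz": 0},{"grip": -1,"tx": 0,"ty": 0,"tz": 0.7,"wx": 0,"wy": 0,"wz": 0},{"grip": -1,"tx": 0,"ty": 0,"tz": 0.5,"wx": 0,"wy": 0,"wz": 0},{"grip": -1,"tx": 0,"ty": 0,"tz": 0,"wx": 0,"wy": 0,"wz": 0},{"grip": -1,"tx": 0,"ty": 0,"tz": 0,"wx": 0,"wy": 0,"wz": 0},{"grip": -1,"tx": 0,"ty": 0,"tz": 0,"wx": 0,"wy": 0,"wz": 0}])

```text
time: 22.5
ee_pos: [0.5505, 0.1331, 0.2376]
eef_rot: [[0.149, 0.989, 0.003], [0.989, -0.149, 0.0], [0.001, 0.003, -1.0]]
wrist_force: [0.3, -0.2, 0.8]
opening: 0.999
```

Run:
```python
from h import *
to(0,-20,70)
```

```text
cur loc [  1.1 -20.3  71.6] world [0.551  0.1332 0.0716] yaw rel deg 89.9 tilt [0.0009 0.0025] open 0.999 t 22.5 F [ 0.3 -0.2  0.8]
units [ 0.01 -0.04  0.05] mm [ 0.3 -1.1  1.6]
```

drive_tool(increments=[{"grip": 1,"tx": 0,"ty": 0,"tz": 0,"wx": 0,"wy": 0,"wz": 0},{"grip": 1,"tx": 0,"ty": 0,"tz": 0,"wx": 0,"wy": 0,"wz": 0},{"grip": 1,"tx": 0,"ty": 0,"tz": 0,"wx": 0,"wy": 0,"wz": 0},{"grip": 1,"tx": 0,"ty": 0,"tz": 0,"wx": 0,"wy": 0,"wz": 0},{"grip": 1,"tx": 0,"ty": 0,"tz": 0,"wx": 0,"wy": 0,"wz": 0},{"grip": 1,"tx": 0,"ty": 0,"tz": 0,"wx": 0,"wy": 0,"wz": 0},{"grip": 1,"tx": 0,"ty": 0,"tz": 0,"wx": 0,"wy": 0,"wz": 0},{"grip": 1,"tx": 0,"ty": 0,"tz": 0,"wx": 0,"wy": 0,"wz": 0},{"grip": 1,"tx": 0,"ty": 0,"tz": 0,"wx": 0,"wy": 0,"wz": 0},{"grip": 1,"tx": 0,"ty": 0,"tz": 0,"wx": 0,"wy": 0,"wz": 0},{"grip": 1,"tx": 0,"ty": 0,"tz": 0,"wx": 0,"wy": 0,"wz": 0},{"grip": 1,"tx": 0,"ty": 0,"tz": 0,"wx": 0,"wy": 0,"wz": 0}])

```text
time: 23.5
ee_pos: [0.5496, 0.1335, 0.2357]
eef_rot: [[0.148, 0.989, -0.0], [0.989, -0.148, 0.0], [0.0, -0.0, -1.0]]
wrist_force: [-0.6, -0.4, 0.8]
opening: 0.254
```

drive_tool(increments=[{"grip": 1,"tx": 0,"ty": 0,"tz": -0.4,"wx": 0,"wy": 0,"wz": 0},{"grip": 1,"tx": 0,"ty": 0,"tz": -0.9,"wx": 0,"wy": 0,"wz": 0},{"grip": 1,"tx": 0,"ty": 0,"tz": -1,"wx": 0,"wy": 0,"wz": 0},{"grip": 1,"tx": 0,"ty": 0,"tz": -1,"wx": 0,"wy": 0,"wz": 0},{"grip": 1,"tx": 0,"ty": 0,"tz": -1,"wx": 0,"wy": 0,"wz": 0},{"grip": 1,"tx": 0,"ty": 0,"tz": -1,"wx": 0,"wy": 0,"wz": 0},{"grip": 1,"tx": -0.5,"ty": 0,"tz": -1,"wx": 0,"wy": 0,"wz": 0},{"grip": 1,"tx": -0.8,"ty": 0,"tz": 0,"wx": 0,"wy": 0,"wz": 0},{"grip": 1,"tx": -1,"ty": 0,"tz": 0,"wx": 0,"wy": 0,"wz": 0}])

```text
time: 24.25
ee_pos: [0.5395, 0.0667, 0.4279]
eef_rot: [[0.144, 0.99, 0.005], [0.99, -0.144, 0.002], [0.002, 0.005, -1.0]]
wrist_force: [0.2, -0.9, 0.1]
opening: 0.251
```

Run:
```python
from h import *
to(516,-130,150,world=True)
snap("15"); tub("15")
```

```text
cur loc [  0.3 -87.3 261.9] world [0.5403 0.067  0.2619] yaw rel deg 90.18 tilt [0.0023 0.0049] open 0.251 t 24.25 F [ 0.2 -0.9  0.1]
units [-6.62  0.13  3.72] mm [-198.7    3.8  111.5]
top [ 391  172   67   96 3339]
rim [ 0.533 -0.201] [0.207 0.1  ] 24.7 min [ 0.423 -0.236] max [ 0.612 -0.112]
scene [268 114  59  36 947]
rim [0.531 0.014] [0.11  0.161] 81.4 min [ 0.444 -0.052] max [0.603 0.065]
```

View pics/scene15.png

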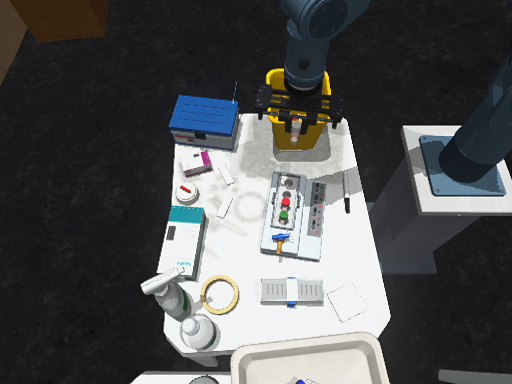

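drive_tool(increments=[{"grip": 1,"tx": -1,"ty": 0,"tz": 0,"wx": 0,"wy": 0,"wz": 0},{"grip": 1,"tx": -1,"ty": 0,"tz": 0,"wx": 0,"wy": 0,"wz": 0},{"grip": 1,"tx": -1,"ty": 0,"tz": 0,"wx": 0,"wy": 0,"wz": 0},{"grip": 1,"tx": -1,"ty": 0,"tz": 0,"wx": 0,"wy": 0,"wz": 0},{"grip": 1,"tx": -1,"ty": 0.1,"tz": 0,"wx": 0,"wy": 0,"wz": 0},{"grip": 1,"tx": -0.6,"ty": 0.1,"tz": 0.6,"wx": 0,"wy": 0,"wz": 0},{"grip": 1,"tx": 0,"ty": 0,"tz": 1,"wx": 0,"wy": 0,"wz": 0},{"grip": 1,"tx": 0,"ty": 0,"tz": 1,"wx": 0,"wy": 0,"wz": 0},{"grip": 1,"tx": 0,"ty": 0,"tz": 0.8,"wx": 0,"wy": 0,"wz": 0},{"grip": 1,"tx": 0,"ty": 0,"tz": 0,"wx": 0,"wy": 0,"wz": 0},{"grip": 1,"tx": 0,"ty": 0,"tz": 0,"wx": 0,"wy": 0,"wz": 0}])

```text
time: 25.27
ee_pos: [0.5203, -0.1013, 0.3227]
eef_rot: [[0.147, 0.989, -0.002], [0.989, -0.147, 0.001], [0.0, -0.002, -1.0]]
wrist_force: [0.2, 0.3, -1.0]
opening: 0.253
```

Run:
```python
from h import *
to(516,-130,150,world=True)
```

```text
cur loc [   5.  -256.6  156.7] world [ 0.52   -0.1012  0.1567] yaw rel deg 90.01 tilt [ 0.0005 -0.002 ] open 0.253 t 25.27 F [ 0.2  0.3 -1. ]
units [-0.97  0.01  0.22] mm [-29.1   0.3   6.7]
```

drive_tool(increments=[{"grip": 1,"tx": -0.3,"ty": 0,"tz": 0.2,"wx": 0,"wy": 0,"wz": 0},{"grip": -1,"tx": 0,"ty": 0,"tz": 0,"wx": 0,"wy": 0,"wz": 0},{"grip": -1,"tx": 0,"ty": 0,"tz": 0,"wx": 0,"wy": 0,"wz": 0},{"grip": -1,"tx": 0,"ty": 0,"tz": 0,"wx": 0,"wy": 0,"wz": 0},{"grip": -1,"tx": 0,"ty": 0,"tz": -0.5,"wx": 0,"wy": 0,"wz": 0},{"grip": -1,"tx": 0,"ty": 0,"tz": -1,"wx": 0,"wy": 0,"wz": 0},{"grip": -1,"tx": 0,"ty": 0,"tz": -0.6,"wx": 0,"wy": 0,"wz": 0},{"grip": -1,"tx": 0,"ty": 0,"tz": 0,"wx": 0,"wy": 0,"wz": 0}])

```text
time: 25.93
ee_pos: [0.5207, -0.1103, 0.3841]
eef_rot: [[0.148, 0.989, 0.007], [0.989, -0.148, -0.001], [-0.0, 0.007, -1.0]]
wrist_force: [1.2, -0.0, -0.0]
opening: 0.757
```

Run:
```python
from h import *
to(0,20,130)
snap("16"); crop("top","16",120,140,340,150,2); tub("16")
```

```text
cur loc [   8.2 -265.7  218.1] world [ 0.5219 -0.1106  0.2181] yaw rel deg 89.98 tilt [-0.0004  0.0074] open 0.757 t 25.93 F [ 1.2 -0.  -0. ]
units [ 9.52 -0.3   2.93] mm [285.7  -9.   87.9]
top [ 347  174   56   96 2810]
rim [ 0.516 -0.077] [0.11  0.189] 88.6 min [ 0.422 -0.134] max [ 0.609 -0.023]
scene [ 266   71   68   79 3959]
rim [ 0.514 -0.076] [0.281 0.188] 90.0 min [ 0.42  -0.217] max [0.608 0.065]
```

View pics/top16_c120_140_2.png

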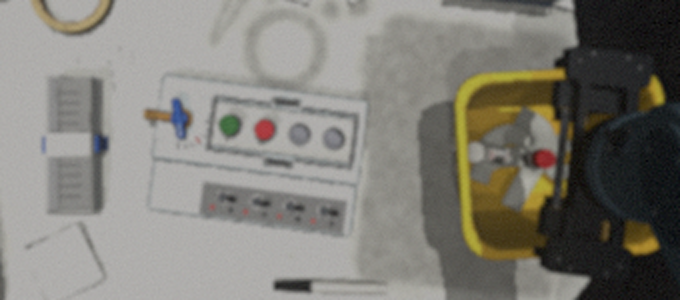

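drive_tool(increments=[{"grip": -1,"tx": 1,"ty": -0.05,"tz": 0,"wx": 0,"wy": 0,"wz": 0},{"grip": -1,"tx": 1,"ty": -0.05,"tz": 0,"wx": 0,"wy": 0,"wz": 0},{"grip": -1,"tx": 1,"ty": -0.05,"tz": 0,"wx": 0,"wy": 0,"wz": 0},{"grip": -1,"tx": 1,"ty": -0.05,"tz": 0,"wx": 0,"wy": 0,"wz": 0},{"grip": -1,"tx": 1,"ty": 0,"tz": 0,"wx": 0,"wy": 0,"wz": 0},{"grip": -1,"tx": 1,"ty": 0,"tz": 0.3,"wx": 0,"wy": 0,"wz": 0},{"grip": -1,"tx": 1,"ty": 0,"tz": 0.6,"wx": 0,"wy": 0,"wz": 0},{"grip": -1,"tx": 1,"ty": 0,"tz": 0.6,"wx": 0,"wy": 0,"wz": 0},{"grip": -1,"tx": 1,"ty": 0,"tz": 0.7,"wx": 0,"wy": 0,"wz": 0},{"grip": -1,"tx": 0.6,"ty": 0,"tz": 0.7,"wx": 0,"wy": 0,"wz": 0},{"grip": -1,"tx": 0,"ty": 0,"tz": 0,"wx": 0,"wy": 0,"wz": 0},{"grip": -1,"tx": 0,"ty": 0,"tz": 0,"wx": 0,"wy": 0,"wz": 0}])

```text
time: 27.03
ee_pos: [0.5547, 0.1758, 0.2907]
eef_rot: [[0.145, 0.989, -0.004], [0.989, -0.145, -0.001], [-0.001, -0.004, -1.0]]
wrist_force: [-0.6, -1.0, 0.5]
opening: 1.002
```

drive_tool(increments=[{"grip": -1,"tx": 0,"ty": 0,"tz": 0,"wx": 0,"wy": 0,"wz": 0},{"grip": -1,"tx": 0,"ty": 0,"tz": 0,"wx": 0,"wy": 0,"wz": 0}])

```text
time: 27.2
ee_pos: [0.5562, 0.1736, 0.2932]
eef_rot: [[0.15, 0.989, 0.001], [0.989, -0.15, -0.001], [-0.001, 0.001, -1.0]]
wrist_force: [0.1, -0.2, -0.4]
opening: 0.998
```

Run:
```python
from h import *
to(0,20,70)
```

```text
cur loc [  0.5  20.3 127.2] world [0.5564 0.1734 0.1272] yaw rel deg 89.85 tilt [-0.0007  0.0009] open 0.998 t 27.2 F [ 0.1 -0.2 -0.4]
units [-0.01 -0.02  1.91] mm [-0.3 -0.5 57.2]
```

drive_tool(increments=[{"grip": -1,"tx": 0,"ty": 0,"tz": 0.7,"wx": 0,"wy": 0,"wz": 0},{"grip": -1,"tx": 0,"ty": 0,"tz": 0.7,"wx": 0,"wy": 0,"wz": 0},{"grip": -1,"tx": 0,"ty": 0,"tz": 0.5,"wx": 0,"wy": 0,"wz": 0},{"grip": -1,"tx": 0,"ty": 0,"tz": 0,"wx": 0,"wy": 0,"wz": 0},{"grip": -1,"tx": 0,"ty": 0,"tz": 0,"wx": 0,"wy": 0,"wz": 0},{"grip": -1,"tx": 0,"ty": 0,"tz": 0,"wx": 0,"wy": 0,"wz": 0}])

```text
time: 27.7
ee_pos: [0.5565, 0.1746, 0.2371]
eef_rot: [[0.149, 0.989, 0.002], [0.989, -0.149, 0.0], [0.001, 0.002, -1.0]]
wrist_force: [0.4, -0.7, 0.3]
opening: 1.001
```

Run:
```python
from h import *
to(0,20,70)
```

```text
cur loc [ 0.8 21.6 71.1] world [0.5568 0.1747 0.0711] yaw rel deg 89.9 tilt [0.0007 0.0018] open 1.001 t 27.7 F [ 0.4 -0.7  0.3]
units [-0.05 -0.03  0.04] mm [-1.6 -0.8  1.1]
```

drive_tool(increments=[{"grip": 1,"tx": -0.03,"ty": 0,"tz": 0,"wx": 0,"wy": 0,"wz": 0},{"grip": 1,"tx": 0,"ty": 0,"tz": 0,"wx": 0,"wy": 0,"wz": 0},{"grip": 1,"tx": 0,"ty": 0,"tz": 0,"wx": 0,"wy": 0,"wz": 0},{"grip": 1,"tx": 0,"ty": 0,"tz": 0,"wx": 0,"wy": 0,"wz": 0},{"grip": 1,"tx": 0,"ty": 0,"tz": 0,"wx": 0,"wy": 0,"wz": 0},{"grip": 1,"tx": 0,"ty": 0,"tz": 0,"wx": 0,"wy": 0,"wz": 0},{"grip": 1,"tx": 0,"ty": 0,"tz": 0,"wx": 0,"wy": 0,"wz": 0},{"grip": 1,"tx": 0,"ty": 0,"tz": 0,"wx": 0,"wy": 0,"wz": 0},{"grip": 1,"tx": 0,"ty": 0,"tz": 0,"wx": 0,"wy": 0,"wz": 0},{"grip": 1,"tx": 0,"ty": 0,"tz": 0,"wx": 0,"wy": 0,"wz": 0},{"grip": 1,"tx": 0,"ty": 0,"tz": 0,"wx": 0,"wy": 0,"wz": 0},{"grip": 1,"tx": 0,"ty": 0,"tz": 0,"wx": 0,"wy": 0,"wz": 0}])

```text
time: 28.7
ee_pos: [0.5557, 0.1742, 0.2357]
eef_rot: [[0.148, 0.989, -0.0], [0.989, -0.148, 0.0], [0.0, -0.0, -1.0]]
wrist_force: [0.2, -0.7, -0.3]
opening: 0.254
```

drive_tool(increments=[{"grip": 1,"tx": 0,"ty": 0,"tz": -0.4,"wx": 0,"wy": 0,"wz": 0},{"grip": 1,"tx": 0,"ty": 0,"tz": -0.9,"wx": 0,"wy": 0,"wz": 0},{"grip": 1,"tx": 0,"ty": 0,"tz": -1,"wx": 0,"wy": 0,"wz": 0},{"grip": 1,"tx": 0,"ty": 0,"tz": -1,"wx": 0,"wy": 0,"wz": 0},{"grip": 1,"tx": 0,"ty": 0,"tz": -1,"wx": 0,"wy": 0,"wz": 0},{"grip": 1,"tx": 0,"ty": 0,"tz": -1,"wx": 0,"wy": 0,"wz": 0},{"grip": 1,"tx": -0.5,"ty": 0,"tz": -1,"wx": 0,"wy": 0,"wz": 0},{"grip": 1,"tx": -0.8,"ty": 0,"tz": 0,"wx": 0,"wy": 0,"wz": 0},{"grip": 1,"tx": -1,"ty": 0,"tz": 0,"wx": 0,"wy": 0,"wz": 0},{"grip": 1,"tx": -1,"ty": 0,"tz": 0,"wx": 0,"wy": 0,"wz": 0}])

```text
time: 29.53
ee_pos: [0.5406, 0.0758, 0.4262]
eef_rot: [[0.146, 0.989, 0.002], [0.989, -0.146, 0.0], [0.0, 0.002, -1.0]]
wrist_force: [-0.5, 0.0, -0.4]
opening: 0.248
```

Run:
```python
from h import *
to(516,-140,150,world=True)
snap("17"); tub("17")
```

```text
cur loc [ -0.4 -78.5 260.2] world [0.5409 0.0758 0.2602] yaw rel deg 90.06 tilt [0.0005 0.0019] open 0.248 t 29.53 F [-0.5  0.  -0.4]
units [-7.24  0.22  3.67] mm [-217.2    6.7  110.2]
top [ 381  172   77   97 4273]
rim [ 0.533 -0.19 ] [0.215 0.12 ] 24.8 min [ 0.422 -0.236] max [ 0.612 -0.092]
scene [269 119  55  31 741]
rim [0.533 0.021] [0.096 0.149] 81.5 min [ 0.453 -0.035] max [0.6   0.065]
```

View pics/scene17.png

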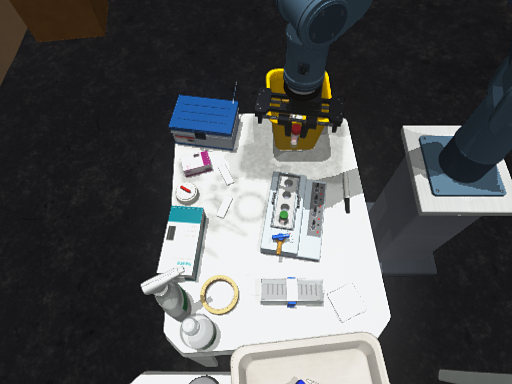

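drive_tool(increments=[{"grip": 1,"tx": -1,"ty": 0,"tz": 0,"wx": 0,"wy": 0,"wz": 0},{"grip": 1,"tx": -1,"ty": 0,"tz": 0,"wx": 0,"wy": 0,"wz": 0},{"grip": 1,"tx": -1,"ty": 0,"tz": 0,"wx": 0,"wy": 0,"wz": 0},{"grip": 1,"tx": -1,"ty": 0,"tz": 0,"wx": 0,"wy": 0,"wz": 0},{"grip": 1,"tx": -1,"ty": 0.1,"tz": 0,"wx": 0,"wy": 0,"wz": 0},{"grip": 1,"tx": -1,"ty": 0.1,"tz": 0,"wx": 0,"wy": 0,"wz": 0},{"grip": 1,"tx": -0.8,"ty": 0,"tz": 0.7,"wx": 0,"wy": 0,"wz": 0},{"grip": 1,"tx": 0,"ty": 0,"tz": 1,"wx": 0,"wy": 0,"wz": 0},{"grip": 1,"tx": 0,"ty": 0,"tz": 1,"wx": 0,"wy": 0,"wz": 0},{"grip": 1,"tx": 0,"ty": 0,"tz": 0.8,"wx": 0,"wy": 0,"wz": 0},{"grip": 1,"tx": 0,"ty": 0,"tz": 0,"wx": 0,"wy": 0,"wz": 0},{"grip": 1,"tx": 0,"ty": 0,"tz": 0,"wx": 0,"wy": 0,"wz": 0}])

```text
time: 30.63
ee_pos: [0.5168, -0.1257, 0.3198]
eef_rot: [[0.147, 0.989, -0.002], [0.989, -0.147, 0.001], [0.001, -0.002, -1.0]]
wrist_force: [0.9, 1.0, -0.2]
opening: 0.252
```

Run:
```python
from h import *
to(516,-140,150,world=True)
snap("18"); crop("scene","18",220,30,150,130,5)
```

```text
cur loc [   5.1 -281.2  153.8] world [ 0.5166 -0.1255  0.1538] yaw rel deg 90.03 tilt [ 0.0007 -0.0017] open 0.252 t 30.63 F [ 0.9  1.  -0.2]
units [-0.48  0.05  0.12] mm [-14.4   1.6   3.7]
```

View pics/scene18_c220_30_5.png

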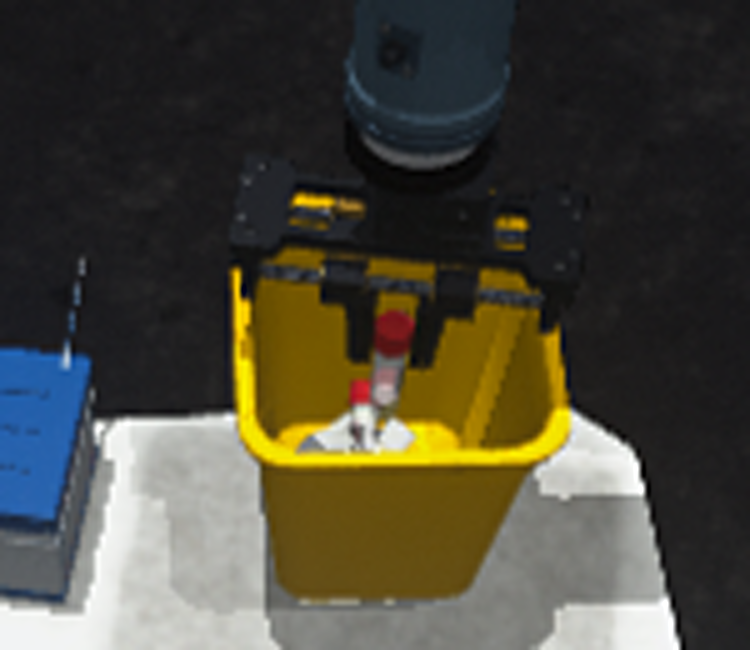

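drive_tool(increments=[{"grip": 1,"tx": -0.5,"ty": -0.5,"tz": 0,"wx": 0,"wy": 0,"wz": 0},{"grip": 1,"tx": 0,"ty": 0,"tz": 0,"wx": 0,"wy": 0,"wz": 0},{"grip": 1,"tx": 0,"ty": 0,"tz": 0,"wx": 0,"wy": 0,"wz": 0},{"grip": -1,"tx": 0,"ty": 0,"tz": 0,"wx": 0,"wy": 0,"wz": 0},{"grip": -1,"tx": 0,"ty": 0,"tz": 0,"wx": 0,"wy": 0,"wz": 0},{"grip": -1,"tx": 0,"ty": 0,"tz": 0,"wx": 0,"wy": 0,"wz": 0},{"grip": -1,"tx": 0,"ty": 0,"tz": -0.5,"wx": 0,"wy": 0,"wz": 0},{"grip": -1,"tx": 0,"ty": 0,"tz": -1,"wx": 0,"wy": 0,"wz": 0},{"grip": -1,"tx": 0,"ty": 0,"tz": -0.6,"wx": 0,"wy": 0,"wz": 0},{"grip": -1,"tx": 0,"ty": 0,"tz": 0,"wx": 0,"wy": 0,"wz": 0}])

```text
time: 31.57
ee_pos: [0.5015, -0.1386, 0.3864]
eef_rot: [[0.147, 0.989, 0.006], [0.989, -0.147, -0.001], [-0.001, 0.007, -1.0]]
wrist_force: [0.4, 0.6, -0.4]
opening: 0.757
```

Run:
```python
from h import *
to(0,60,130)
snap("19"); crop("top","19",120,140,340,150,2); crop("scene","19",220,30,150,130,5)
```

```text
cur loc [  -6.7 -296.5  220.4] world [ 0.5026 -0.1389  0.2204] yaw rel deg 90.0 tilt [-0.0005  0.0066] open 0.757 t 31.57 F [ 0.4  0.6 -0.4]
units [11.88  0.2   3.01] mm [356.5   6.1  90.3]
```

View pics/top19_c120_140_2.png

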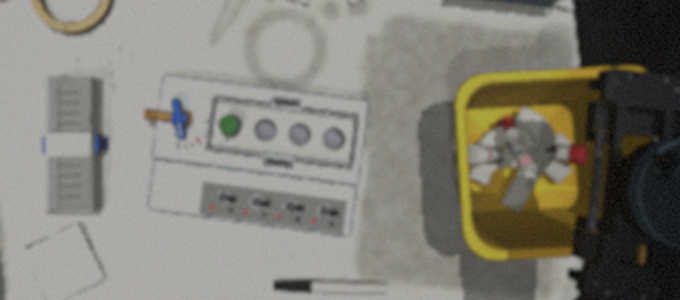

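View pics/scene19_c220_30_5.png

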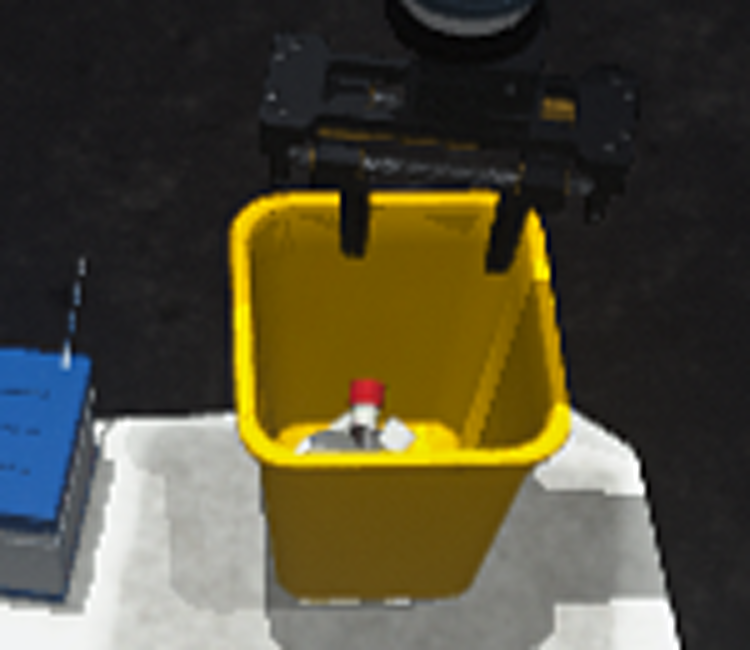

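drive_tool(increments=[{"grip": -1,"tx": 1,"ty": 0.02,"tz": 0,"wx": 0,"wy": 0,"wz": 0},{"grip": -1,"tx": 1,"ty": 0.02,"tz": 0,"wx": 0,"wy": 0,"wz": 0},{"grip": -1,"tx": 1,"ty": 0.02,"tz": 0,"wx": 0,"wy": 0,"wz": 0},{"grip": -1,"tx": 1,"ty": 0.02,"tz": 0,"wx": 0,"wy": 0,"wz": 0},{"grip": -1,"tx": 1,"ty": 0.02,"tz": 0,"wx": 0,"wy": 0,"wz": 0},{"grip": -1,"tx": 1,"ty": 0.02,"tz": 0,"wx": 0,"wy": 0,"wz": 0},{"grip": -1,"tx": 1,"ty": 0.02,"tz": 0,"wx": 0,"wy": 0,"wz": 0},{"grip": -1,"tx": 1,"ty": 0,"tz": 0.5,"wx": 0,"wy": 0,"wz": 0},{"grip": -1,"tx": 1,"ty": 0,"tz": 0.6,"wx": 0,"wy": 0,"wz": 0},{"grip": -1,"tx": 1,"ty": 0,"tz": 0.6,"wx": 0,"wy": 0,"wz": 0},{"grip": -1,"tx": 1,"ty": 0,"tz": 0.7,"wx": 0,"wy": 0,"wz": 0},{"grip": -1,"tx": 0.85,"ty": 0,"tz": 0.6,"wx": 0,"wy": 0,"wz": 0}])

```text
time: 32.67
ee_pos: [0.5556, 0.2141, 0.2899]
eef_rot: [[0.146, 0.989, -0.003], [0.989, -0.146, -0.0], [-0.001, -0.003, -1.0]]
wrist_force: [-1.0, -0.1, 1.1]
opening: 1.003
```

drive_tool(increments=[{"grip": -1,"tx": 0,"ty": 0,"tz": 0,"wx": 0,"wy": 0,"wz": 0},{"grip": -1,"tx": 0,"ty": 0,"tz": 0,"wx": 0,"wy": 0,"wz": 0},{"grip": -1,"tx": 0,"ty": 0,"tz": 0,"wx": 0,"wy": 0,"wz": 0},{"grip": -1,"tx": 0,"ty": 0,"tz": 0,"wx": 0,"wy": 0,"wz": 0}])

```text
time: 33.0
ee_pos: [0.5568, 0.2105, 0.2927]
eef_rot: [[0.15, 0.989, 0.0], [0.989, -0.15, -0.001], [-0.001, 0.0, -1.0]]
wrist_force: [0.7, -1.3, 0.0]
opening: 0.999
```

Run:
```python
from h import *
to(0,60,70)
```

```text
cur loc [ -4.5  56.9 126.7] world [0.5568 0.2103 0.1267] yaw rel deg 89.86 tilt [-0.001   0.0002] open 0.999 t 33.0 F [ 0.7 -1.3  0. ]
units [0.11 0.15 1.89] mm [ 3.2  4.5 56.7]
```

drive_tool(increments=[{"grip": -1,"tx": 0.08,"ty": 0.13,"tz": 0.7,"wx": 0,"wy": 0,"wz": 0},{"grip": -1,"tx": 0,"ty": 0,"tz": 0.7,"wx": 0,"wy": 0,"wz": 0},{"grip": -1,"tx": 0,"ty": 0,"tz": 0.5,"wx": 0,"wy": 0,"wz": 0},{"grip": -1,"tx": 0,"ty": 0,"tz": 0,"wx": 0,"wy": 0,"wz": 0},{"grip": -1,"tx": 0,"ty": 0,"tz": 0,"wx": 0,"wy": 0,"wz": 0},{"grip": -1,"tx": 0,"ty": 0,"tz": 0,"wx": 0,"wy": 0,"wz": 0}])

```text
time: 33.5
ee_pos: [0.5613, 0.2132, 0.237]
eef_rot: [[0.149, 0.989, 0.002], [0.989, -0.149, 0.0], [0.001, 0.002, -1.0]]
wrist_force: [-0.4, 0.2, 0.0]
opening: 1.002
```

Run:
```python
from h import *
to(0,60,70)
```

```text
cur loc [-0.2 60.5 71. ] world [0.5616 0.2133 0.071 ] yaw rel deg 89.9 tilt [0.0006 0.0016] open 1.002 t 33.5 F [-0.4  0.2  0. ]
units [-0.02  0.01  0.03] mm [-0.5  0.2  1. ]
```

drive_tool(increments=[{"grip": 1,"tx": 0,"ty": 0,"tz": 0,"wx": 0,"wy": 0,"wz": 0},{"grip": 1,"tx": 0,"ty": 0,"tz": 0,"wx": 0,"wy": 0,"wz": 0},{"grip": 1,"tx": 0,"ty": 0,"tz": 0,"wx": 0,"wy": 0,"wz": 0},{"grip": 1,"tx": 0,"ty": 0,"tz": 0,"wx": 0,"wy": 0,"wz": 0},{"grip": 1,"tx": 0,"ty": 0,"tz": 0,"wx": 0,"wy": 0,"wz": 0},{"grip": 1,"tx": 0,"ty": 0,"tz": 0,"wx": 0,"wy": 0,"wz": 0},{"grip": 1,"tx": 0,"ty": 0,"tz": 0,"wx": 0,"wy": 0,"wz": 0},{"grip": 1,"tx": 0,"ty": 0,"tz": 0,"wx": 0,"wy": 0,"wz": 0},{"grip": 1,"tx": 0,"ty": 0,"tz": 0,"wx": 0,"wy": 0,"wz": 0},{"grip": 1,"tx": 0,"ty": 0,"tz": 0,"wx": 0,"wy": 0,"wz": 0},{"grip": 1,"tx": 0,"ty": 0,"tz": 0,"wx": 0,"wy": 0,"wz": 0},{"grip": 1,"tx": 0,"ty": 0,"tz": 0,"wx": 0,"wy": 0,"wz": 0}])

```text
time: 34.5
ee_pos: [0.5607, 0.2137, 0.2357]
eef_rot: [[0.148, 0.989, -0.0], [0.989, -0.148, -0.0], [-0.0, -0.0, -1.0]]
wrist_force: [-0.5, 0.4, 0.2]
opening: 0.253
```

drive_tool(increments=[{"grip": 1,"tx": 0,"ty": 0,"tz": -0.4,"wx": 0,"wy": 0,"wz": 0},{"grip": 1,"tx": 0,"ty": 0,"tz": -0.9,"wx": 0,"wy": 0,"wz": 0},{"grip": 1,"tx": 0,"ty": 0,"tz": -1,"wx": 0,"wy": 0,"wz": 0},{"grip": 1,"tx": 0,"ty": 0,"tz": -1,"wx": 0,"wy": 0,"wz": 0},{"grip": 1,"tx": 0,"ty": 0,"tz": -1,"wx": 0,"wy": 0,"wz": 0},{"grip": 1,"tx": 0,"ty": 0,"tz": -1,"wx": 0,"wy": 0,"wz": 0},{"grip": 1,"tx": -0.5,"ty": 0,"tz": -1,"wx": 0,"wy": 0,"wz": 0},{"grip": 1,"tx": -0.8,"ty": 0,"tz": 0,"wx": 0,"wy": 0,"wz": 0},{"grip": 1,"tx": -1,"ty": 0,"tz": 0,"wx": 0,"wy": 0,"wz": 0},{"grip": 1,"tx": -1,"ty": 0,"tz": 0,"wx": 0,"wy": 0,"wz": 0},{"grip": 1,"tx": -1,"ty": 0,"tz": 0,"wx": 0,"wy": 0,"wz": 0}])

```text
time: 35.42
ee_pos: [0.541, 0.0851, 0.4257]
eef_rot: [[0.147, 0.989, 0.001], [0.989, -0.147, -0.0], [0.0, 0.001, -1.0]]
wrist_force: [0.5, -0.7, -0.1]
opening: 0.25
```

Run:
```python
from h import *
to(516,-130,150,world=True)
snap("20"); tub("20")
```

```text
cur loc [ -1.6 -69.3 259.7] world [0.5412 0.0851 0.2597] yaw rel deg 90.01 tilt [0.     0.0009] open 0.25 t 35.42 F [ 0.5 -0.7 -0.1]
units [-7.22  0.22  3.66] mm [-216.5    6.7  109.7]
top [ 370  172   87   97 4950]
rim [ 0.516 -0.156] [0.191 0.16 ] 3.6 min [ 0.422 -0.235] max [ 0.612 -0.071]
scene [265  68  21  30 460]
rim [ 0.583 -0.172] [0.055 0.115] 1.7 min [ 0.554 -0.229] max [ 0.611 -0.115]
```

View pics/scene20.png

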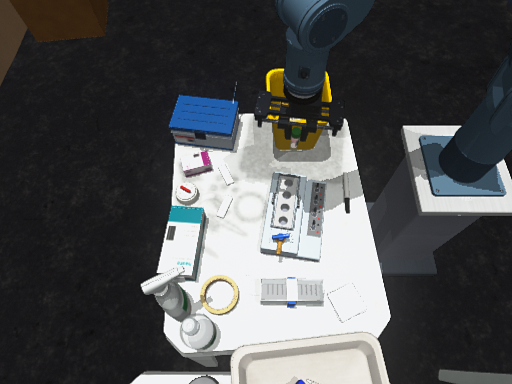

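drive_tool(increments=[{"grip": 1,"tx": -1,"ty": 0,"tz": 0,"wx": 0,"wy": 0,"wz": 0},{"grip": 1,"tx": -1,"ty": 0,"tz": 0,"wx": 0,"wy": 0,"wz": 0},{"grip": 1,"tx": -1,"ty": 0,"tz": 0,"wx": 0,"wy": 0,"wz": 0},{"grip": 1,"tx": -1,"ty": 0,"tz": 0,"wx": 0,"wy": 0,"wz": 0},{"grip": 1,"tx": -1,"ty": 0,"tz": 0,"wx": 0,"wy": 0,"wz": 0},{"grip": 1,"tx": -1,"ty": 0,"tz": 0,"wx": 0,"wy": 0,"wz": 0},{"grip": 1,"tx": -0.8,"ty": 0,"tz": 0.7,"wx": 0,"wy": 0,"wz": 0},{"grip": 1,"tx": 0,"ty": 0,"tz": 1,"wx": 0,"wy": 0,"wz": 0},{"grip": 1,"tx": 0,"ty": 0,"tz": 1,"wx": 0,"wy": 0,"wz": 0},{"grip": 1,"tx": 0,"ty": 0,"tz": 0.8,"wx": 0,"wy": 0,"wz": 0},{"grip": 1,"tx": 0,"ty": 0,"tz": 0,"wx": 0,"wy": 0,"wz": 0},{"grip": 1,"tx": 0,"ty": 0,"tz": 0,"wx": 0,"wy": 0,"wz": 0}])

```text
time: 36.52
ee_pos: [0.5115, -0.1149, 0.3198]
eef_rot: [[0.147, 0.989, -0.002], [0.989, -0.147, 0.001], [0.001, -0.002, -1.0]]
wrist_force: [-0.4, 0.6, 0.4]
opening: 0.249
```

Run:
```python
from h import *
to(500,-130,150,world=True)
```

```text
cur loc [  -1.7 -271.3  153.8] world [ 0.5112 -0.1147  0.1538] yaw rel deg 90.03 tilt [ 0.0007 -0.0016] open 0.249 t 36.52 F [-0.4  0.6  0.4]
units [-0.56 -0.3   0.13] mm [-16.8  -8.9   3.8]
```

drive_tool(increments=[{"grip": -1,"tx": 0,"ty": 0,"tz": 0,"wx": 0,"wy": 0,"wz": 0},{"grip": -1,"tx": 0,"ty": 0,"tz": 0,"wx": 0,"wy": 0,"wz": 0},{"grip": -1,"tx": 0,"ty": 0,"tz": 0,"wx": 0,"wy": 0,"wz": 0},{"grip": -1,"tx": 0,"ty": 0,"tz": 0,"wx": 0,"wy": 0,"wz": 0},{"grip": -1,"tx": 0,"ty": 0,"tz": -0.5,"wx": 0,"wy": 0,"wz": 0},{"grip": -1,"tx": 0,"ty": 0,"tz": -1,"wx": 0,"wy": 0,"wz": 0},{"grip": -1,"tx": 0,"ty": 0,"tz": -0.8,"wx": 0,"wy": 0,"wz": 0},{"grip": -1,"tx": 0.5,"ty": 0,"tz": 0,"wx": 0,"wy": 0,"wz": 0},{"grip": -1,"tx": 1,"ty": 0,"tz": 0,"wx": 0,"wy": 0,"wz": 0},{"grip": -1,"tx": 1,"ty": 0,"tz": 0,"wx": 0,"wy": 0,"wz": 0},{"grip": -1,"tx": 1,"ty": 0,"tz": 0,"wx": 0,"wy": 0,"wz": 0},{"grip": -1,"tx": 1,"ty": 0,"tz": 0,"wx": 0,"wy": 0,"wz": 0}])

```text
time: 37.52
ee_pos: [0.5315, 0.0192, 0.3895]
eef_rot: [[0.148, 0.989, 0.001], [0.989, -0.148, -0.0], [-0.0, 0.001, -1.0]]
wrist_force: [1.2, -0.7, 0.9]
opening: 1.001
```

drive_tool(increments=[{"grip": -1,"tx": 1,"ty": 0,"tz": 0,"wx": 0,"wy": 0,"wz": 0},{"grip": -1,"tx": 1,"ty": 0,"tz": 0,"wx": 0,"wy": 0,"wz": 0},{"grip": -1,"tx": 1,"ty": 0,"tz": 0,"wx": 0,"wy": 0,"wz": 0},{"grip": -1,"tx": 0,"ty": 0,"tz": 0,"wx": 0,"wy": 0,"wz": 0}])

```text
time: 37.85
ee_pos: [0.5444, 0.1138, 0.3899]
eef_rot: [[0.14, 0.99, 0.002], [0.99, -0.14, 0.005], [0.005, 0.001, -1.0]]
wrist_force: [-0.7, -0.1, -0.1]
opening: 1.001
```

Run:
```python
from h import *
to(0,118,180)
snap("21"); crop("scene","21",220,30,200,150,4); crop("top","21",120,140,340,150,2)
```

```text
cur loc [ -2.3 -39.6 223.9] world [0.5447 0.1146 0.2239] yaw rel deg 90.43 tilt [0.005  0.0013] open 1.001 t 37.85 F [-0.7 -0.1 -0.1]
units [5.25 0.12 1.49] mm [157.4   3.5  44.7]
```

View pics/scene21_c220_30_4.png

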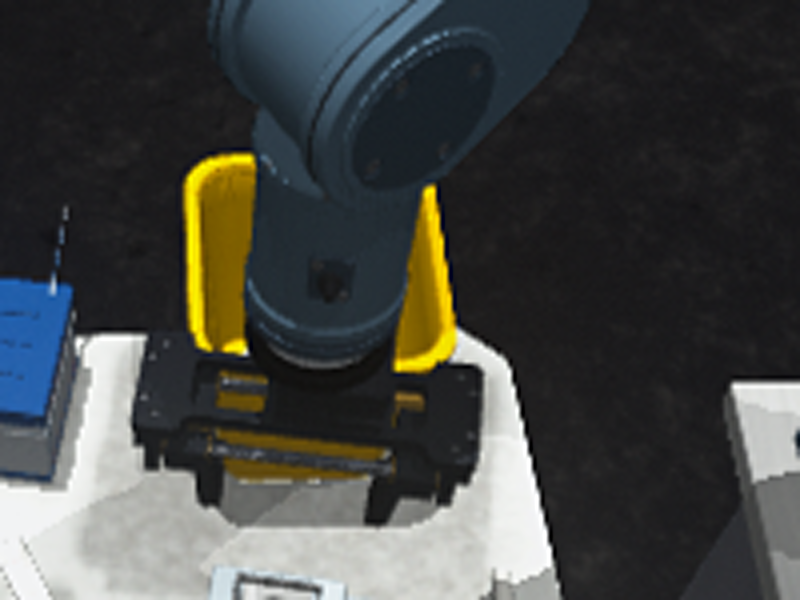

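View pics/top21_c120_140_2.png

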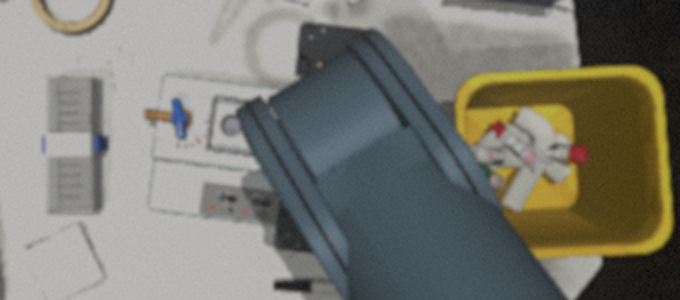

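```bash
cat >> h.py <<'E'
def blues(tag,box=None):
    for n in("scene","top"):
        d=load(n,tag); hsv=cv2.cvtColor(d["image"],cv2.COLOR_BGR2HSV); m=cv2.inRange(hsv,(105,110,50),(130,255,255))
        k,_,st,c=cv2.connectedComponentsWithStats(m)
        for i in range(1,k):
            w=onz(d,*c[i],.04)
            if st[i][4]>3 and .3<w[0]<.68 and -.0<w[1]<.47: print(n,tag,st[i].tolist(),c[i].round(1),w.round(4))
E
python3 - <<'E'
from h import *
for t in("15","17","21"): blues(t)
a=load("scene","15")["image"].astype(int);b=load("scene","21")["image"].astype(int)
print(np.abs(a-b)[260:320,240:350].max())
crop("scene","21",230,215,120,100,6)
E
```

```text
scene 15 [272, 233, 17, 7, 73] [279.2 236.2] [0.5707 0.2555 0.04  ]
scene 15 [288, 277, 6, 1, 6] [290.5 277. ] [0.5437 0.3666 0.04  ]
scene 15 [287, 302, 9, 5, 32] [290.9 303.9] [0.5449 0.4336 0.04  ]
top 15 [206, 190, 7, 13, 55] [208.8 196.8] [0.5768 0.2732 0.04  ]
top 15 [168, 208, 2, 8, 14] [168.4 211.5] [0.5445 0.3692 0.04  ]
scene 17 [272, 233, 17, 7, 73] [279.2 236.2] [0.5707 0.2555 0.04  ]
scene 17 [288, 277, 6, 1, 6] [290.5 277. ] [0.5437 0.3666 0.04  ]
scene 17 [287, 302, 9, 5, 31] [291.  303.9] [0.5447 0.4336 0.04  ]
top 17 [206, 190, 7, 13, 55] [208.8 196.8] [0.5768 0.2732 0.04  ]
top 17 [168, 208, 2, 7, 13] [168.5 211.2] [0.5451 0.3691 0.04  ]
scene 21 [272, 233, 18, 7, 74] [279.4 236.2] [0.5704 0.2555 0.04  ]
scene 21 [288, 277, 6, 1, 6] [290.5 277. ] [0.5437 0.3666 0.04  ]
scene 21 [287, 302, 9, 5, 31] [291.  303.9] [0.5447 0.4336 0.04  ]
top 21 [206, 190, 7, 13, 53] [208.7 196.7] [0.5771 0.2734 0.04  ]
top 21 [168, 208, 2, 8, 14] [168.4 211.5] [0.5445 0.3692 0.04  ]
3
```

View pics/scene21_c230_215_6.png

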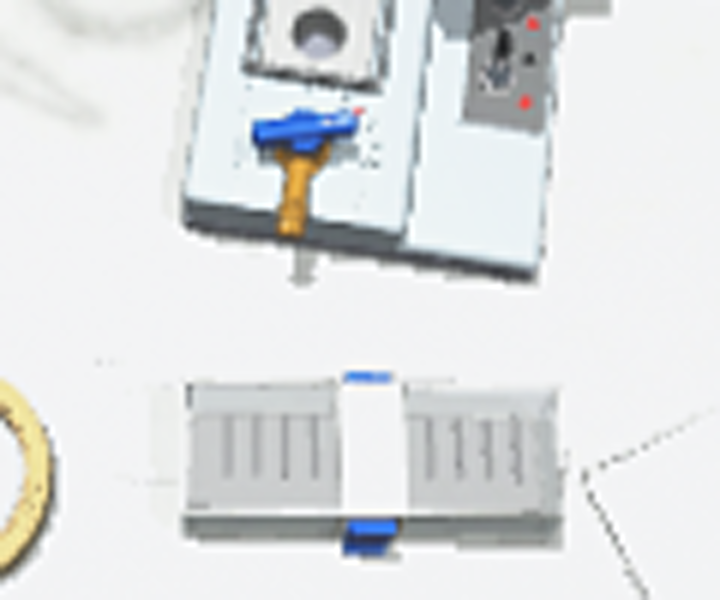

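drive_tool(increments=[{"grip": -1,"tx": 0,"ty": 0,"tz": 0,"wx": 0,"wy": 0,"wz": 0.7},{"grip": -1,"tx": 0,"ty": 0,"tz": 0,"wx": 0,"wy": 0,"wz": 1},{"grip": -1,"tx": 0,"ty": 0,"tz": 0,"wx": 0,"wy": 0,"wz": 1},{"grip": -1,"tx": 0,"ty": 0,"tz": 0,"wx": 0,"wy": 0,"wz": 1},{"grip": -1,"tx": 0,"ty": 0,"tz": 0,"wx": 0,"wy": 0,"wz": 1},{"grip": -1,"tx": 0,"ty": 0,"tz": 0,"wx": 0,"wy": 0,"wz": 1},{"grip": -1,"tx": 0,"ty": 0,"tz": 0,"wx": 0,"wy": 0,"wz": 1},{"grip": -1,"tx": 0,"ty": 0,"tz": 0,"wx": 0,"wy": 0,"wz": 1},{"grip": -1,"tx": 0,"ty": 0,"tz": 0,"wx": 0,"wy": 0,"wz": 1},{"grip": -1,"tx": 0,"ty": 0,"tz": 0,"wx": 0,"wy": 0,"wz": 1},{"grip": -1,"tx": 0,"ty": 0,"tz": 0,"wx": 0,"wy": 0,"wz": 1},{"grip": -1,"tx": 0,"ty": 0,"tz": 0,"wx": 0,"wy": 0,"wz": 1}])

```text
time: 38.95
ee_pos: [0.5448, 0.1049, 0.389]
eef_rot: [[0.982, 0.188, 0.0], [0.188, -0.982, -0.001], [0.0, 0.001, -1.0]]
wrist_force: [-0.3, -0.1, -0.3]
opening: 1.0
```

drive_tool(increments=[{"grip": -1,"tx": 0,"ty": 0,"tz": 0,"wx": 0,"wy": 0,"wz": 1},{"grip": -1,"tx": 0,"ty": 0,"tz": 0,"wx": 0,"wy": 0,"wz": 0.9},{"grip": -1,"tx": 0,"ty": 0,"tz": 0,"wx": 0,"wy": 0,"wz": 0},{"grip": -1,"tx": 0,"ty": 0,"tz": 0,"wx": 0,"wy": 0,"wz": 0}])

```text
time: 39.28
ee_pos: [0.5448, 0.1056, 0.3889]
eef_rot: [[1.0, -0.001, 0.0], [-0.001, -1.0, -0.001], [0.0, 0.001, -1.0]]
wrist_force: [0.2, 0.4, -0.0]
opening: 1.0
```

Run:
```python
from h import *
to(546.8,400,100,world=True)
```

```text
cur loc [ -0.9 -48.6 222.9] world [0.5449 0.1055 0.2229] yaw rel deg 8.42 tilt [0.0003 0.0008] open 1.0 t 39.28 F [ 0.2  0.4 -0. ]
units [ 0.06 -9.82  4.09] mm [   1.7 -294.6  122.7]
```

drive_tool(increments=[{"grip": -1,"tx": 0.06,"ty": -0.8,"tz": 0,"wx": 0,"wy": 0,"wz": 0},{"grip": -1,"tx": 0,"ty": -1,"tz": 0,"wx": 0,"wy": 0,"wz": 0},{"grip": -1,"tx": 0,"ty": -1,"tz": 0,"wx": 0,"wy": 0,"wz": 0},{"grip": -1,"tx": 0,"ty": -1,"tz": 0,"wx": 0,"wy": 0,"wz": 0},{"grip": -1,"tx": 0,"ty": -1,"tz": 0,"wx": 0,"wy": 0,"wz": 0},{"grip": -1,"tx": 0,"ty": -1,"tz": 0,"wx": 0,"wy": 0,"wz": 0},{"grip": -1,"tx": 0,"ty": -1,"tz": 0.5,"wx": 0,"wy": 0,"wz": 0},{"grip": -1,"tx": 0,"ty": -1,"tz": 0.7,"wx": 0,"wy": 0,"wz": 0},{"grip": -1,"tx": 0,"ty": -1,"tz": 0.8,"wx": 0,"wy": 0,"wz": 0},{"grip": -1,"tx": 0,"ty": -1,"tz": 0.9,"wx": 0,"wy": 0,"wz": 0},{"grip": -1,"tx": 0,"ty": 0,"tz": 0.9,"wx": 0,"wy": 0,"wz": 0},{"grip": -1,"tx": 0,"ty": 0,"tz": 0,"wx": 0,"wy": 0,"wz": 0}])

```text
time: 40.28
ee_pos: [0.5446, 0.4009, 0.2689]
eef_rot: [[1.0, 0.004, -0.008], [0.004, -1.0, -0.005], [-0.008, 0.005, -1.0]]
wrist_force: [-0.9, -1.6, -1.0]
opening: 1.001
```

drive_tool(increments=[{"grip": -1,"tx": 0,"ty": 0,"tz": 0,"wx": 0,"wy": 0,"wz": 0},{"grip": -1,"tx": 0,"ty": 0,"tz": 0,"wx": 0,"wy": 0,"wz": 0}])

```text
time: 40.45
ee_pos: [0.5484, 0.3995, 0.2762]
eef_rot: [[1.0, -0.003, 0.002], [-0.003, -1.0, -0.0], [0.002, 0.0, -1.0]]
wrist_force: [-0.0, -0.0, 0.0]
opening: 1.001
```

Run:
```python
from h import *
to(546.8,400,23,world=True)
snap("22"); crop("scene","22",220,200,150,130,5)
```

```text
cur loc [-40.4 242.8 110.2] world [0.5487 0.3995 0.1102] yaw rel deg 8.3 tilt [0.0016 0.    ] open 1.001 t 40.45 F [-0. -0.  0.]
units [-0.07 -0.02  2.91] mm [-2.  -0.5 87.2]
```

View pics/scene22_c220_200_5.png

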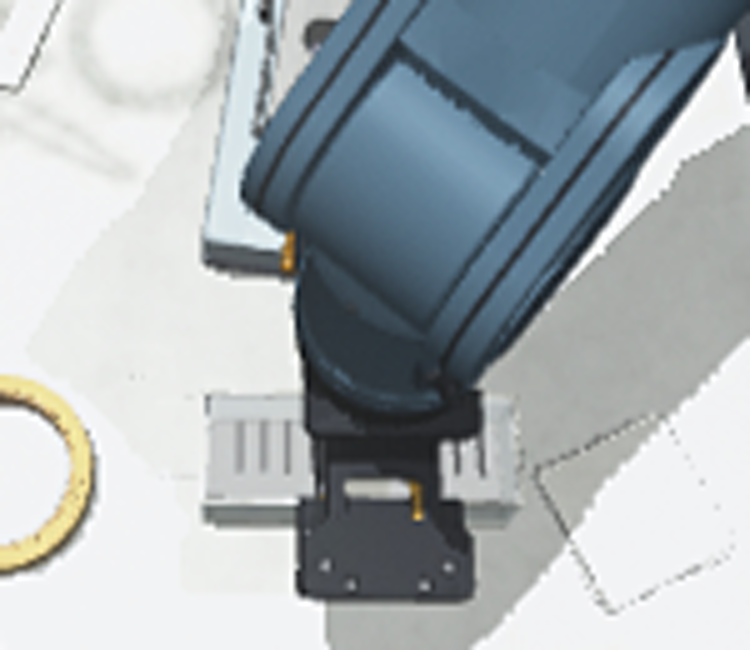

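drive_tool(increments=[{"grip": -1,"tx": -0.06,"ty": 0,"tz": 0.8,"wx": 0,"wy": 0,"wz": -0.02},{"grip": -1,"tx": 0,"ty": 0,"tz": 0.8,"wx": 0,"wy": 0,"wz": 0},{"grip": -1,"tx": 0,"ty": 0,"tz": 0.8,"wx": 0,"wy": 0,"wz": 0},{"grip": -1,"tx": 0,"ty": 0,"tz": 0.3,"wx": 0,"wy": 0,"wz": 0},{"grip": -1,"tx": 0,"ty": 0,"tz": 0,"wx": 0,"wy": 0,"wz": 0},{"grip": -1,"tx": 0,"ty": 0,"tz": 0,"wx": 0,"wy": 0,"wz": 0},{"grip": -1,"tx": 0,"ty": 0,"tz": 0,"wx": 0,"wy": 0,"wz": 0}])

```text
time: 41.13
ee_pos: [0.5462, 0.4013, 0.1959]
eef_rot: [[1.0, -0.0, 0.003], [-0.0, -1.0, 0.002], [0.003, -0.002, -1.0]]
wrist_force: [0.4, -0.1, -0.2]
opening: 1.001
```

Run:
```python
from h import *
to(546.8,400,23,world=True)
```

```text
cur loc [-42.8 244.6  29.9] world [0.5466 0.4017 0.0299] yaw rel deg 8.46 tilt [ 0.0025 -0.002 ] open 1.001 t 41.13 F [ 0.4 -0.1 -0.2]
units [0.01 0.06 0.23] mm [0.2 1.7 6.9]
```

drive_tool(increments=[{"grip": -1,"tx": 0,"ty": 0.03,"tz": 0.2,"wx": 0,"wy": 0,"wz": 0},{"grip": -1,"tx": 0,"ty": 0,"tz": 0,"wx": 0,"wy": 0,"wz": 0},{"grip": -1,"tx": 0,"ty": 0,"tz": 0,"wx": 0,"wy": 0,"wz": 0},{"grip": 1,"tx": 0,"ty": 0,"tz": 0,"wx": 0,"wy": 0,"wz": 0},{"grip": 1,"tx": 0,"ty": 0,"tz": 0,"wx": 0,"wy": 0,"wz": 0},{"grip": 1,"tx": 0,"ty": 0,"tz": 0,"wx": 0,"wy": 0,"wz": 0},{"grip": 1,"tx": 0,"ty": 0,"tz": 0,"wx": 0,"wy": 0,"wz": 0},{"grip": 1,"tx": 0,"ty": 0,"tz": 0,"wx": 0,"wy": 0,"wz": 0},{"grip": 1,"tx": 0,"ty": 0,"tz": 0,"wx": 0,"wy": 0,"wz": 0},{"grip": 1,"tx": 0,"ty": 0,"tz": 0,"wx": 0,"wy": 0,"wz": 0}], force=18)

```text
time: 41.97
ee_pos: [0.5453, 0.4001, 0.188]
eef_rot: [[1.0, 0.0, 0.0], [0.0, -1.0, 0.0], [0.0, -0.0, -1.0]]
wrist_force: [0.4, -0.3, 2.7]
opening: 0.622
```

Run:
```python
from h import *
to(546.8,400,23,world=True)
```

```text
cur loc [-43.8 242.9  22. ] world [0.5454 0.4001 0.022 ] yaw rel deg 8.48 tilt [ 0.0002 -0.0002] open 0.622 t 41.97 F [ 0.4 -0.3  2.7]
units [ 0.05  0.   -0.03] mm [ 1.4  0.1 -1. ]
```

drive_tool(increments=[{"grip": 1,"tx": 0,"ty": 0,"tz": -0.4,"wx": 0,"wy": 0,"wz": 0},{"grip": 1,"tx": 0,"ty": 0,"tz": -0.8,"wx": 0,"wy": 0,"wz": 0},{"grip": 1,"tx": 0,"ty": 0,"tz": -1,"wx": 0,"wy": 0,"wz": 0},{"grip": 1,"tx": 0,"ty": 0,"tz": -1,"wx": 0,"wy": 0,"wz": 0},{"grip": 1,"tx": 0,"ty": 0,"tz": -1,"wx": 0,"wy": 0,"wz": 0},{"grip": 1,"tx": 0,"ty": 0.3,"tz": -0.3,"wx": 0,"wy": 0,"wz": 0},{"grip": 1,"tx": 0,"ty": 0.8,"tz": 0,"wx": 0,"wy": 0,"wz": 0},{"grip": 1,"tx": 0,"ty": 1,"tz": 0,"wx": 0,"wy": 0,"wz": 0},{"grip": 1,"tx": 0,"ty": 1,"tz": 0,"wx": 0,"wy": 0,"wz": 0},{"grip": 1,"tx": 0,"ty": 1,"tz": 0,"wx": 0,"wy": 0,"wz": 0},{"grip": 1,"tx": 0,"ty": 1,"tz": 0,"wx": 0,"wy": 0,"wz": 0},{"grip": 1,"tx": 0,"ty": 1,"tz": 0,"wx": 0,"wy": 0,"wz": 0}])

```text
time: 42.97
ee_pos: [0.5447, 0.2148, 0.3222]
eef_rot: [[1.0, 0.0, -0.001], [0.0, -1.0, -0.001], [-0.001, 0.001, -1.0]]
wrist_force: [0.2, 0.2, -2.0]
opening: 0.621
```

drive_tool(increments=[{"grip": 1,"tx": 0,"ty": 1,"tz": 0,"wx": 0,"wy": 0,"wz": 0},{"grip": 1,"tx": 0.1,"ty": 0.9,"tz": 0,"wx": 0,"wy": 0,"wz": 0},{"grip": 1,"tx": 0,"ty": 0,"tz": 0,"wx": 0,"wy": 0,"wz": -0.7},{"grip": 1,"tx": 0,"ty": 0,"tz": 0,"wx": 0,"wy": 0,"wz": -1},{"grip": 1,"tx": 0,"ty": 0,"tz": 0,"wx": 0,"wy": 0,"wz": -1},{"grip": 1,"tx": 0,"ty": 0,"tz": 0,"wx": 0,"wy": 0,"wz": -1},{"grip": 1,"tx": 0,"ty": 0,"tz": 0,"wx": 0,"wy": 0,"wz": -1},{"grip": 1,"tx": 0,"ty": 0,"tz": 0,"wx": 0,"wy": 0,"wz": -1},{"grip": 1,"tx": 0,"ty": 0,"tz": 0,"wx": 0,"wy": 0,"wz": -1},{"grip": 1,"tx": 0,"ty": 0,"tz": 0,"wx": 0,"wy": 0,"wz": -1},{"grip": 1,"tx": 0,"ty": 0,"tz": 0,"wx": 0,"wy": 0,"wz": -1},{"grip": 1,"tx": 0,"ty": 0,"tz": 0,"wx": 0,"wy": 0,"wz": -1}])

```text
time: 43.97
ee_pos: [0.5479, 0.1592, 0.3222]
eef_rot: [[0.523, 0.853, -0.001], [0.853, -0.523, -0.001], [-0.001, -0.0, -1.0]]
wrist_force: [-0.7, 0.0, -1.1]
opening: 0.623
```

drive_tool(increments=[{"grip": 1,"tx": 0,"ty": 0,"tz": 0,"wx": 0,"wy": 0,"wz": -1},{"grip": 1,"tx": 0,"ty": 0,"tz": 0,"wx": 0,"wy": 0,"wz": -1},{"grip": 1,"tx": 0,"ty": 0,"tz": 0,"wx": 0,"wy": 0,"wz": -1},{"grip": 1,"tx": 0,"ty": 0,"tz": 0,"wx": 0,"wy": 0,"wz": -0.88},{"grip": 1,"tx": 0,"ty": 0,"tz": 0,"wx": 0,"wy": 0,"wz": 0},{"grip": 1,"tx": 0,"ty": 0,"tz": 0,"wx": 0,"wy": 0,"wz": 0},{"grip": 1,"tx": 0,"ty": 0,"tz": 0,"wx": 0,"wy": 0,"wz": 0}])

```text
time: 44.55
ee_pos: [0.5482, 0.1596, 0.3225]
eef_rot: [[0.151, 0.989, -0.0], [0.989, -0.151, -0.0], [-0.0, -0.0, -1.0]]
wrist_force: [0.4, 0.3, -1.4]
opening: 0.624
```

Run:
```python
from h import *
to(0.5,-0.5,100)
```

```text
cur loc [ -5.7   5.4 156.5] world [0.5481 0.1595 0.1565] yaw rel deg 89.79 tilt [-0.0005 -0.0004] open 0.624 t 44.55 F [ 0.4  0.3 -1.4]
units [-0.19  0.21  1.88] mm [-5.8  6.2 56.5]
```

drive_tool(increments=[{"grip": 1,"tx": -0.19,"ty": 0.21,"tz": 0.5,"wx": 0,"wy": 0,"wz": -0.05},{"grip": 1,"tx": 0,"ty": 0,"tz": 0.7,"wx": 0,"wy": 0,"wz": 0},{"grip": 1,"tx": 0,"ty": 0,"tz": 0.4,"wx": 0,"wy": 0,"wz": 0},{"grip": 1,"tx": 0,"ty": 0,"tz": 0,"wx": 0,"wy": 0,"wz": 0},{"grip": 1,"tx": 0,"ty": 0,"tz": 0,"wx": 0,"wy": 0,"wz": 0},{"grip": 1,"tx": 0,"ty": 0,"tz": 0,"wx": 0,"wy": 0,"wz": 0},{"grip": 1,"tx": 0,"ty": 0,"tz": 0,"wx": 0,"wy": 0,"wz": 0}])

```text
time: 45.13
ee_pos: [0.5541, 0.1538, 0.2755]
eef_rot: [[0.143, 0.99, 0.001], [0.99, -0.143, 0.001], [0.001, 0.001, -1.0]]
wrist_force: [-0.1, -0.2, -1.6]
opening: 0.621
```

Run:
```python
from h import *
to(0.5,-0.5,72)
snap("23"); crop("scene","23",240,130,110,120,5)
```

```text
cur loc [  1.3   0.7 109.5] world [0.5543 0.1539 0.1095] yaw rel deg 90.27 tilt [0.0007 0.0012] open 0.621 t 45.13 F [-0.1 -0.2 -1.6]
units [-0.04 -0.03  1.25] mm [-1.2 -0.9 37.5]
```

View pics/scene23_c240_130_5.png

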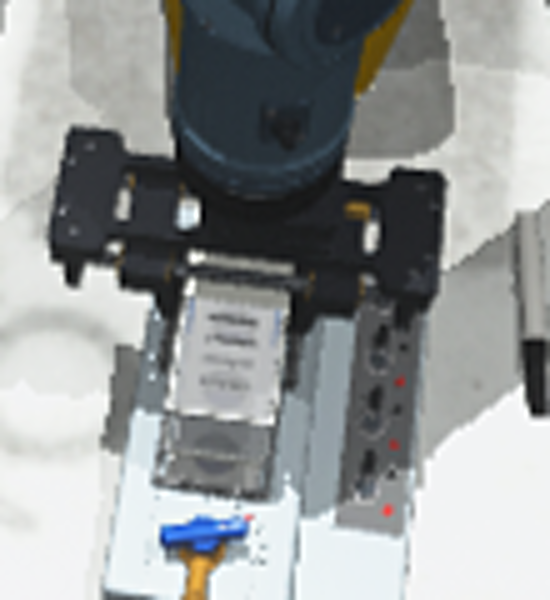

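drive_tool(increments=[{"grip": 1,"tx": -0.04,"ty": -0.03,"tz": 0.2,"wx": 0,"wy": 0,"wz": 0.03},{"grip": 1,"tx": 0,"ty": 0,"tz": 0.2,"wx": 0,"wy": 0,"wz": 0},{"grip": 1,"tx": 0,"ty": 0,"tz": 0,"wx": 0,"wy": 0,"wz": 0},{"grip": 1,"tx": 0,"ty": 0,"tz": 0,"wx": 0,"wy": 0,"wz": 0}])

```text
time: 45.57
ee_pos: [0.5524, 0.1522, 0.2621]
eef_rot: [[0.146, 0.989, -0.001], [0.989, -0.146, -0.0], [-0.001, -0.001, -1.0]]
wrist_force: [-0.6, 0.1, -1.2]
opening: 0.624
```

Run:
```python
from h import *
to(0.5,-0.5,72)
```

```text
cur loc [-0.5 -1.3 96.1] world [0.5522 0.1522 0.0961] yaw rel deg 90.09 tilt [-0.0005 -0.0011] open 0.624 t 45.57 F [-0.6  0.1 -1.2]
units [0.03 0.03 0.8 ] mm [ 0.8  1.  24.1]
```

drive_tool(increments=[{"grip": 1,"tx": 0.03,"ty": 0.03,"tz": 0.2,"wx": 0,"wy": 0,"wz": 0.01},{"grip": 1,"tx": 0,"ty": 0,"tz": 0.2,"wx": 0,"wy": 0,"wz": 0},{"grip": 1,"tx": 0,"ty": 0,"tz": 0.15,"wx": 0,"wy": 0,"wz": 0},{"grip": 1,"tx": 0,"ty": 0,"tz": 0,"wx": 0,"wy": 0,"wz": 0},{"grip": 1,"tx": 0,"ty": 0,"tz": 0,"wx": 0,"wy": 0,"wz": 0}])

```text
time: 45.98
ee_pos: [0.5535, 0.1531, 0.2457]
eef_rot: [[0.147, 0.989, -0.001], [0.989, -0.147, -0.0], [-0.0, -0.001, -1.0]]
wrist_force: [-0.4, -0.4, -0.8]
opening: 0.623
```

Run:
```python
from h import *
to(0.5,-0.5,72)
```

```text
cur loc [ 0.5 -0.3 79.7] world [0.5533 0.1531 0.0797] yaw rel deg 90.03 tilt [-0.0003 -0.0009] open 0.623 t 45.98 F [-0.4 -0.4 -0.8]
units [-0.01  0.    0.26] mm [-0.2  0.   7.7]
```

drive_tool(increments=[{"grip": 1,"tx": 0,"ty": 0,"tz": 0.1,"wx": 0,"wy": 0,"wz": 0},{"grip": 1,"tx": 0,"ty": 0,"tz": 0.1,"wx": 0,"wy": 0,"wz": 0},{"grip": 1,"tx": 0,"ty": 0,"tz": 0.05,"wx": 0,"wy": 0,"wz": 0},{"grip": 1,"tx": 0,"ty": 0,"tz": 0,"wx": 0,"wy": 0,"wz": 0},{"grip": 1,"tx": 0,"ty": 0,"tz": 0,"wx": 0,"wy": 0,"wz": 0}])

```text
time: 46.4
ee_pos: [0.5537, 0.1531, 0.2387]
eef_rot: [[0.147, 0.989, -0.0], [0.989, -0.147, -0.0], [-0.0, -0.0, -1.0]]
wrist_force: [-1.3, 1.2, -2.4]
opening: 0.622
```

Run:
```python
from h import *
to(0.5,-0.5,72)
```

```text
cur loc [ 0.8 -0.2 72.7] world [0.5537 0.1531 0.0727] yaw rel deg 90.02 tilt [-0.0001 -0.0001] open 0.622 t 46.4 F [-1.3  1.2 -2.4]
units [-0.01 -0.01  0.02] mm [-0.3 -0.3  0.7]
```

drive_tool(increments=[{"grip": 1,"tx": 0,"ty": 0,"tz": 0.05,"wx": 0,"wy": 0,"wz": 0},{"grip": 1,"tx": 0,"ty": 0,"tz": 0,"wx": 0,"wy": 0,"wz": 0},{"grip": 1,"tx": 0,"ty": 0,"tz": 0,"wx": 0,"wy": 0,"wz": 0}])

```text
time: 46.65
ee_pos: [0.5538, 0.1533, 0.2378]
eef_rot: [[0.147, 0.989, 0.001], [0.989, -0.147, -0.0], [-0.0, 0.001, -1.0]]
wrist_force: [-1.8, 0.1, 4.8]
opening: 0.618
```

drive_tool(increments=[{"grip": -1,"tx": 0,"ty": 0,"tz": 0,"wx": 0,"wy": 0,"wz": 0},{"grip": -1,"tx": 0,"ty": 0,"tz": 0,"wx": 0,"wy": 0,"wz": 0},{"grip": -1,"tx": 0,"ty": 0,"tz": 0,"wx": 0,"wy": 0,"wz": 0},{"grip": -1,"tx": 0,"ty": 0,"tz": 0,"wx": 0,"wy": 0,"wz": 0},{"grip": -1,"tx": 0,"ty": 0,"tz": 0,"wx": 0,"wy": 0,"wz": 0},{"grip": -1,"tx": 0,"ty": 0,"tz": 0,"wx": 0,"wy": 0,"wz": 0},{"grip": -1,"tx": 0,"ty": 0,"tz": -0.5,"wx": 0,"wy": 0,"wz": 0},{"grip": -1,"tx": 0,"ty": 0,"tz": -1,"wx": 0,"wy": 0,"wz": 0},{"grip": -1,"tx": 0,"ty": 0,"tz": -1,"wx": 0,"wy": 0,"wz": 0},{"grip": -1,"tx": 0,"ty": 0,"tz": -1,"wx": 0,"wy": 0,"wz": 0},{"grip": -1,"tx": 0,"ty": 0,"tz": 0,"wx": 0,"wy": 0,"wz": 0}])

```text
time: 47.57
ee_pos: [0.5553, 0.1543, 0.3477]
eef_rot: [[0.147, 0.989, 0.008], [0.989, -0.147, 0.003], [0.004, 0.008, -1.0]]
wrist_force: [1.1, 0.6, 1.1]
opening: 0.999
```

Run:
```python
from h import *
to(0,118,110)
snap("24"); crop("scene","24",240,150,110,120,5); blues("24"); blues("1")
```

```text
cur loc [  3.6   1.9 181.7] world [0.5567 0.1548 0.1817] yaw rel deg 90.03 tilt [0.0039 0.0079] open 0.999 t 47.57 F [1.1 0.6 1.1]
units [ 3.86 -0.14  2.4 ] mm [115.8  -4.1  72.1]
scene 24 [274, 189, 3, 10, 15] [274.8 192.8] [0.5813 0.1225 0.04  ]
scene 24 [296, 192, 3, 13, 20] [297.2 197.4] [0.5171 0.1371 0.04  ]
scene 24 [272, 233, 18, 7, 74] [279.4 236.2] [0.5704 0.2555 0.04  ]
top 24 [207, 190, 3, 3, 6] [207.7 190.8] [0.591  0.2757 0.04  ]
scene 1 [274, 189, 3, 6, 10] [275.2 191.3] [0.58   0.1176 0.04  ]
scene 1 [296, 192, 3, 13, 18] [297.2 197.4] [0.5169 0.1372 0.04  ]
scene 1 [272, 233, 18, 7, 74] [279.4 236.2] [0.5704 0.2555 0.04  ]
top 1 [206, 190, 7, 14, 55] [208.8 196.9] [0.5766 0.2732 0.04  ]
top 1 [259, 191, 8, 2, 9] [262.7 191.3] [0.5868 0.1461 0.04  ]
top 1 [255, 219, 8, 2, 11] [258.1 219.6] [0.5207 0.1584 0.04  ]
```

View pics/scene24_c240_150_5.png

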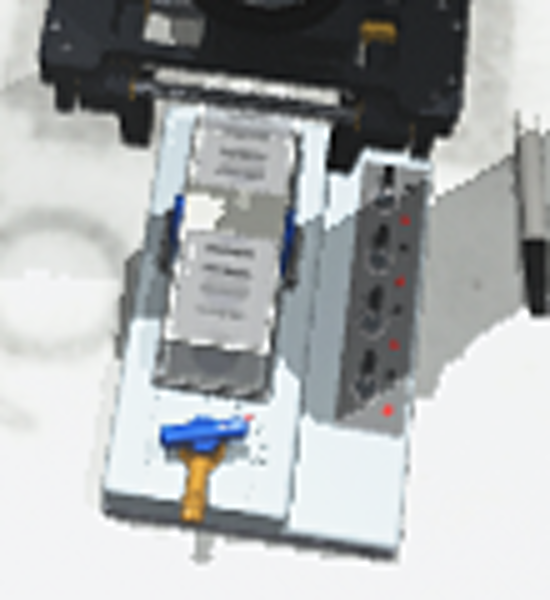

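```bash
cat >> h.py <<'E'
def bar(tag,names=("scene","top")):
    for n in names:
        d=load(n,tag); hsv=cv2.cvtColor(d["image"],cv2.COLOR_BGR2HSV); m=cv2.inRange(hsv,(103,110,50),(130,255,255))
        ys,xs=np.nonzero(m); P=np.array([loc(onz(d,x,y,.080))[:2] for x,y in zip(xs,ys)])
        P=P[np.hypot(P[:,0]-0,P[:,1]-118)<40]
        c=P.mean(0); u,s,v=np.linalg.svd(P-c); a=np.degrees(np.arctan2(v[0,1],v[0,0]))%180
        r=cv2.minAreaRect(P.astype(np.float32)); print(n,tag,"n",len(P),"c",c.round(1),"pca deg",round(a,1),"rect",np.round(r[1],1),round(r[2],1))
E
python3 - <<'E'
from h import *
bar("1");bar("21");bar("24",("scene",))
crop("scene","21",262,220,40,35,16)
E
```

```text
scene 1 n 74 c [  2.1 118.5] pca deg 14.2 rect [44.4 16.5] 8.8
top 1 n 55 c [  5.3 116.3] pca deg 19.6 rect [28.5 13.8] 1.2
scene 21 n 74 c [  2.1 118.5] pca deg 14.2 rect [44.4 16.5] 8.8
top 21 n 53 c [  5.8 116.5] pca deg 18.8 rect [26.2 13.8] 1.2
scene 24 n 74 c [  2.1 118.5] pca deg 14.2 rect [44.4 16.5] 8.8
```

View pics/scene21_c262_220_16.png

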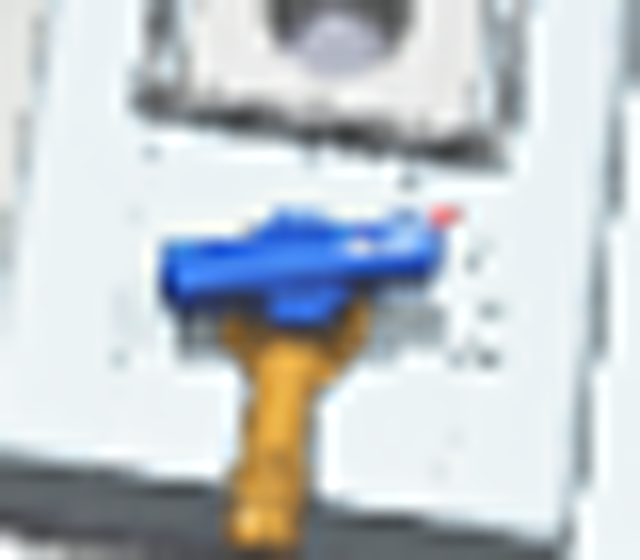

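drive_tool(increments=[{"grip": 0.46,"tx": 0,"ty": 0,"tz": 0,"wx": 0,"wy": 0,"wz": 0.7},{"grip": 0.46,"tx": 0,"ty": 0,"tz": 0,"wx": 0,"wy": 0,"wz": 1},{"grip": 0.46,"tx": 0,"ty": 0,"tz": 0,"wx": 0,"wy": 0,"wz": 1},{"grip": 0.46,"tx": 0,"ty": 0,"tz": 0,"wx": 0,"wy": 0,"wz": 1},{"grip": 0.46,"tx": 0,"ty": 0,"tz": 0,"wx": 0,"wy": 0,"wz": 1},{"grip": 0.46,"tx": 0,"ty": 0,"tz": 0,"wx": 0,"wy": 0,"wz": 1},{"grip": 0.46,"tx": 0,"ty": 0,"tz": 0,"wx": 0,"wy": 0,"wz": 1},{"grip": 0.46,"tx": 0,"ty": 0,"tz": 0,"wx": 0,"wy": 0,"wz": 1},{"grip": 0.46,"tx": 0,"ty": 0,"tz": 0,"wx": 0,"wy": 0,"wz": 1},{"grip": 0.46,"tx": 0,"ty": 0,"tz": 0,"wx": 0,"wy": 0,"wz": 1},{"grip": 0.46,"tx": 0,"ty": 0,"tz": 0,"wx": 0,"wy": 0,"wz": 1},{"grip": 0.46,"tx": 0,"ty": 0,"tz": 0,"wx": 0,"wy": 0,"wz": 1}])

```text
time: 48.67
ee_pos: [0.5531, 0.1528, 0.3404]
eef_rot: [[0.981, 0.192, -0.003], [0.192, -0.981, -0.001], [-0.003, 0.001, -1.0]]
wrist_force: [0.2, 0.6, 0.4]
opening: 0.268
```

drive_tool(increments=[{"grip": 0.46,"tx": 0,"ty": 0,"tz": 0,"wx": 0,"wy": 0,"wz": 0.8},{"grip": 0.46,"tx": 0,"ty": 0,"tz": 0,"wx": 0,"wy": 0,"wz": 0},{"grip": 0.46,"tx": 0,"ty": 0,"tz": 0,"wx": 0,"wy": 0,"wz": 0},{"grip": 0.46,"tx": 0,"ty": 0,"tz": 0,"wx": 0,"wy": 0,"wz": 0}])

```text
time: 49.0
ee_pos: [0.5534, 0.1531, 0.3413]
eef_rot: [[0.993, 0.117, -0.001], [0.117, -0.993, -0.001], [-0.002, 0.0, -1.0]]
wrist_force: [-0.3, -0.3, 0.3]
opening: 0.269
```

Run:
```python
from h import *
to(0,118,110)
```

```text
cur loc [  0.3  -0.4 175.3] world [0.5532 0.153  0.1753] yaw rel deg 15.18 tilt [-0.0015  0.0004] open 0.269 t 49.0 F [-0.3 -0.3  0.3]
units [ 1.03 -3.81  2.17] mm [  30.8 -114.4   65.2]
```

drive_tool(increments=[{"grip": 0.46,"tx": 0.25,"ty": -0.9,"tz": 0,"wx": 0,"wy": 0,"wz": 0},{"grip": 0.46,"tx": 0.26,"ty": -0.95,"tz": 0,"wx": 0,"wy": 0,"wz": 0},{"grip": 0.46,"tx": 0.26,"ty": -0.98,"tz": 0,"wx": 0,"wy": 0,"wz": 0},{"grip": 0.46,"tx": 0.26,"ty": -0.98,"tz": 0,"wx": 0,"wy": 0,"wz": 0},{"grip": 0.46,"tx": 0,"ty": 0,"tz": 0.8,"wx": 0,"wy": 0,"wz": 0},{"grip": 0.46,"tx": 0,"ty": 0,"tz": 0.9,"wx": 0,"wy": 0,"wz": 0},{"grip": 0.46,"tx": 0,"ty": 0,"tz": 0.3,"wx": 0,"wy": 0,"wz": 0},{"grip": 0.46,"tx": 0,"ty": 0,"tz": 0,"wx": 0,"wy": 0,"wz": 0},{"grip": 0.46,"tx": 0,"ty": 0,"tz": 0,"wx": 0,"wy": 0,"wz": 0},{"grip": 0.46,"tx": 0,"ty": 0,"tz": 0,"wx": 0,"wy": 0,"wz": 0}])

```text
time: 49.83
ee_pos: [0.572, 0.2701, 0.2835]
eef_rot: [[0.994, 0.114, 0.002], [0.114, -0.994, 0.001], [0.002, -0.001, -1.0]]
wrist_force: [-0.8, 0.8, 0.9]
opening: 0.27
```

Run:
```python
from h import *
to(0,118,74)
snap("25"); crop("scene","25",240,170,110,100,6); crop("top","25",180,150,120,100,6)
```

```text
cur loc [  1.9 118.4 117.5] world [0.5722 0.2702 0.1175] yaw rel deg 15.0 tilt [ 0.0017 -0.0007] open 0.27 t 49.83 F [-0.8  0.8  0.9]
units [-0.07 -0.    1.45] mm [-2.  -0.1 43.5]
```

View pics/scene25_c240_170_6.png

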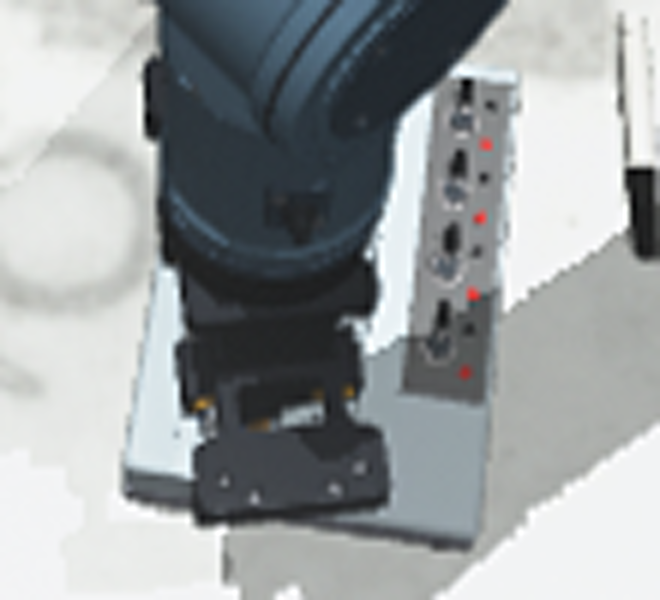

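View pics/top25_c180_150_6.png

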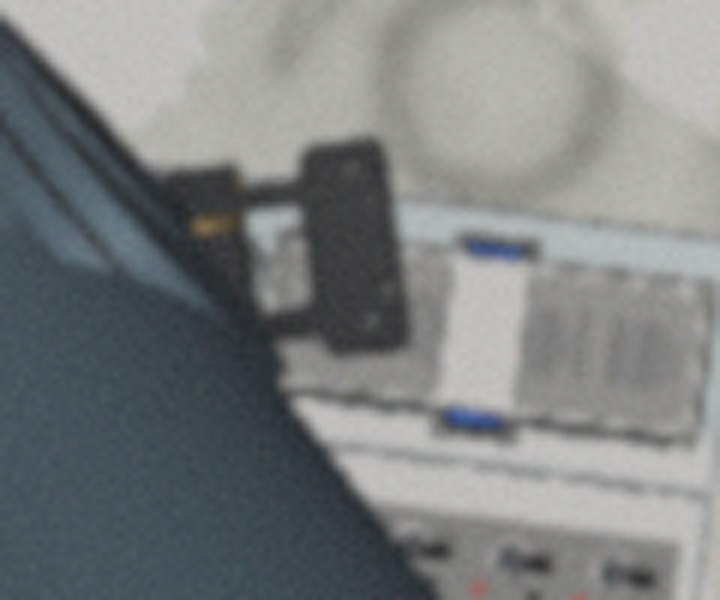

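drive_tool(increments=[{"grip": 0.46,"tx": -0.05,"ty": 0,"tz": 0.4,"wx": 0,"wy": 0,"wz": 0},{"grip": 0.46,"tx": 0,"ty": 0,"tz": 0.4,"wx": 0,"wy": 0,"wz": 0},{"grip": 0.46,"tx": 0,"ty": 0,"tz": 0,"wx": 0,"wy": 0,"wz": 0},{"grip": 0.46,"tx": 0,"ty": 0,"tz": 0,"wx": 0,"wy": 0,"wz": 0},{"grip": 0.46,"tx": 0,"ty": 0,"tz": 0,"wx": 0,"wy": 0,"wz": 0}])

```text
time: 50.35
ee_pos: [0.5698, 0.2701, 0.2579]
eef_rot: [[0.993, 0.114, -0.001], [0.114, -0.993, -0.0], [-0.001, 0.0, -1.0]]
wrist_force: [0.3, 0.3, -0.3]
opening: 0.27
```

Run:
```python
from h import *
to(0,118,74)
```

```text
cur loc [ -0.6 117.8  91.9] world [0.5697 0.27   0.0919] yaw rel deg 15.03 tilt [-0.0005  0.0002] open 0.27 t 50.35 F [ 0.3  0.3 -0.3]
units [ 0.02 -0.    0.6 ] mm [ 0.6 -0.  17.9]
```

drive_tool(increments=[{"grip": 0.46,"tx": 0.02,"ty": 0,"tz": 0.25,"wx": 0,"wy": 0,"wz": 0},{"grip": 0.46,"tx": 0,"ty": 0,"tz": 0.2,"wx": 0,"wy": 0,"wz": 0},{"grip": 0.46,"tx": 0,"ty": 0,"tz": 0.12,"wx": 0,"wy": 0,"wz": 0},{"grip": 0.46,"tx": 0,"ty": 0,"tz": 0,"wx": 0,"wy": 0,"wz": 0},{"grip": 0.46,"tx": 0,"ty": 0,"tz": 0,"wx": 0,"wy": 0,"wz": 0}])

```text
time: 50.77
ee_pos: [0.5703, 0.2701, 0.2407]
eef_rot: [[0.993, 0.114, -0.001], [0.114, -0.993, -0.0], [-0.001, 0.0, -1.0]]
wrist_force: [0.5, 0.5, 0.5]
opening: 0.269
```

drive_tool(increments=[{"grip": 1,"tx": 0,"ty": 0,"tz": 0,"wx": 0,"wy": 0,"wz": 0},{"grip": 1,"tx": 0,"ty": 0,"tz": 0,"wx": 0,"wy": 0,"wz": 0},{"grip": 1,"tx": 0,"ty": 0,"tz": 0,"wx": 0,"wy": 0,"wz": 0},{"grip": 1,"tx": 0,"ty": 0,"tz": 0,"wx": 0,"wy": 0,"wz": 0}], force=15)

```text
time: 51.1
ee_pos: [0.5706, 0.269, 0.241]
eef_rot: [[0.994, 0.113, -0.0], [0.113, -0.994, -0.002], [-0.001, 0.002, -1.0]]
wrist_force: [0.6, -4.6, -1.8]
opening: 0.202
```

Run:
```python
from h import *
to(0,118,74)
```

```text
cur loc [  0.5 116.6  75. ] world [0.5705 0.2687 0.075 ] yaw rel deg 14.98 tilt [-0.0006  0.0018] open 0.202 t 51.1 F [ 0.6 -4.6 -1.8]
units [-0.   -0.05  0.03] mm [-0.1 -1.5  1. ]
```

drive_tool(increments=[{"grip": 1,"tx": 0,"ty": 0,"tz": 0,"wx": 0,"wy": 0,"wz": 0},{"grip": 1,"tx": 0,"ty": 0,"tz": 0,"wx": 0,"wy": 0,"wz": 0},{"grip": 1,"tx": 0,"ty": 0,"tz": 0,"wx": 0,"wy": 0,"wz": 0}])

```text
time: 51.35
ee_pos: [0.5706, 0.269, 0.241]
eef_rot: [[0.994, 0.113, -0.0], [0.113, -0.994, -0.002], [-0.001, 0.002, -1.0]]
wrist_force: [0.7, -5.8, 0.5]
opening: 0.196
```

Run:
```python
from h import *
to(0,118,74); print(ctrl.read_state()["ft_torque"].round(2))
```

```text
cur loc [  0.5 116.6  75. ] world [0.5706 0.2687 0.075 ] yaw rel deg 14.98 tilt [-0.0005  0.0019] open 0.196 t 51.35 F [ 0.7 -5.8  0.5]
units [-0.   -0.05  0.03] mm [-0.1 -1.5  1. ]
[-1.15 -0.03  0.06]
```

drive_tool(increments=[{"grip": 1,"tx": 0,"ty": 0.04,"tz": 0,"wx": 0,"wy": 0,"wz": -0.5},{"grip": 1,"tx": 0,"ty": 0,"tz": 0,"wx": 0,"wy": 0,"wz": -0.5},{"grip": 1,"tx": 0,"ty": 0,"tz": 0,"wx": 0,"wy": 0,"wz": -0.5},{"grip": 1,"tx": 0,"ty": 0,"tz": 0,"wx": 0,"wy": 0,"wz": -0.5},{"grip": 1,"tx": 0,"ty": 0,"tz": 0,"wx": 0,"wy": 0,"wz": -0.5},{"grip": 1,"tx": 0,"ty": 0,"tz": 0,"wx": 0,"wy": 0,"wz": -0.5},{"grip": 1,"tx": 0,"ty": 0,"tz": 0,"wx": 0,"wy": 0,"wz": 0},{"grip": 1,"tx": 0,"ty": 0,"tz": 0,"wx": 0,"wy": 0,"wz": 0}])

```text
time: 52.02
ee_pos: [0.5707, 0.2685, 0.241]
eef_rot: [[0.91, 0.414, -0.0], [0.414, -0.91, -0.001], [-0.0, 0.0, -1.0]]
wrist_force: [-0.6, -3.8, -0.6]
opening: 0.199
```

Run:
```python
from h import *
to(0,118,74); print(ctrl.read_state()["ft_torque"].round(2))
```

```text
cur loc [  0.6 116.3  75. ] world [0.5706 0.2684 0.075 ] yaw rel deg 32.91 tilt [-0.0005  0.0004] open 0.199 t 52.02 F [-0.6 -3.8 -0.6]
units [ 0.01 -0.06  0.03] mm [ 0.4 -1.7  1. ]
[-0.89 -0.05 -0.01]
```

drive_tool(increments=[{"grip": 1,"tx": 0,"ty": 0.03,"tz": 0,"wx": 0,"wy": 0,"wz": -0.5},{"grip": 1,"tx": 0,"ty": 0,"tz": 0,"wx": 0,"wy": 0,"wz": -0.5},{"grip": 1,"tx": 0,"ty": 0,"tz": 0,"wx": 0,"wy": 0,"wz": -0.5},{"grip": 1,"tx": 0,"ty": 0,"tz": 0,"wx": 0,"wy": 0,"wz": -0.5},{"grip": 1,"tx": 0,"ty": 0,"tz": 0,"wx": 0,"wy": 0,"wz": 0},{"grip": 1,"tx": 0,"ty": 0,"tz": 0,"wx": 0,"wy": 0,"wz": 0},{"grip": 1,"tx": 0,"ty": 0,"tz": 0,"wx": 0,"wy": 0,"wz": 0}])

```text
time: 52.6
ee_pos: [0.5708, 0.2682, 0.241]
eef_rot: [[0.805, 0.594, -0.0], [0.594, -0.805, -0.0], [-0.0, -0.0, -1.0]]
wrist_force: [-0.1, -3.5, -1.7]
opening: 0.196
```

Run:
```python
from h import *
to(0,118,74); print(ctrl.read_state()["ft_torque"].round(2))
```

```text
cur loc [  0.8 116.1  75. ] world [0.5708 0.2681 0.075 ] yaw rel deg 44.9 tilt [-0.0003 -0.0002] open 0.196 t 52.6 F [-0.1 -3.5 -1.7]
units [ 0.03 -0.06  0.03] mm [ 0.8 -1.9  1. ]
[-0.66  0.04 -0.03]
```

drive_tool(increments=[{"grip": 0.4,"tx": 0,"ty": 0,"tz": 0,"wx": 0,"wy": 0,"wz": 0},{"grip": 0.4,"tx": 0,"ty": 0,"tz": 0,"wx": 0,"wy": 0,"wz": 0},{"grip": 0.4,"tx": 0,"ty": 0,"tz": 0,"wx": 0,"wy": 0,"wz": 0},{"grip": 0.4,"tx": 0,"ty": 0,"tz": -0.5,"wx": 0,"wy": 0,"wz": 0},{"grip": 0.4,"tx": 0,"ty": 0,"tz": -1,"wx": 0,"wy": 0,"wz": 0},{"grip": 0.4,"tx": 0,"ty": 0,"tz": -1,"wx": 0,"wy": 0,"wz": 0},{"grip": 0.4,"tx": 0,"ty": 0,"tz": -1,"wx": 0,"wy": 0,"wz": 0},{"grip": 0.4,"tx": -1,"ty": 0.7,"tz": -0.5,"wx": 0,"wy": 0,"wz": 0},{"grip": 0.4,"tx": -1,"ty": 0.7,"tz": 0,"wx": 0,"wy": 0,"wz": 0},{"grip": 0.4,"tx": -1,"ty": 0.7,"tz": 0,"wx": 0,"wy": 0,"wz": 0},{"grip": 0.4,"tx": -1,"ty": 0.7,"tz": 0,"wx": 0,"wy": 0,"wz": 0},{"grip": 0.4,"tx": 0,"ty": 0,"tz": 0,"wx": 0,"wy": 0,"wz": 0}])

```text
time: 53.6
ee_pos: [0.5235, 0.1222, 0.3618]
eef_rot: [[0.808, 0.589, -0.001], [0.589, -0.808, -0.005], [-0.004, 0.004, -1.0]]
wrist_force: [0.1, -0.3, -1.3]
opening: 0.303
```

Run:
```python
from h import *
to(0,118,74)
snap("26"); bar("26"); crop("scene","26",240,150,110,120,5); crop("top","26",180,165,140,105,5)
```

```text
cur loc [-24.5 -36.1 195.8] world [0.5234 0.1213 0.1958] yaw rel deg 44.57 tilt [-0.0039  0.0038] open 0.303 t 53.6 F [ 0.1 -0.3 -1.3]
units [ 4.2  -3.1   4.03] mm [126.1 -93.1 121. ]
scene 26 n 73 c [  0.8 118.8] pca deg 45.0 rect [44.  16.8] 54.9
top 26 n 53 c [  5.  118.8] pca deg 51.7 rect [24.8 15.1] 30.8
```

View pics/scene26_c240_150_5.png

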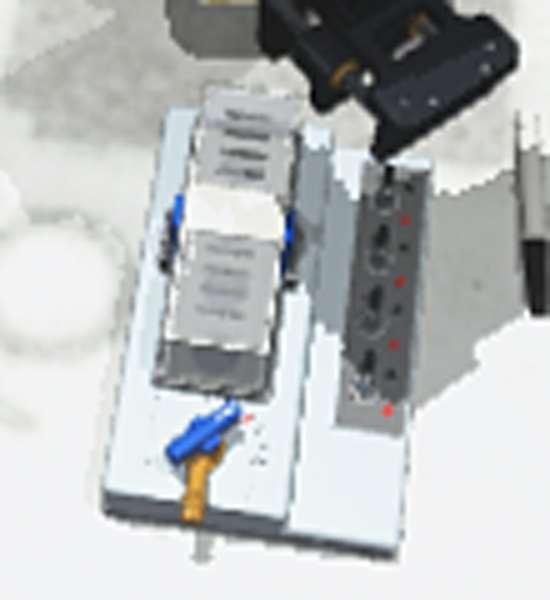

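View pics/top26_c180_165_5.png

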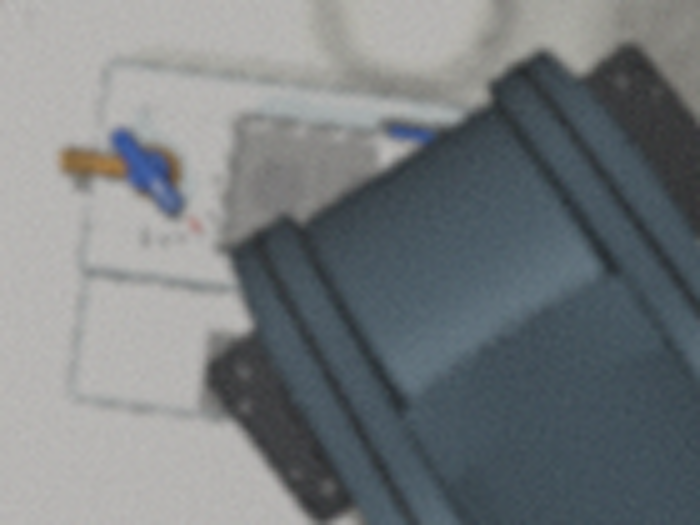

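Run:
```python
from h import *
crop("scene","26",262,220,40,35,16); crop("top","26",195,182,35,35,16)
S=load("scene","26");T=load("top","26")
c=np.cos(np.pi/4)*23
for n,d,o in(("scene",S,(262,220)),("top",T,(195,182))):
    for nm,p in(("axis",(0,118,84.5)),("e-",(-c,118-c,84.5)),("e+",(c,118+c,84.5)),("tickr",(-22.5,95.5,50)),("axisdeck",(0,118,50))):
        print(n,nm,((proj(d,W(*p))-o)*16+7.5).round())
```

```text
scene axis [300. 255.]
scene e- [412. 176.]
scene e+ [187. 335.]
scene tickr [440. 222.]
scene axisdeck [290. 328.]
top axis [207. 282.]
top e- [306. 412.]
top e+ [108. 153.]
top tickr [373. 460.]
top axisdeck [241. 287.]
```

View pics/scene26_c262_220_16.png

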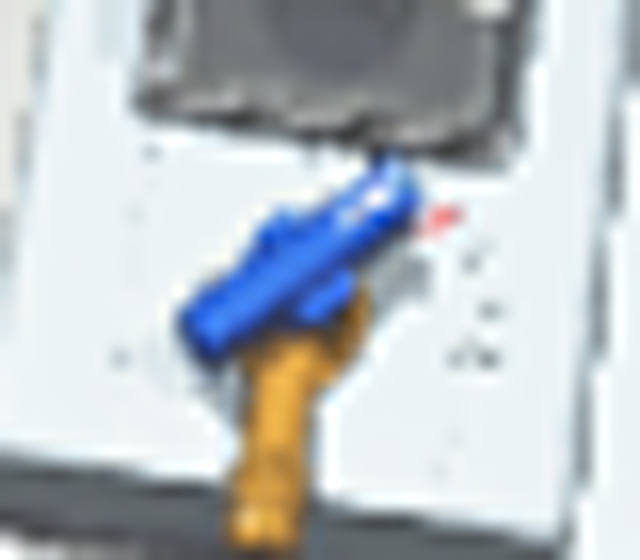

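View pics/top26_c195_182_16.png

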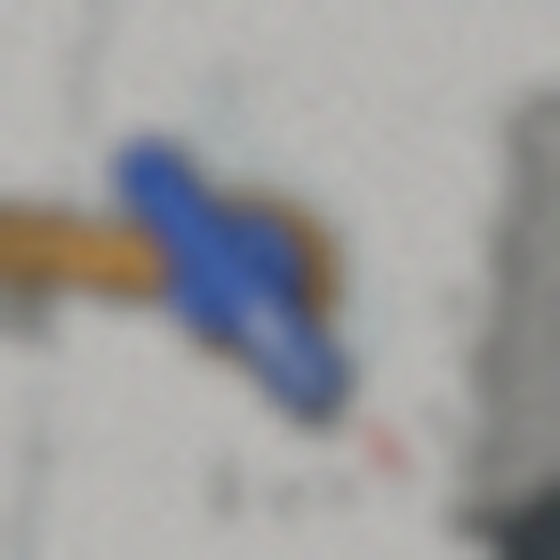

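drive_tool(increments=[{"grip": 0.4,"tx": -1,"ty": 0.6,"tz": -0.5,"wx": 0,"wy": 0,"wz": 0},{"grip": 0.4,"tx": -1,"ty": 0.6,"tz": -0.5,"wx": 0,"wy": 0,"wz": 0},{"grip": 0.4,"tx": -1,"ty": 0.6,"tz": -0.5,"wx": 0,"wy": 0,"wz": 0},{"grip": 0.4,"tx": -1,"ty": 0.6,"tz": -0.5,"wx": 0,"wy": 0,"wz": 0},{"grip": 0.4,"tx": 0,"ty": 1,"tz": 0,"wx": 0,"wy": 0,"wz": 0},{"grip": 0.4,"tx": 0,"ty": 1,"tz": 0,"wx": 0,"wy": 0,"wz": 0},{"grip": 0.4,"tx": 0,"ty": 1,"tz": 0,"wx": 0,"wy": 0,"wz": 0},{"grip": 0.4,"tx": 0,"ty": 1,"tz": 0,"wx": 0,"wy": 0,"wz": 0},{"grip": 0.4,"tx": 0,"ty": 0,"tz": 0,"wx": 0,"wy": 0,"wz": 0}])

```text
time: 54.45
ee_pos: [0.5456, -0.1002, 0.4218]
eef_rot: [[0.806, 0.592, 0.004], [0.592, -0.806, -0.001], [0.002, 0.003, -1.0]]
wrist_force: [-0.7, -0.5, 0.5]
opening: 0.299
```

Run:
```python
from h import *
to(0,0,200)
snap("27"); blues("27"); blues("1"); bar("27"); crop("scene","27",265,160,45,60,10); crop("scene","1",265,160,45,60,10)
A=cv2.imread("pics/scene27_c265_160_10.png");B=cv2.imread("pics/scene1_c265_160_10.png"); cv2.imwrite("pics/cmp.png",np.hstack([B[:, :390],A[:, :390]]))
crop("top","27",180,140,280,150,3)
```

```text
cur loc [  30.8 -252.   255.8] world [ 0.5462 -0.1004  0.2558] yaw rel deg 44.78 tilt [0.0022 0.0032] open 0.299 t 54.45 F [-0.7 -0.5  0.5]
units [ 5.19 -6.69  1.85] mm [ 155.6 -200.7   55.5]
scene 27 [274, 189, 3, 10, 14] [274.7 192.9] [0.5815 0.123  0.04  ]
scene 27 [296, 192, 3, 13, 20] [297.2 197.4] [0.5171 0.1371 0.04  ]
scene 27 [273, 230, 15, 12, 72] [279.9 236.3] [0.5689 0.2557 0.04  ]
top 27 [259, 191, 7, 2, 7] [262.  191.1] [0.5873 0.1476 0.04  ]
top 27 [203, 192, 10, 10, 52] [207.6 197. ] [0.5766 0.276  0.04  ]
top 27 [255, 219, 8, 2, 12] [258.2 219.6] [0.5209 0.1582 0.04  ]
scene 1 [274, 189, 3, 6, 10] [275.2 191.3] [0.58   0.1176 0.04  ]
scene 1 [296, 192, 3, 13, 18] [297.2 197.4] [0.5169 0.1372 0.04  ]
scene 1 [272, 233, 18, 7, 74] [279.4 236.2] [0.5704 0.2555 0.04  ]
top 1 [206, 190, 7, 14, 55] [208.8 196.9] [0.5766 0.2732 0.04  ]
top 1 [259, 191, 8, 2, 9] [262.7 191.3] [0.5868 0.1461 0.04  ]
top 1 [255, 219, 8, 2, 11] [258.1 219.6] [0.5207 0.1584 0.04  ]
scene 27 n 72 c [  0.7 118.6] pca deg 44.3 rect [43.8 16.8] 54.9
top 27 n 52 c [  5.  118.9] pca deg 51.0 rect [24.8 15.1] 30.8
```

View pics/cmp.png

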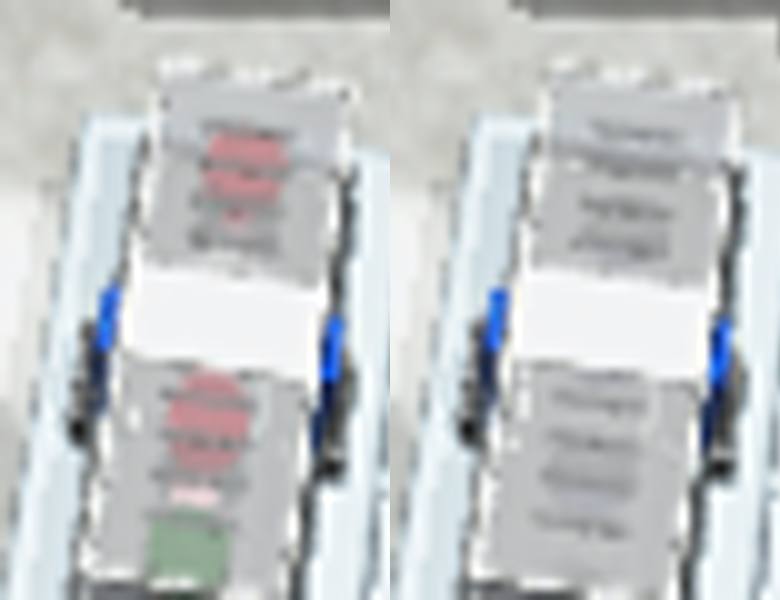

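View pics/top27.png

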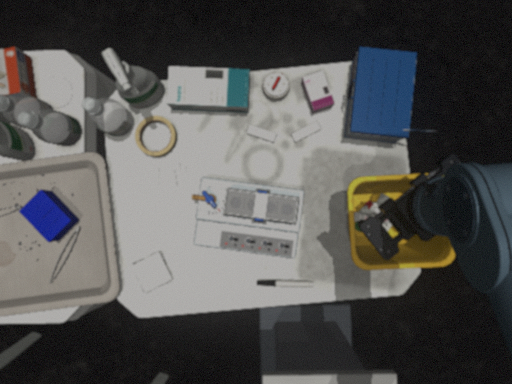

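View pics/scene27.png

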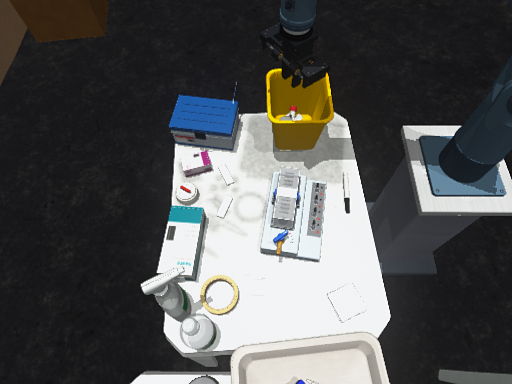

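Run:
```python
from h import *
to(0,0,200); print(ctrl.job_done())
```

```text
cur loc [  27.6 -247.4  255.5] world [ 0.5438 -0.0954  0.2555] yaw rel deg 45.05 tilt [ 0.0016 -0.0004] open 0.3 t 54.55 F [ 0.5  1.2 -0.9]
units [ 5.18 -6.48  1.86] mm [ 155.5 -194.3   55.8]
the job is handed in; nothing more can be done
None
```

The incubator is closed down for the day and the job was handed in at about 55 s. No checks failed, though the vent angle readings disagreed slightly.

- **Switches:** I threw all four off first, in one sweep. Later pictures show every lever leaning over to -y.
- **Hood:** I pinched the tabs, lifted the hood off and stood it on the bench to the left. It was later set back over the rails with the tabs pinched and let go once it met the deck. In the last pictures the hood and both tabs sit within about a pixel of where they were at the start. I did not press down on the top as an extra check that the tabs caught.
- **Vials:** There were four (red, white, red, green), and I dropped them one by one into the tub. The wells under the hood now show empty. The tub did not move in any check.
- **Vent:** I gripped the handle and turned it to 45°.
  - The gripper read 44.9° at release, and the scene camera measured 44–45°.
  - The top camera measured about 51°, but it also read about 5° higher than the scene camera before the turn. The handle's ends fit a 45° line to within about 1° in both views.
  - When I gripped the handle, the jaws stopped at 17 mm instead of the stated 10 mm. They probably closed on the handle's hub, but the bar still turned with the gripper.

The other things on the bench look as they were in the first pictures. The arm ended above the tub, touching nothing.

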